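Empty the heel mould and check its temperature

ROBOT

A 6-joint arm with a two-finger parallel gripper is mounted at the origin on the work surface. World frame = base frame: x ahead of the robot, y to its left, z up, the work surface at z = 0. Lengths are in mm, angles in degrees, forces in N, time in s.
With the tool pointing down it reaches from about 300 to 850 mm from the base axis. Payload 4.2 kg.
Tool frame: the origin (TCP) lies on the centre line of the jaws, within the pads' length; the fingertips stand 14 mm ahead of it and the grasp point (between the pads) lies 5 mm behind it; z points along the fingers, y is the line along which they close (so a half turn about z gives the same grasp; the last joint's range is limited). The gripper opens to 91 mm and grips with 3 to 60 N. Pads are 32 mm wide; open, the fingers measure 118 mm over their backs; the gripper's body (76 mm by 178 mm) begins 60 mm behind the grasp point.
Start: joints at [-71.161, 18.312, 89.639, -0, 72.044, -1.146], TCP at [196.521, -540.39, 227.976] pointing down, gripper open.
Joint ranges: [-177.97, 177.97], [-48.28, 115.42], [12.27, 149.76], [-77.06, 257.06], [2.81, 150.46], [-146.56, 146.56]. Speed limits (degrees/s): [147.25, 147.25, 180, 180, 180, 180].

INTERFACE

Orientations are given as [roll, pitch, yaw] about the fixed x, y, z axes, in that order (R = Rz(yaw) Ry(pitch) Rx(roll)).
In Python, from workcell import * gives the robot as it stands. The module is installed in compiled form; this text tells all that it offers.
- The arm moves only by the shell command python3 -m crank 'ROWS' [FORCE]. ROWS is JSON, a list of rows, each an object of numbers: "grip": the finger opening in m, from 0 to 0.0912; "x", "y", "z": the shift along the tool's x, y, z in m; "yaw": the turn about the tool's z in rad. In form: [{"grip": .., "x": .., "y": .., "z": .., "yaw": ..}, ...]. A call has exactly 5 rows; each row is the pose to reach, as a shift and turn from the pose commanded when the call began, along the tool's axes at that moment; what a row does not reach only later rows make up. A row lasts 1/12 s, in which the tool goes at most 41.7 mm and 7.16 degrees, less where a joint would pass 70% of its speed; a pose out of reach is approached as far as the arm can. A call with a gripper value outside its range is refused whole. The fingers move at their own pace and stop on an object; FORCE is the grip in N (left out, the last holds). Time passes only in rows, so rows that repeat a pose let the fingers close, or fill a call up. It gives the time, the measured TCP pose, the force, the opening and the grip force at its end, in the units of the state.
- state(): the state, without advancing time (a new reading comes with each control period).
- grab_frame(name): name is "scene" or "top" or "wrist"; returns the picture (400x640x3 uint8, red, green, blue); there is no depth.
- camera_model(name): a dict with "intrinsics" (3x3 intrinsics, pixels), "distortion" ([k1, k2, p1, p2, k3] as OpenCV has them; the pictures are not rectified), "R" (3x3) and "t" (3): a world point X has camera coordinates R X + t. Camera axes: x right, y down, z forward; pixel columns grow to the right and rows downward; lengths in mm; the calibration is good to about 2 mm. A picture is of the moment at which its call begins: read the wrist's pose just before it. camera_model takes no time and is no camera call; for the wrist camera it gives the pose at the moment of the call.
- job_done(): hands the job in; it is judged then, once.
The state is a dict: "time_s": time; "qpos": joint angles; "qvel": joint speeds; "effort": joint torques, N m; "ee_pos": TCP position; "ee_rot": TCP orientation; "force": force on the tool from outside, world axes, zero at the start; "torque": the same for the moment, N m; "gripper_width": finger opening in mm; "gripper_force": force on a finger pad.
Only numpy, scipy, OpenCV 4.12 (cv2) and the standard library are available. Lean on these libraries where they do the work, as an engineer would, in place of code of your own. Each camera call takes 0.05 s, during which the arm holds its last target. There are 200 camera calls.

TASK

Take every moulded heel out of the open mould and stand it upright on its wide end in the lane of the wooden rack, between the finished heels, which must also be standing in the lane when you finish. When all of them stand there, hold the infrared thermometer about 10 cm from the black spot on the mould, looking down at the middle of the spot at a slant or straight, and keep it still for two seconds; then lay it flat on its mat again. Leave the wax tin, the mallet and the phone alone.

Things in the scene. Friction and masses are not known exactly. Their poses are not given: they have to be found in the camera images.
- heel1: dark grey plastic block heel, 64 mm tall, 60 g: seat flange 44 x 44 x 12 mm at the wide end, then a straight body 28 mm (y) x 34 mm (z) to the tip. Origin: on the seat face, on the body's centre line; x from seat to tip (up when standing); flange reaches y +-22, z -17 (flush with the body's flat face) to +27 mm. Lies in a mould cavity at first; may be absent (None from the start).
- heel2: As heel1. In the mould a heel lies on its flat face (z up) with 2 mm of play, seat towards the mould's +x: seat face at mould x = +32, tip at -32 mm, centre line 25 mm and top of the body 42 mm above the bench. May be absent.
- heel3: As heel1, in another cavity. May be absent.
- heel4: As heel1, in another cavity. May be absent.
- done1: A finished heel, same shape, size and axes as heel1, already standing on its seat in the rack's lane near one end; it stays there.
- done2: A finished heel, same shape, size and axes as heel1, already standing on its seat in the rack's lane near one end; it stays there.
- mould: fixed open half of a heel mould, aluminium, x +-54, y -146 to +185, 28 mm high; origin on its underside. Four cavities at y = -93, -31, +31, +93 mm, floor 8 mm above the bench, 20 mm deep. Walls stand close round the flange (x over +18) and the tip (x under -22); between these, beside each heel's body, is open room for a finger down to the floor (27 mm or more).
- spot (a point): centre of the round matt black measuring spot, 24 mm across, on the flat top of the mould's end land (28 mm above the bench, at mould x = 0, y = +160 mm). Axes as the mould's, z up.
- rack: fixed wooden cooling rack: board 90 mm (x) x 460 mm (y), its top 10 mm above the bench, with rails 8 mm high round the edge. Between the rails is the lane, 72 mm wide (x), 444 mm long (y). Origin: on the underside of the board's middle, so the lane's floor is at z = +10 mm.
- mat: fixed thin black rubber mat 220 mm (x) x 110 mm (y) x 3 mm where the thermometer is kept; origin on its underside in the middle.
- thermo: stick-shaped infrared thermometer, 150 g: yellow body 120 (x) x 34 (y) x 32 mm (z), black round nose 24 mm across and 30 mm long on its +x end. Origin: centre of the body's underside. x is the way it looks, z up as it lies. It looks along the line through point nose parallel to x. It needs no switch.
- nose (a point): middle of the thermometer's lens, at the end of its nose (thermo x = +90, z = +16 mm); axes as the thermometer's, x is the way it looks.
- tin: round metal tin of shoe wax, 72 mm across, 40 mm tall, standing on the bench; bystander
- mallet: mallet 240 mm long with a wooden handle, lying on the bench; bystander. Origin under the middle of it, x along it towards the head
- phone: flat phone 75 (x) x 150 (y) x 8 mm lying on the bench; bystander, origin under its middle
Not all that is in view belongs to the job. What is shaped like the heel4 but blue is not meant.

How it is judged:
By the outcome, as a careful person would: the job done as asked, in the order asked, and still so for the second after the job is handed in, with the robot touching nothing.
Of heel1, heel2, heel3, heel4 only 2 to 4 are there at a start; the rules pass over those that are not, and their reading is None.
At some moment in a run one of heel1, heel2, heel3, heel4, thermo may be knocked a few centimetres aside while the robot is not near it.
It also fails if it takes over 210 s, if anything falls off the work surface, if the arm or the gripper's body presses on something with over 40 N, if the wrist force passes 120 N, or if a joint passes its speed limit or range.

## Working session

There is one attempt and no reset: what is moved stays moved. The work goes in short steps, Python scripts to look and compute and a shell command to move; the robot and the scene stay as the last step left them, time stands still between calls to the robot, and variables do not carry over. Pictures are saved under pics/ and viewed, at most 14 in all, crops included, and the job is handed in when it is done.

```bash
mkdir -p pics; python3 - <<'E'
from workcell import *
import cv2,numpy as np
s=state();print(s['time_s'],s['ee_pos'],s['ee_rot'],s['gripper_width'])
for n in ['scene','top','wrist']:
    c=camera_model(n);print(n,np.round(c['intrinsics'],1).tolist(),np.round(c['distortion'],3),np.round(c['R'],3).tolist(),np.round(c['t'],1))
    cv2.imwrite(f'pics/{n}0.png',grab_frame(n)[:,:,::-1])
E
```

```text
0.0 [ 196.35763049 -539.91552245  227.10057329] [-1.79896531e+02 -1.13850834e-03  1.99848333e+01] 91.42250675719279
scene [[369.3, 0.0, 323.9], [0.0, 369.3, 198.5], [0.0, 0.0, 1.0]] [-0.038  0.     0.     0.     0.   ] [[-0.693, 0.721, 0.006], [0.57, 0.552, -0.608], [-0.442, -0.418, -0.794]] [ 406.8 -270.1 1275.5]
top [[492.7, 0.0, 323.3], [0.0, 492.7, 207.8], [0.0, 0.0, 1.0]] [-0.12  0.    0.    0.    0.  ] [[-0.008, -1.0, -0.018], [-0.985, 0.01, -0.17], [0.17, 0.016, -0.985]] [7.000e-01 5.620e+02 1.146e+03]
wrist [[338.6, 0.0, 315.4], [0.0, 338.6, 198.8], [0.0, 0.0, 1.0]] [-0.065  0.     0.     0.     0.   ] [[0.34, -0.94, -0.003], [-0.912, -0.331, 0.244], [-0.231, -0.081, -0.97]] [-573.6  -26.3  391. ]
```

View pics/top0.png

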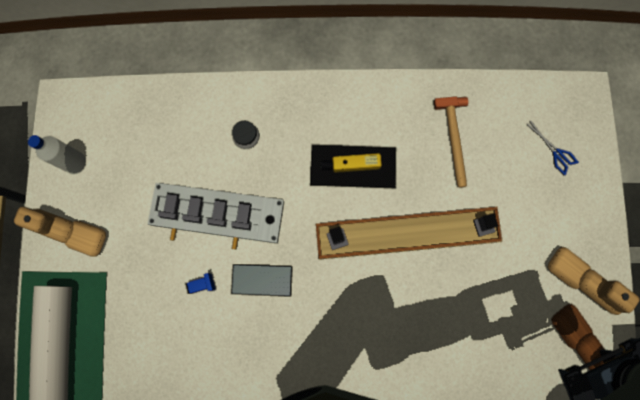

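View pics/scene0.png

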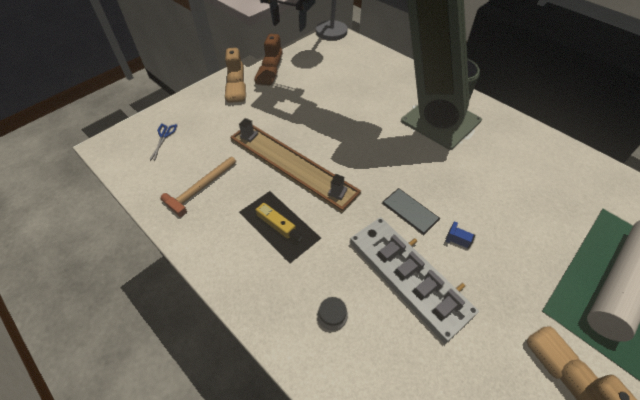

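Top view: the mould spot is at (270,219), and dark heels show in the cavities at about (170,207), (195,210), (219,212) and (243,215). The finished heels are at (337,237) and (486,223), the thermometer at (357,162) with its nose to the left. 
Candidates for a heel: those four, the two finished ones (leave in place), the blue decoy at (201,284), and the tin at (245,134). I choose the four dark grey ones in the mould and will check them in a close crop.

```bash
python3 - <<'E'
import cv2,numpy as np
t=cv2.imread('pics/top0.png')
a=cv2.resize(t[175:250,140:290],None,fx=5.3,fy=5.3,interpolation=cv2.INTER_CUBIC)[:300]
a=cv2.resize(t[178:248,145:290],(795,384),interpolation=cv2.INTER_CUBIC)
s=cv2.imread('pics/scene0.png')
b=cv2.resize(s[215:340,345:480],(233,216),interpolation=cv2.INTER_CUBIC)
c=cv2.resize(t[140:265,305:505],(346,216),interpolation=cv2.INTER_CUBIC)
o=np.zeros((600,795,3),np.uint8);o[:384]=a;o[384:,:233]=b;o[384:,240:586]=c
cv2.imwrite('pics/crop1.png',o)
E
```

```text
(no output)
```

View pics/crop1.png

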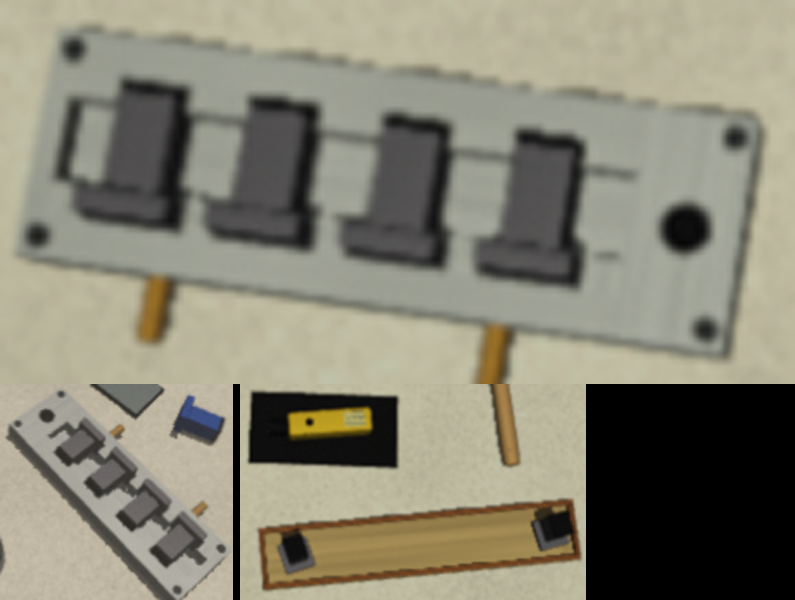

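The crop confirms four dark grey heels in the mould. Their flanges point towards the robot, and the spot is at the right end. Now I'll measure them.

```bash
cat > h.py <<'E'
from workcell import *
import cv2,numpy as np
def cam(n):
    c=camera_model(n);return {k:np.array(v,float) for k,v in c.items()}
def ray(c,px):
    u=cv2.undistortPoints(np.array(px,float).reshape(-1,1,2),c['intrinsics'],c['distortion']).reshape(-1,2)
    d=np.c_[u,np.ones(len(u))]@c['R'];return -c['R'].T@c['t'],d
def onz(c,px,z):
    o,d=ray(c,px);return o+d*((z-o[2])/d[:,2])[:,None]
def tri(c1,p1,c2,p2):
    o1,d1=ray(c1,p1);o2,d2=ray(c2,p2);r=[]
    for a,b in zip(d1,d2):
        k=np.linalg.lstsq(np.c_[a,-b],o2-o1,rcond=None)[0];P,Q=o1+a*k[0],o2+b*k[1]
        r.append(np.r_[(P+Q)/2,np.linalg.norm(P-Q)])
    return np.array(r)
def blobs(m,lo,hi):
    n,l,s,c=cv2.connectedComponentsWithStats(m.astype(np.uint8));return [(s[i,4],np.round(c[i],1),l==i) for i in range(1,n) if lo<=s[i,4]<=hi]
def rect(m):
    cs=max(cv2.findContours(m.astype(np.uint8),cv2.RETR_EXTERNAL,cv2.CHAIN_APPROX_NONE)[0],key=cv2.contourArea)
    return cs[:,0].astype(float)
def save(n,f): 
    im=grab_frame(n);cv2.imwrite(f'pics/{f}.png',im[:,:,::-1]);return im
def go(p,yaw=None):
    "shift from state TCP to p, in tool axes (m, rad)"
    from scipy.spatial.transform import Rotation as Ro
    s=state();R=Ro.from_euler('xyz',s['ee_rot'],degrees=True).as_matrix()
    print('t',round(s['time_s'],1),'tcp',np.round(s['ee_pos'],1),'yaw',round(s['ee_rot'][2],1),'w',round(s['gripper_width'],1),'F',np.round(s['force'],1),round(s['gripper_force'],1))
    d=R.T@(np.array(p)-s['ee_pos'])/1000
    a=None if yaw is None else -np.radians((yaw-s['ee_rot'][2]+90)%180-90)
    print('dxyz',np.round(d,4),'dyaw',a)
E
python3 - <<'E'
from h import *
T,S=cam('top'),cam('scene')
t=cv2.imread('pics/top0.png');s=cv2.imread('pics/scene0.png')
def info(im,name,box):
    x0,y0,x1,y1=box;h=cv2.cvtColor(im,cv2.COLOR_BGR2HSV);m=np.zeros(h.shape[:2],bool);m[y0:y1,x0:x1]=1
    return h,m
for im,c,n,bm,br in[(t,T,'top',(145,178,292,246),(310,200,505,262)),(s,S,'scene',(348,215,478,340),(228,118,362,212))]:
    h,m=info(im,n,bm)
    dark=(h[...,2]<45)&m
    print(n,'dark',[(a,p.tolist()) for a,p,_ in blobs(dark,4,900)])
    g=(h[...,1]<32)&(h[...,2]>90)&m
    g=cv2.morphologyEx(g.astype(np.uint8),cv2.MORPH_CLOSE,np.ones((5,5)))
    p=rect(g);r=cv2.boxPoints(cv2.minAreaRect(p.astype(np.float32)));print('mould box',np.round(r,1).tolist(),'z28',np.round(onz(c,r,28)[:,:2]).tolist())
    h,m=info(im,n,br)
    w=(h[...,1]>75)&(h[...,0]<30)&m
    w=cv2.morphologyEx(w.astype(np.uint8),cv2.MORPH_CLOSE,np.ones((9,9)))
    p=rect(w);r=cv2.boxPoints(cv2.minAreaRect(p.astype(np.float32)));print('rack box',np.round(r,1).tolist(),'z18',np.round(onz(c,r,18)[:,:2]).tolist())
    ap=cv2.approxPolyDP(p.astype(np.float32).reshape(-1,1,2),6,True)[:,0];print('poly',ap.tolist(),np.round(onz(c,ap,18)[:,:2]).tolist())
    y=(h[...,1]>150)&(h[...,0]>18)&(h[...,0]<32)&(h[...,2]>90)
    for a,p,mm in blobs(y,100,3000):
        q=rect(mm);rr=cv2.boxPoints(cv2.minAreaRect(q.astype(np.float32)));print('yellow',a,p,np.round(rr,1).tolist(),np.round(onz(c,rr,35)[:,:2]).tolist())
E
```

```text
top dark [(np.int32(75), [175.8, 205.5]), (np.int32(10), [194.1, 196.6]), (np.int32(60), [200.0, 210.5]), (np.int32(59), [223.4, 211.2]), (np.int32(20), [245.3, 203.5]), (np.int32(33), [248.6, 218.0]), (np.int32(45), [269.4, 219.1]), (np.int32(4), [151.5, 220.5])]
mould box [[146.89999389648438, 225.0], [153.0, 181.0], [283.5, 199.0], [277.5, 243.0]] z28 [[526.0, 438.0], [639.0, 429.0], [588.0, 94.0], [479.0, 108.0]]
rack box [[314.70001220703125, 222.89999389648438], [498.29998779296875, 205.5], [501.70001220703125, 241.89999389648438], [318.1000061035156, 259.20001220703125]] z18 [[530.0, 18.0], [568.0, -444.0], [477.0, -446.0], [440.0, 10.0]]
poly [[497.0, 207.0], [316.0, 223.0], [318.0, 258.0], [501.0, 241.0]] [[565.0, -440.0], [529.0, 14.0], [443.0, 10.0], [479.0, -445.0]]
yellow 550 [354.3 161.8] [[332.20001220703125, 156.3000030517578], [379.79998779296875, 152.89999389648438], [380.79998779296875, 166.6999969482422], [333.20001220703125, 170.10000610351562]] [[695.0, -28.0], [702.0, -147.0], [667.0, -148.0], [659.0, -30.0]]
scene dark [(np.int32(7), [416.9, 293.4])]
mould box
[... 238 characters left out ...]
39999389648438], [345.29998779296875, 214.39999389648438]] z18 [[580.0, -433.0], [471.0, -490.0], [444.0, 8.0], [537.0, 33.0]]
poly [[231.0, 136.0], [340.0, 211.0], [359.0, 193.0], [344.0, 181.0], [344.0, 196.0], [330.0, 197.0], [334.0, 174.0], [254.0, 126.0], [252.0, 140.0], [240.0, 131.0]] [[564.0, -441.0], [539.0, 15.0], [454.0, 11.0], [451.0, -50.0], [492.0, -12.0], [523.0, -38.0], [451.0, -89.0], [481.0, -425.0], [528.0, -378.0], [529.0, -439.0]]
yellow 277 [279.2 220.7] [[259.70001220703125, 212.39999389648438], [266.29998779296875, 203.6999969482422], [293.8999938964844, 224.8000030517578], [287.20001220703125, 233.5]] [[702.0, -130.0], [671.0, -139.0], [665.0, -35.0], [696.0, -27.0]]
```

```bash
python3 -c "
from h import *
go([575,230,260],-8.4)"
```

```text
t 0.1 tcp [ 196.4 -540.   227.3] yaw 20.0 w 91.2 F [ 0.9  0.8 -0.5] 0.0
dxyz [ 0.619  -0.5943 -0.0319] dyaw 0.49538397837955134
```

```bash

R='x'; python3 -m crank '[{"x":0.028,"y":-0.028,"z":-0.01},{"x":0.057,"y":-0.056,"z":-0.02},{"x":0.086,"y":-0.083,"z":-0.03},{"x":0.115,"y":-0.111,"z":-0.03},{"x":0.145,"y":-0.139,"z":-0.032}]'
python3 -m crank '[{"x":0.029,"y":-0.028},{"x":0.058,"y":-0.056},{"x":0.087,"y":-0.083},{"x":0.116,"y":-0.111},{"x":0.145,"y":-0.139}]'
python3 -m crank '[{"x":0.029,"y":-0.028},{"x":0.058,"y":-0.056},{"x":0.087,"y":-0.083},{"x":0.116,"y":-0.111},{"x":0.145,"y":-0.139}]'
python3 -m crank '[{"x":0.029,"y":-0.028},{"x":0.058,"y":-0.056},{"x":0.087,"y":-0.083},{"x":0.116,"y":-0.111},{"x":0.145,"y":-0.139}]'
python3 -m crank '[{"x":0.02,"y":-0.02,"yaw":0.1},{"x":0.039,"y":-0.038,"yaw":0.22},{"x":0.039,"y":-0.038,"yaw":0.34},{"x":0.039,"y":-0.038,"yaw":0.46},{"x":0.039,"y":-0.038,"yaw":0.495}]'
python3 -m crank '[{},{},{},{},{}]'
python3 -c "
from h import *
go([575,230,260],-8.4)
c=camera_model('wrist');np.savez('w1.npz',**c);save('wrist','w1')"
```

```text
t 0.1 tcp [ 196.4 -540.   227.3] yaw 20.0 w 91.2 F [ 0.9  0.8 -0.5] 0.0
dxyz [ 0.619  -0.5943 -0.0319] dyaw 0.49538397837955134validation failed for argument at $[0]...
validation failed for argument at $[0]...
validation failed for argument at $[0]...
validation failed for argument at $[0]...
validation failed for argument at $[0]...
validation failed for argument at $[0]...
```

View pics/w1.png

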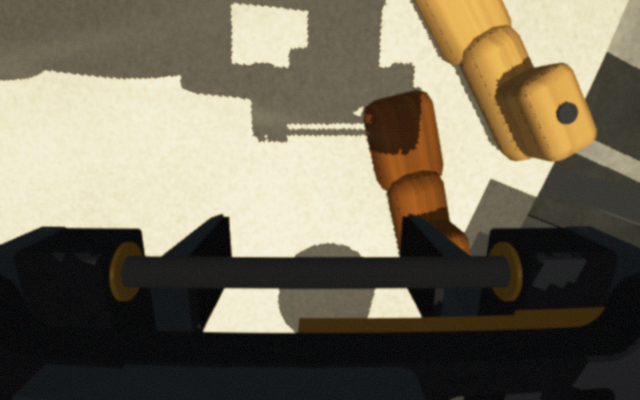

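The picture shows the start pose; the moves were refused because every key is needed. The gripper hides the wrist view below row 220, so I'll aim the tool short of the mould.

```bash

python3 -c "
from h import *
go([480,270,260],-8.4)"
python3 -m crank '[{"grip":0.09,"x":0.026,"y":-0.03,"z":-0.01,"yaw":0},{"grip":0.09,"x":0.052,"y":-0.06,"z":-0.02,"yaw":0},{"grip":0.09,"x":0.078,"y":-0.09,"z":-0.03,"yaw":0},{"grip":0.09,"x":0.104,"y":-0.12,"z":-0.03,"yaw":0},{"grip":0.09,"x":0.13,"y":-0.15,"z":-0.032,"yaw":0}]' 20
```

```text
t 0.2 tcp [ 196.5 -540.1  227.5] yaw 20.0 w 91.3 F [ 0.1 -1.1 -0.1] 0.0
dxyz [ 0.5434 -0.6644 -0.0319] dyaw 0.4954525193035826
time_s: 0.62
ee_pos: [267.7, -353.3, 260.1]
ee_rot: [180.0, -0.0, 19.9]
force: [1.5, 0.2, 0.1]
gripper_width: 90.2
gripper_force: 0.0
```

```bash

python3 -m crank '[{"grip":0.09,"x":0.025,"y":-0.03,"z":0,"yaw":0},{"grip":0.09,"x":0.05,"y":-0.062,"z":0,"yaw":0},{"grip":0.09,"x":0.075,"y":-0.094,"z":0,"yaw":0},{"grip":0.09,"x":0.1,"y":-0.125,"z":0,"yaw":0},{"grip":0.09,"x":0.125,"y":-0.155,"z":0,"yaw":0}]'
python3 -m crank '[{"grip":0.09,"x":0.025,"y":-0.03,"z":0,"yaw":0},{"grip":0.09,"x":0.05,"y":-0.062,"z":0,"yaw":0},{"grip":0.09,"x":0.075,"y":-0.094,"z":0,"yaw":0},{"grip":0.09,"x":0.1,"y":-0.125,"z":0,"yaw":0},{"grip":0.09,"x":0.125,"y":-0.155,"z":0,"yaw":0}]'
python3 -m crank '[{"grip":0.09,"x":0.025,"y":-0.03,"z":0,"yaw":0},{"grip":0.09,"x":0.05,"y":-0.062,"z":0,"yaw":0},{"grip":0.09,"x":0.075,"y":-0.094,"z":0,"yaw":0},{"grip":0.09,"x":0.1,"y":-0.125,"z":0,"yaw":0},{"grip":0.09,"x":0.125,"y":-0.155,"z":0,"yaw":0}]'
python3 -m crank '[{"grip":0.09,"x":0.025,"y":-0.03,"z":0,"yaw":0.1},{"grip":0.09,"x":0.037,"y":-0.048,"z":0,"yaw":0.22},{"grip":0.09,"x":0.037,"y":-0.048,"z":0,"yaw":0.34},{"grip":0.09,"x":0.037,"y":-0.048,"z":0,"yaw":0.46},{"grip":0.09,"x":0.037,"y":-0.048,"z":0,"yaw":0.495}]'
python3 -c "
from h import *
go([480,270,260],-8.4)
c=camera_model('wrist');save('wrist','w2');np.savez('w2.npz',**c)"
```

```text
time_s: 1.03
ee_pos: [331.8, -164.6, 260.0]
ee_rot: [180.0, -0.0, 20.0]
force: [0.4, 0.1, -0.2]
gripper_width: 90.2
gripper_force: 0.0
time_s: 1.45
ee_pos: [396.3, 23.9, 260.1]
ee_rot: [180.0, -0.0, 20.0]
force: [0.6, -1.5, -0.4]
gripper_width: 89.8
gripper_force: 0.0
time_s: 1.87
ee_pos: [460.9, 212.4, 259.8]
ee_rot: [180.0, 0.0, 20.0]
force: [1.7, 0.1, 0.7]
gripper_width: 90.0
gripper_force: 0.0
time_s: 2.28
ee_pos: [479.1, 268.5, 259.3]
ee_rot: [179.9, 0.1, -8.6]
force: [-0.2, 0.3, 0.3]
gripper_width: 89.8
gripper_force: 0.0
t 2.3 tcp [479.1 268.5 259.3] yaw -8.6 w 89.8 F [-0.2  0.3  0.3] 0.0
dxyz [ 0.0006 -0.0016 -0.0007] dyaw -0.0030168007283919813
```

View pics/w2.png

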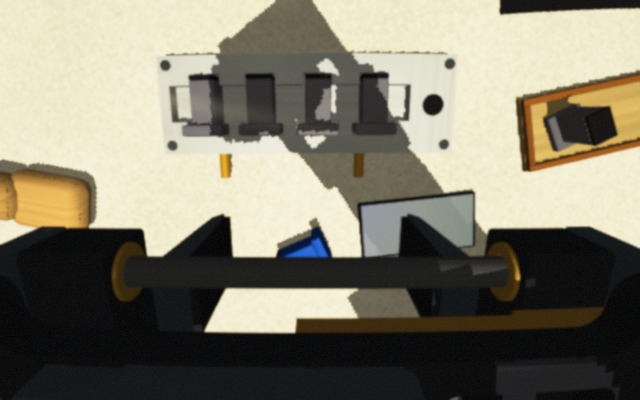

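The four screws are at (165,65), (450,64), (173,145) and (444,144), the spot is at (432.5,104), and all four heels are in place. I'll triangulate against the top view.

```bash
python3 - <<'E'
from h import *
W=dict(np.load('w2.npz'));T=cam('top')
w=cv2.imread('pics/w2.png');g=cv2.cvtColor(w,cv2.COLOR_BGR2GRAY)
t=cv2.imread('pics/top0.png');gt=cv2.cvtColor(t,cv2.COLOR_BGR2GRAY)
def cen(g,p,r):
    x,y=int(p[0]),int(p[1]);a=g[y-r:y+r+1,x-r:x+r+1].astype(float);k=np.clip(np.median(np.r_[a[0],a[-1],a[:,0],a[:,-1]])*.8-a,0,None)
    Y,X=np.mgrid[-r:r+1,-r:r+1];return [x+(k*X).sum()/k.sum(),y+(k*Y).sum()/k.sum()]
wp=[cen(g,p,7) for p in[(165,65),(450,64),(173,145),(444,144)]]+[cen(g,(432,104),15)]
tp=[cen(gt,(145+a/5.483,178+b/5.486),4) for a,b in[(73,48),(735,138),(38,235),(704,329)]]+[cen(gt,(269,219),7)]
print(np.round(wp,1).tolist(),np.round(tp,1).tolist())
print('tri',np.round(tri(W,wp,T,tp),1).tolist())
P=onz(W,wp,28);print('w z28',np.round(P[:,:2],1).tolist());print('t z28',np.round(onz(T,tp,28)[:,:2],1).tolist())
d1=P[1]-P[0];d2=P[3]-P[2];print('ang',[np.degrees(np.arctan2(d[1],d[0])) for d in(d1,d2)],np.linalg.norm(d1),np.linalg.norm(d2))
a=np.radians((np.degrees(np.arctan2(d1[1],d1[0]))+np.degrees(np.arctan2(d2[1],d2[0])))/2)
y=np.array([np.cos(a),np.sin(a)]);x=np.array([y[1],-y[0]])
O=P[4,:2]-160*y;print('mould O',O,'yawY',np.degrees(a),'x',x)
for q in P[:4]: print('screw in mould',np.round([(q[:2]-O)@x,(q[:2]-O)@y],1))
# heels tip top edge (x=-32 -> world) corners in wrist
for yy in(-93,-31,31,93):
    q=O+yy*y-32*x
    X=np.r_[q,42];c=W['R']@X+W['t'];u=cv2.projectPoints(X.reshape(1,1,3),cv2.Rodrigues(W['R'])[0],W['t'],W['intrinsics'],W['distortion'])[0].ravel()
    print(yy,'tip',np.round(q,1),'proj',np.round(u,1))
a=w[50:160,155:465];cv2.imwrite('pics/w2c.png',cv2.convertScaleAbs(cv2.resize(a,(775,275),interpolation=cv2.INTER_CUBIC),alpha=1.6))
E
```

```text
[[164.8, 64.9], [449.5, 63.4], [172.0, 145.1], [443.5, 143.9], [432.6, 104.3]] [[158.0, 186.5], [279.1, 202.8], [151.4, 220.5], [273.6, 237.9], [269.5, 219.2]]
tri [[627.5, 419.2, 15.5, 0.4], [579.3, 105.3, 27.3, 0.4], [538.1, 428.2, 25.5, 0.1], [492.3, 118.2, 27.1, 0.3], [538.3, 128.3, 29.4, 0.3]]
w z28 [[625.2, 414.3], [579.5, 105.5], [538.2, 427.2], [492.5, 118.4], [538.4, 127.7]]
t z28 [[624.6, 414.5], [579.0, 105.2], [537.8, 427.3], [492.0, 118.1], [538.3, 128.5]]
ang [np.float64(-98.4275619813335), np.float64(-98.42210294450517)] 312.0959276877388 312.1195763299184
mould O [561.81457978 285.99281685] yawY -98.42483246291934 x [-0.98920893  0.14651177]
screw in mould [ -43.9 -136.2]
screw in mould [-43.9 175.9]
screw in mould [  44.  -136.2]
screw in mould [ 44.  175.9]
-93 tip [607.1 373.3] proj [199.9  73.9]
-31 tip [598. 312.] proj [258.2  72.9]
31 tip [588.9 250.6] proj [317.1  72.4]
93 tip [579.8 189.3] proj [376.1  72.4]
```

View pics/w2c.png

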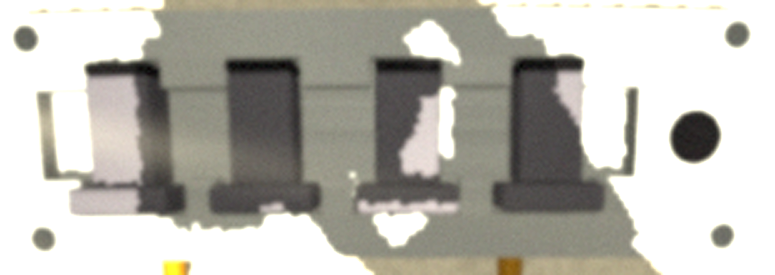

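Mould pose checks out: screws are symmetric at ±44, and the triangulated height is 27–29 mm. The heel tips look about 5 px nearer than predicted, so I'll check the flange rows.

```bash
python3 - <<'E'
from h import *
W=dict(np.load('w2.npz'));T=cam('top')
O=np.array([561.8,286.]);x=np.array([-.9892,.1465]);y=np.array([-.1465,-.9892])
def pr(c,a,b,z): 
    X=np.r_[O+a*x+b*y,z];return np.round(cv2.projectPoints(X.reshape(1,1,3),cv2.Rodrigues(c['R'])[0],c['t'],c['intrinsics'],c['distortion'])[0].ravel(),1)
for n,c in(('w',W),('t',T)):
  for nm,a,z in(('wall',-34,28),('tip',-32,42),('tiplow',-32,28),('flfront',20,52),('seat',32,52),('seat28',32,28)):
    print(n,nm,[pr(c,a,b,z).tolist() for b in(-93,93)])
# edges along column profile in wrist and top
g=cv2.cvtColor(cv2.imread('pics/w2.png'),cv2.COLOR_BGR2GRAY);t=cv2.cvtColor(cv2.imread('pics/top0.png'),cv2.COLOR_BGR2GRAY)
for cx in(198,259,316,375):print(cx,g[68:86,cx-3:cx+4].mean(1).astype(int).tolist(),g[118:142,cx-3:cx+4].mean(1).astype(int).tolist())
for c in(171,194,219,243):print(c,t[185:232,c-1:c+2].mean(1).astype(int).tolist())
E
```

```text
w wall [[204.0, 73.4], [373.9, 72.0]]
w tip [[199.9, 73.9], [376.1, 72.4]]
w tiplow [[204.1, 75.3], [373.8, 73.9]]
w flfront [[200.4, 124.0], [376.1, 122.9]]
w seat [[201.3, 135.5], [375.7, 134.4]]
w seat28 [[208.2, 134.1], [372.0, 133.1]]
t wall [[173.6, 192.3], [245.5, 202.1]]
t tip [[171.7, 192.0], [244.4, 201.9]]
t tiplow [[173.4, 193.1], [245.4, 202.9]]
t flfront [[166.4, 211.7], [240.1, 222.1]]
t seat [[165.5, 216.5], [239.3, 226.9]]
t seat28 [[168.7, 217.9], [241.1, 228.2]]
198 [223, 223, 223, 218, 199, 156, 96, 48, 27, 25, 28, 45, 78, 104, 116, 121, 120, 120] [125, 125, 124, 119, 105, 81, 67, 80, 102, 115, 121, 122, 123, 124, 124, 124, 121, 124, 159, 206, 224, 225, 225, 225]
259 [93, 95, 94, 92, 82, 61, 32, 13, 9, 15, 25, 38, 45, 48, 48, 48, 47, 47] [63, 62, 61, 59, 56, 53, 53, 53, 53, 52, 51, 49, 50, 56, 75, 84, 83, 87, 106, 125, 136, 145, 167, 196]
316 [112, 105, 100, 93, 74, 49, 27, 14, 11, 16, 27, 41, 47, 49, 49, 50, 48, 48] [95, 78, 62, 53, 49, 48, 50, 52, 56, 55, 55, 59, 74, 98, 121, 129, 123, 142, 191, 223, 231, 232, 231, 231]
375 [194, 189, 180, 152, 101, 49, 21, 16, 
[... 287 characters left out ...]
8, 141, 156, 157, 156, 156, 157, 153, 131, 115, 136, 140, 133]
194 [186, 182, 161, 149, 156, 159, 159, 159, 160, 152, 106, 41, 30, 62, 77, 80, 80, 79, 80, 79, 79, 80, 80, 80, 80, 80, 81, 81, 82, 82, 78, 69, 74, 80, 82, 75, 50, 75, 140, 160, 161, 161, 160, 161, 160, 145, 121]
219 [183, 184, 185, 185, 174, 140, 135, 149, 153, 153, 153, 155, 150, 125, 71, 34, 52, 73, 78, 80, 80, 80, 80, 81, 81, 81, 81, 82, 82, 82, 83, 83, 83, 81, 74, 75, 79, 83, 82, 65, 58, 104, 144, 156, 156, 156, 156]
243 [177, 177, 179, 179, 179, 181, 182, 182, 176, 162, 155, 155, 156, 155, 157, 152, 120, 64, 30, 48, 72, 80, 81, 80, 81, 82, 82, 82, 82, 83, 82, 83, 83, 83, 83, 84, 81, 71, 73, 79, 84, 84, 68, 49, 81, 139, 158]
```

Flange edges agree with the model to within 1 px in both views, so the heights are confirmed; the dark strip is only the heel's tip cap. Plan: pinch the upper tip corner firmly, lift it out, slacken the grip so the seat swings down, then stand it. First heel4, the one nearest the spot.

```bash
python3 -c "
from h import *
go([585.8,188.4,100],-8.42)"
```

```text
t 2.3 tcp [479.1 268.3 259.4] yaw -8.5 w 90.0 F [-0.1 -0.5 -0.6] 0.0
dxyz [0.1175 0.0631 0.1594] dyaw -0.0017143096341605743
```

```bash

python3 -m crank '[{"grip":0.046,"x":0.025,"y":0.013,"z":0.03,"yaw":0},{"grip":0.046,"x":0.05,"y":0.026,"z":0.06,"yaw":0},{"grip":0.046,"x":0.075,"y":0.04,"z":0.09,"yaw":0},{"grip":0.046,"x":0.1,"y":0.053,"z":0.12,"yaw":0},{"grip":0.046,"x":0.1175,"y":0.063,"z":0.15,"yaw":0}]'
python3 -m crank '[{"grip":0.046,"x":0,"y":0,"z":0.009,"yaw":0},{"grip":0.046,"x":0,"y":0,"z":0.009,"yaw":0},{"grip":0.046,"x":0,"y":0,"z":0.009,"yaw":0},{"grip":0.046,"x":0,"y":0,"z":0.009,"yaw":0},{"grip":0.046,"x":0,"y":0,"z":0.009,"yaw":0}]' 40
python3 -c "
from h import *
go([585.8,188.4,45],-8.42)"
```

```text
time_s: 2.75
ee_pos: [588.1, 187.0, 108.6]
ee_rot: [-180.0, -0.1, -8.4]
force: [0.4, 0.2, -0.4]
gripper_width: 59.5
gripper_force: 0.0
time_s: 3.17
ee_pos: [586.8, 189.6, 103.2]
ee_rot: [-179.9, -0.2, -8.3]
force: [0.7, -1.3, 0.6]
gripper_width: 46.1
gripper_force: 0.0
t 3.2 tcp [586.8 189.6 103.2] yaw -8.3 w 46.1 F [ 0.7 -1.3  0.6] 0.0
dxyz [-0.001   0.0014  0.0581] dyaw 0.002149758281096057
```

```bash

python3 -m crank '[{"grip":0.046,"x":-0.001,"y":0.001,"z":0.02,"yaw":0},{"grip":0.046,"x":-0.001,"y":0.001,"z":0.04,"yaw":0},{"grip":0.046,"x":-0.001,"y":0.001,"z":0.055,"yaw":0},{"grip":0.046,"x":-0.001,"y":0.001,"z":0.055,"yaw":0},{"grip":0.046,"x":-0.001,"y":0.001,"z":0.055,"yaw":0}]'
python3 -m crank '[{"grip":0.02,"x":0,"y":0,"z":0,"yaw":0},{"grip":0.02,"x":0,"y":0,"z":0,"yaw":0},{"grip":0.02,"x":0,"y":0,"z":0,"yaw":0},{"grip":0.02,"x":0,"y":0,"z":0,"yaw":0},{"grip":0.02,"x":0,"y":0,"z":0,"yaw":0}]' 40
python3 -m crank '[{"grip":0.02,"x":0,"y":0,"z":-0.01,"yaw":0},{"grip":0.02,"x":0,"y":0,"z":-0.03,"yaw":0},{"grip":0.02,"x":0,"y":0,"z":-0.05,"yaw":0},{"grip":0.02,"x":0,"y":0,"z":-0.08,"yaw":0},{"grip":0.02,"x":0,"y":0,"z":-0.11,"yaw":0}]' 40
python3 -c "
from h import *
save('wrist','w3');save('scene','s3')
s=cv2.imread('pics/s3.png')[150:330,300:480];w=cv2.imread('pics/w3.png')
o=np.zeros((400,800,3),np.uint8);o[:,:400]=cv2.resize(s,(400,400));o[:250,400:]=cv2.resize(w,(400,250));cv2.imwrite('pics/c3.png',o)"
```

```text
time_s: 3.58
ee_pos: [585.2, 188.3, 46.8]
ee_rot: [-180.0, -0.0, -8.3]
force: [-0.1, 0.9, 0.2]
gripper_width: 46.0
gripper_force: 0.0
time_s: 4.0
ee_pos: [586.0, 187.9, 47.3]
ee_rot: [-179.9, -0.1, -8.4]
force: [-1.6, 1.0, 5.0]
gripper_width: 27.0
gripper_force: 40.0
time_s: 4.42
ee_pos: [584.5, 187.3, 156.7]
ee_rot: [179.9, 0.1, -8.4]
force: [0.6, 0.1, -0.9]
gripper_width: 26.6
gripper_force: 40.0
```

View pics/c3.png

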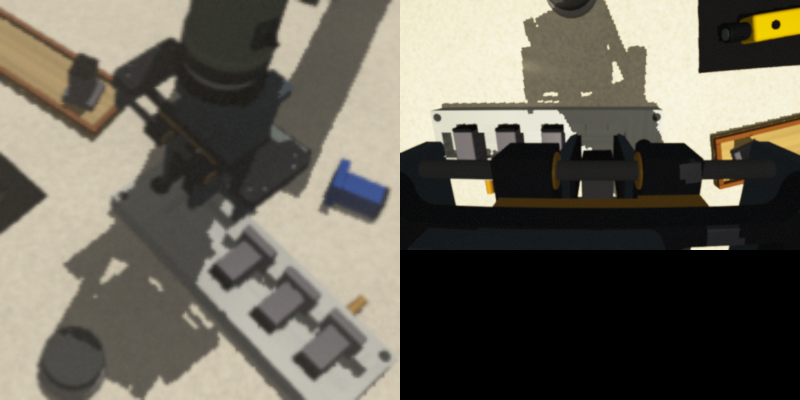

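heel4 is out, held level by its tip between the pads; the other three remain in the mould. Carrying it over the rack.

```bash
python3 -c "
from h import *
go([517,-330,130],4.7)"
```

```text
t 4.5 tcp [588.3 188.5 161.9] yaw -8.4 w 26.9 F [ 0.3 -0.3 -1. ] 40.0
dxyz [0.0047 0.5235 0.0295] dyaw -0.22835996187918586
```

```bash

python3 -m crank '[{"grip":0.02,"x":0,"y":0.04,"z":0,"yaw":0},{"grip":0.02,"x":0,"y":0.08,"z":0,"yaw":0},{"grip":0.02,"x":0,"y":0.12,"z":0,"yaw":0},{"grip":0.02,"x":0,"y":0.16,"z":0,"yaw":0},{"grip":0.02,"x":0,"y":0.2,"z":0,"yaw":0}]' 40
python3 -m crank '[{"grip":0.02,"x":0,"y":0.04,"z":0,"yaw":0},{"grip":0.02,"x":0,"y":0.08,"z":0,"yaw":0},{"grip":0.02,"x":0,"y":0.12,"z":0,"yaw":0},{"grip":0.02,"x":0,"y":0.16,"z":0,"yaw":0},{"grip":0.02,"x":0,"y":0.2,"z":0,"yaw":0}]' 40
python3 -m crank '[{"grip":0.02,"x":0.002,"y":0.04,"z":0,"yaw":-0.06},{"grip":0.02,"x":0.005,"y":0.08,"z":0.01,"yaw":-0.12},{"grip":0.02,"x":0.005,"y":0.11,"z":0.02,"yaw":-0.18},{"grip":0.02,"x":0.005,"y":0.123,"z":0.03,"yaw":-0.228},{"grip":0.02,"x":0.005,"y":0.123,"z":0.03,"yaw":-0.228}]' 40
python3 -m crank '[{"grip":0.02,"x":0,"y":0,"z":0,"yaw":0},{"grip":0.02,"x":0,"y":0,"z":0,"yaw":0},{"grip":0.02,"x":0,"y":0,"z":0,"yaw":0},{"grip":0.02,"x":0,"y":0,"z":0,"yaw":0},{"grip":0.02,"x":0,"y":0,"z":0,"yaw":0}]' 3
python3 -c "
from h import *
go([517,-330,130],4.7)
save('wrist','w4');save('scene','s4')
s=cv2.imread('pics/s4.png')[60:220,200:360];w=cv2.imread('pics/w4.png')
o=np.zeros((400,800,3),np.uint8);o[:,:400]=cv2.resize(s,(400,400));o[:250,400:]=cv2.resize(w,(400,250));cv2.imwrite('pics/c4.png',o)"
```

```text
time_s: 4.93
ee_pos: [554.9, -11.8, 155.4]
ee_rot: [180.0, 0.1, -8.3]
force: [1.1, -0.3, -1.4]
gripper_width: 27.2
gripper_force: 40.0
time_s: 5.35
ee_pos: [525.7, -209.8, 155.5]
ee_rot: [-180.0, 0.1, -8.4]
force: [0.8, -0.7, -0.3]
gripper_width: 26.9
gripper_force: 40.0
time_s: 5.77
ee_pos: [511.7, -332.8, 123.0]
ee_rot: [-179.9, 0.2, 4.5]
force: [-0.4, 0.4, -0.7]
gripper_width: 26.9
gripper_force: 40.0
time_s: 6.18
ee_pos: [514.4, -329.6, 126.6]
ee_rot: [180.0, -0.0, 4.8]
force: [-0.3, 0.1, -1.0]
gripper_width: 28.0
gripper_force: 3.0
t 6.2 tcp [ 514.4 -329.6  126.6] yaw 4.8 w 28.0 F [-0.3  0.1 -1. ] 3.0
dxyz [ 0.0025  0.0006 -0.0034] dyaw 0.00099049955064912
```

View pics/c4.png

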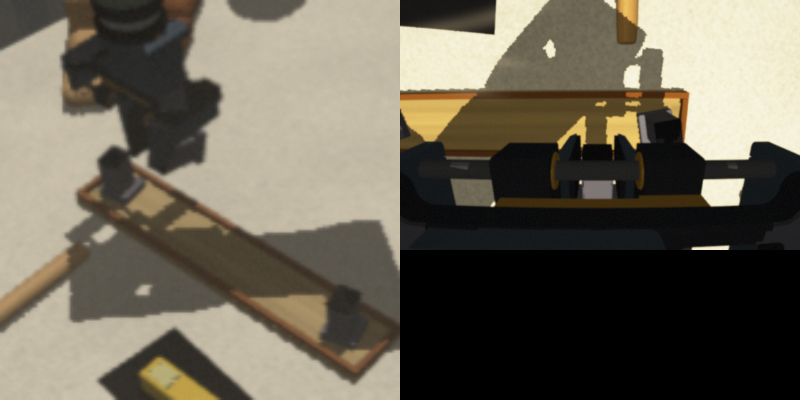

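```bash
cat > look.py <<'E'
from h import *
im=grab_frame('wrist');print([im[r,305:330].mean(0).astype(int).tolist() for r in range(225,332,8)])
E
python3 look.py
python3 -m crank '[{"grip":0.02,"x":0,"y":0,"z":-0.03,"yaw":0},{"grip":0.02,"x":0,"y":0,"z":-0.01,"yaw":0},{"grip":0.02,"x":0,"y":0,"z":-0.035,"yaw":0},{"grip":0.02,"x":0,"y":0,"z":-0.005,"yaw":0},{"grip":0.02,"x":0,"y":0,"z":0,"yaw":0}]' 3
python3 look.py
```

```text
[[95, 76, 40], [9, 9, 9], [8, 7, 8], [9, 8, 8], [21, 21, 20], [31, 31, 29], [33, 33, 31], [32, 31, 31], [99, 93, 93], [126, 119, 117], [127, 119, 118], [126, 119, 117], [63, 44, 13], [64, 45, 14]]
time_s: 6.75
ee_pos: [513.0, -329.7, 124.2]
ee_rot: [-179.9, 0.1, 4.7]
force: [-0.7, 0.9, -2.2]
gripper_width: 27.8
gripper_force: 3.0
[[10, 10, 9], [10, 9, 10], [15, 14, 13], [12, 11, 11], [22, 21, 21], [31, 29, 29], [33, 33, 31], [32, 31, 31], [82, 78, 77], [90, 85, 83], [95, 90, 88], [244, 238, 212], [64, 45, 13], [63, 44, 13]]
```

Jerking under a light grip rotates the heel: the tip rises in the wrist view. Repeat.

```bash

for i in 1; do python3 -m crank '[{"grip":0.02,"x":0,"y":0,"z":-0.03,"yaw":0},{"grip":0.02,"x":0,"y":0,"z":-0.01,"yaw":0},{"grip":0.02,"x":0,"y":0,"z":-0.035,"yaw":0},{"grip":0.02,"x":0,"y":0,"z":-0.005,"yaw":0},{"grip":0.02,"x":0,"y":0,"z":0,"yaw":0}]' 3; done
python3 look.py
python3 -m crank '[{"grip":0.02,"x":0,"y":0,"z":-0.03,"yaw":0},{"grip":0.02,"x":0,"y":0,"z":-0.01,"yaw":0},{"grip":0.02,"x":0,"y":0,"z":-0.035,"yaw":0},{"grip":0.02,"x":0,"y":0,"z":-0.005,"yaw":0},{"grip":0.02,"x":0,"y":0,"z":0,"yaw":0}]' 3
python3 -m crank '[{"grip":0.02,"x":0,"y":0,"z":0,"yaw":0},{"grip":0.02,"x":0,"y":0,"z":0,"yaw":0},{"grip":0.02,"x":0,"y":0,"z":0,"yaw":0},{"grip":0.02,"x":0,"y":0,"z":0,"yaw":0},{"grip":0.02,"x":0,"y":0,"z":0,"yaw":0}]' 3
python3 look.py
python3 -c "
from h import *
save('wrist','w5');save('scene','s5')
s=cv2.imread('pics/s5.png')[60:160,230:330];w=cv2.imread('pics/w5.png')[180:360,200:440]
o=np.zeros((400,800,3),np.uint8);o[:,:400]=cv2.convertScaleAbs(cv2.resize(s,(400,400)),alpha=2);o[:300,400:]=cv2.resize(w,(400,300));cv2.imwrite('pics/c5.png',o)"
```

```text
time_s: 7.22
ee_pos: [512.9, -329.7, 124.4]
ee_rot: [-179.9, 0.2, 4.7]
force: [-0.8, 1.3, -1.3]
gripper_width: 28.1
gripper_force: 3.0
[[9, 8, 8], [10, 8, 9], [16, 15, 14], [15, 13, 13], [21, 20, 19], [31, 31, 30], [34, 33, 31], [32, 32, 31], [77, 74, 72], [100, 96, 95], [242, 237, 210], [244, 239, 214], [63, 44, 13], [63, 44, 13]]
time_s: 7.68
ee_pos: [512.8, -329.7, 124.5]
ee_rot: [-179.9, 0.2, 4.7]
force: [-2.1, 1.2, -2.0]
gripper_width: 27.8
gripper_force: 3.0
time_s: 8.1
ee_pos: [514.3, -330.7, 126.7]
ee_rot: [180.0, -0.0, 4.7]
force: [-0.3, -0.0, -0.5]
gripper_width: 27.8
gripper_force: 3.0
[[10, 10, 9], [10, 9, 9], [16, 15, 14], [16, 15, 14], [22, 21, 20], [30, 30, 29], [33, 32, 30], [32, 32, 30], [80, 76, 75], [152, 144, 130], [242, 237, 210], [244, 239, 213], [63, 44, 14], [63, 44, 13]]
```

View pics/c5.png

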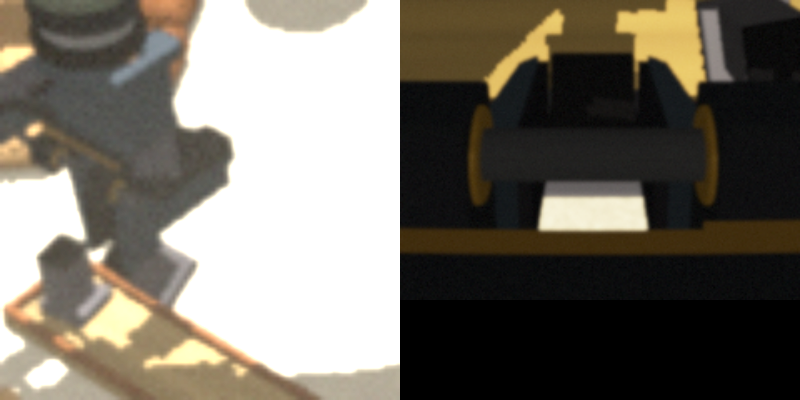

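The heel now hangs at a slant, with the seat down towards the robot. Next I'll let the seat edge touch the lane floor and draw the tool back towards the robot, so it pivots upright.

```bash

python3 -m crank '[{"grip":0.02,"x":0.015,"y":0,"z":0.01,"yaw":0},{"grip":0.02,"x":0.03,"y":0,"z":0.02,"yaw":0},{"grip":0.02,"x":0.044,"y":0,"z":0.03,"yaw":0},{"grip":0.02,"x":0.044,"y":0,"z":0.038,"yaw":0},{"grip":0.02,"x":0.044,"y":0,"z":0.045,"yaw":0}]' 3
python3 -m crank '[{"grip":0.02,"x":-0.005,"y":0,"z":0,"yaw":0},{"grip":0.02,"x":-0.01,"y":0,"z":0,"yaw":0},{"grip":0.02,"x":-0.015,"y":0,"z":0,"yaw":0},{"grip":0.02,"x":-0.02,"y":0,"z":0,"yaw":0},{"grip":0.02,"x":-0.025,"y":0,"z":0,"yaw":0}]' 3
python3 look.py
python3 -m crank '[{"grip":0.02,"x":-0.005,"y":0,"z":0,"yaw":0},{"grip":0.02,"x":-0.01,"y":0,"z":0,"yaw":0},{"grip":0.02,"x":-0.015,"y":0,"z":0.001,"yaw":0},{"grip":0.02,"x":-0.02,"y":0,"z":0.002,"yaw":0},{"grip":0.02,"x":-0.025,"y":0,"z":0.004,"yaw":0}]' 3
python3 -c "
from h import *
go([514,-330,77],4.7)
save('wrist','w6');save('scene','s6')
s=cv2.imread('pics/s6.png')[60:160,230:330];w=cv2.imread('pics/w6.png')[180:360,200:440]
o=np.zeros((400,800,3),np.uint8);o[:,:400]=cv2.convertScaleAbs(cv2.resize(s,(400,400)),alpha=2);o[:300,400:]=cv2.resize(w,(400,300));cv2.imwrite('pics/c6.png',o)"; python3 look.py
```

```text
time_s: 8.67
ee_pos: [558.4, -327.0, 80.8]
ee_rot: [180.0, -0.0, 4.7]
force: [0.4, -0.5, 5.2]
gripper_width: 27.7
gripper_force: 3.0
time_s: 9.08
ee_pos: [531.8, -329.1, 81.4]
ee_rot: [180.0, 0.0, 4.7]
force: [0.2, 0.6, 0.3]
gripper_width: 28.1
gripper_force: 3.0
[[9, 9, 9], [9, 9, 9], [10, 10, 10], [10, 9, 9], [23, 22, 22], [31, 30, 29], [33, 33, 31], [33, 32, 31], [89, 85, 84], [204, 156, 104], [245, 239, 214], [243, 237, 210], [63, 44, 14], [64, 45, 14]]
time_s: 9.55
ee_pos: [508.2, -331.3, 77.7]
ee_rot: [179.9, -0.1, 4.7]
force: [0.1, -0.5, 4.2]
gripper_width: 28.2
gripper_force: 3.0
t 9.6 tcp [ 508.2 -331.3   77.7] yaw 4.7 w 28.2 F [ 0.1 -0.5  4.2] 3.0
dxyz [ 0.0059 -0.0008  0.0008] dyaw -0.00039537452855813437
[[11, 10, 10], [10, 10, 9], [9, 9, 9], [10, 10, 10], [21, 21, 20], [30, 29, 29], [33, 32, 31], [32, 31, 30], [211, 201, 168], [243, 238, 211], [243, 237, 210], [243, 238, 211], [63, 44, 13], [64, 44, 14]]
```

View pics/c6.png

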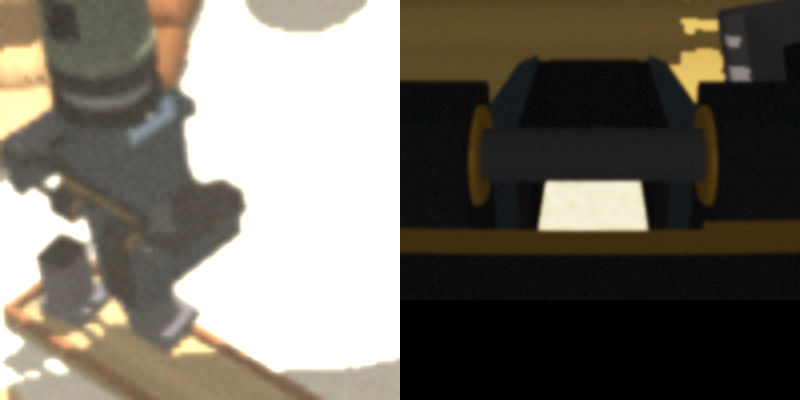

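It now stands on its seat in the lane, still lightly held. Press, release and rise.

```bash

python3 -m crank '[{"grip":0.02,"x":0,"y":0,"z":0.001,"yaw":0},{"grip":0.02,"x":0,"y":0,"z":0.002,"yaw":0},{"grip":0.02,"x":0,"y":0,"z":0.002,"yaw":0},{"grip":0.048,"x":0,"y":0,"z":0.002,"yaw":0},{"grip":0.048,"x":0,"y":0,"z":0.002,"yaw":0}]' 3
python3 -m crank '[{"grip":0.048,"x":0,"y":0,"z":0,"yaw":0},{"grip":0.048,"x":0,"y":0,"z":0,"yaw":0},{"grip":0.048,"x":0,"y":0,"z":-0.02,"yaw":0},{"grip":0.048,"x":0,"y":0,"z":-0.05,"yaw":0},{"grip":0.048,"x":0,"y":0,"z":-0.08,"yaw":0}]' 40
python3 -c "
from h import *
go([594.9,249.6,100],-8.42)"

```

```text
time_s: 10.12
ee_pos: [507.7, -330.7, 74.3]
ee_rot: [-180.0, 0.1, 4.7]
force: [-0.1, -0.4, -0.1]
gripper_width: 38.8
gripper_force: 0.0
time_s: 10.53
ee_pos: [507.3, -330.5, 154.6]
ee_rot: [-179.9, 0.2, 4.7]
force: [1.0, -0.3, -0.7]
gripper_width: 47.9
gripper_force: 0.0
t 10.5 tcp [ 507.3 -330.5  154.6] yaw 4.7 w 47.9 F [ 1.  -0.3 -0.7] 0.0
dxyz [ 0.1349 -0.5709  0.0555] dyaw 0.22874554386362153
```

```bash
cat > chk.py <<'E'
from h import *
a=cv2.imread('pics/top0.png').astype(int);b=grab_frame('top')[:,:,::-1].astype(int);cv2.imwrite('pics/topnow.png',b)
d=np.abs(a-b).max(2)>40
for n,(x0,y0,x1,y1) in dict(h1=(157,188,182,222),h2=(184,190,207,226),h3=(208,195,231,229),h4=(232,198,255,232),thermo=(312,146,396,186),rackL=(325,222,360,255),mid=(360,215,470,250),rackR=(470,208,500,240)).items(): print(n,d[y0:y1,x0:x1].sum(),end='  ')
E
python3 chk.py
python3 -m crank '[{"grip":0.048,"x":0.009,"y":-0.038,"z":0,"yaw":0},{"grip":0.048,"x":0.018,"y":-0.076,"z":0,"yaw":0},{"grip":0.048,"x":0.027,"y":-0.114,"z":0,"yaw":0},{"grip":0.048,"x":0.036,"y":-0.152,"z":0,"yaw":0},{"grip":0.048,"x":0.045,"y":-0.19,"z":0,"yaw":0}]'
python3 -m crank '[{"grip":0.048,"x":0.009,"y":-0.038,"z":0,"yaw":0},{"grip":0.048,"x":0.018,"y":-0.076,"z":0,"yaw":0},{"grip":0.048,"x":0.027,"y":-0.114,"z":0,"yaw":0},{"grip":0.048,"x":0.036,"y":-0.152,"z":0,"yaw":0},{"grip":0.048,"x":0.045,"y":-0.19,"z":0,"yaw":0}]'
python3 -m crank '[{"grip":0.048,"x":0.009,"y":-0.038,"z":0,"yaw":0.06},{"grip":0.048,"x":0.018,"y":-0.076,"z":0,"yaw":0.12},{"grip":0.048,"x":0.027,"y":-0.114,"z":0,"yaw":0.18},{"grip":0.048,"x":0.036,"y":-0.152,"z":0.02,"yaw":0.229},{"grip":0.048,"x":0.045,"y":-0.19,"z":0.03,"yaw":0.229}]'
python3 chk.py
python3 -m crank '[{"grip":0.048,"x":0,"y":0,"z":0,"yaw":0},{"grip":0.048,"x":0,"y":0,"z":0,"yaw":0},{"grip":0.048,"x":0,"y":0,"z":0,"yaw":0},{"grip":0.048,"x":0,"y":0,"z":0,"yaw":0},{"grip":0.048,"x":0,"y":0,"z":0,"yaw":0}]' 40
python3 -c "
from h import *
go([594.9,249.6,46],-8.42)"
```

```text
h1 0  h2 0  h3 0  h4 424  thermo 0  rackL 319  mid 2988  rackR 631  time_s: 11.0
ee_pos: [537.1, -136.3, 154.7]
ee_rot: [-180.0, 0.0, 4.6]
force: [0.0, -0.0, 0.4]
gripper_width: 48.5
gripper_force: 0.0
time_s: 11.42
ee_pos: [566.5, 57.0, 154.7]
ee_rot: [180.0, 0.0, 4.7]
force: [1.0, 0.8, -0.1]
gripper_width: 47.9
gripper_force: 0.0
time_s: 11.83
ee_pos: [595.5, 248.9, 124.1]
ee_rot: [180.0, 0.0, -8.5]
force: [-0.4, -0.5, -0.6]
gripper_width: 48.1
gripper_force: 0.0
h1 439  h2 498  h3 551  h4 372  thermo 0  rackL 0  mid 514  rackR 0  time_s: 12.3
ee_pos: [596.2, 246.0, 125.9]
ee_rot: [-180.0, -0.1, -8.5]
force: [0.3, -0.0, -0.7]
gripper_width: 47.6
gripper_force: 0.0
t 12.3 tcp [596.2 246.  125.9] yaw -8.5 w 47.6 F [ 0.3 -0.  -0.7] 0.0
dxyz [-0.0018 -0.0034  0.0799] dyaw -0.0020623150542267324[ WARN:0@0.770] global loadsave.cpp:1063 imwrite_ Unsupported depth image for selected encoder is fallbacked to CV_8U.
[ WARN:0@0.747] global loadsave.cpp:1063 imwrite_ Unsupported depth image for selected encoder is fallbacked to CV_8U.
```

heel1–heel3 and the thermometer are unmoved, as are the finished heels. Grasp heel3, lift, carry to lane y ≈ -258.

```bash

python3 -m crank '[{"grip":0.046,"x":-0.001,"y":-0.002,"z":0.03,"yaw":0},{"grip":0.046,"x":-0.001,"y":-0.002,"z":0.06,"yaw":0},{"grip":0.046,"x":-0.001,"y":-0.002,"z":0.079,"yaw":0},{"grip":0.046,"x":-0.001,"y":-0.002,"z":0.079,"yaw":0},{"grip":0.046,"x":-0.001,"y":-0.002,"z":0.079,"yaw":0}]'
python3 -m crank '[{"grip":0.02,"x":0,"y":0,"z":0,"yaw":0},{"grip":0.02,"x":0,"y":0,"z":0,"yaw":0},{"grip":0.02,"x":0,"y":0,"z":0,"yaw":0},{"grip":0.02,"x":0,"y":0,"z":0,"yaw":0},{"grip":0.02,"x":0,"y":0,"z":0,"yaw":0}]' 40
python3 -m crank '[{"grip":0.02,"x":0,"y":0,"z":-0.01,"yaw":0},{"grip":0.02,"x":0,"y":0,"z":-0.03,"yaw":0},{"grip":0.02,"x":0,"y":0,"z":-0.05,"yaw":0},{"grip":0.02,"x":0,"y":0,"z":-0.08,"yaw":0},{"grip":0.02,"x":0,"y":0,"z":-0.11,"yaw":0}]' 40
python3 -c "
from h import *
go([553,-256,126],4.7)"
```

```text
time_s: 12.72
ee_pos: [595.2, 248.4, 45.9]
ee_rot: [180.0, 0.0, -8.5]
force: [-0.3, 0.4, 1.0]
gripper_width: 46.0
gripper_force: 0.0
time_s: 13.13
ee_pos: [595.5, 249.2, 46.9]
ee_rot: [180.0, -0.1, -8.4]
force: [0.3, -1.7, 2.6]
gripper_width: 27.0
gripper_force: 40.0
time_s: 13.55
ee_pos: [594.5, 249.4, 157.1]
ee_rot: [180.0, 0.1, -8.4]
force: [0.1, 0.2, -0.4]
gripper_width: 26.9
gripper_force: 40.0
t 13.6 tcp [594.5 249.4 157.1] yaw -8.4 w 26.9 F [ 0.1  0.2 -0.4] 40.0
dxyz [0.0332 0.506  0.0314] dyaw -0.22924138586911585
```

```bash

python3 -m crank '[{"grip":0.02,"x":0.002,"y":0.035,"z":0,"yaw":0},{"grip":0.02,"x":0.005,"y":0.07,"z":0,"yaw":0},{"grip":0.02,"x":0.007,"y":0.105,"z":0,"yaw":0},{"grip":0.02,"x":0.01,"y":0.14,"z":0,"yaw":0},{"grip":0.02,"x":0.013,"y":0.175,"z":0,"yaw":0}]' 40
python3 -m crank '[{"grip":0.02,"x":0.002,"y":0.035,"z":0,"yaw":0},{"grip":0.02,"x":0.004,"y":0.07,"z":0,"yaw":0},{"grip":0.02,"x":0.006,"y":0.105,"z":0,"yaw":0},{"grip":0.02,"x":0.008,"y":0.14,"z":0,"yaw":0},{"grip":0.02,"x":0.01,"y":0.175,"z":0,"yaw":0}]' 40
python3 -m crank '[{"grip":0.02,"x":0.002,"y":0.04,"z":0,"yaw":-0.06},{"grip":0.02,"x":0.005,"y":0.08,"z":0.01,"yaw":-0.12},{"grip":0.02,"x":0.008,"y":0.12,"z":0.02,"yaw":-0.18},{"grip":0.02,"x":0.01,"y":0.156,"z":0.03,"yaw":-0.229},{"grip":0.02,"x":0.01,"y":0.156,"z":0.031,"yaw":-0.229}]' 40
python3 -m crank '[{"grip":0.02,"x":0,"y":0,"z":0,"yaw":0},{"grip":0.02,"x":0,"y":0,"z":0,"yaw":0},{"grip":0.02,"x":0,"y":0,"z":0,"yaw":0},{"grip":0.02,"x":0,"y":0,"z":0,"yaw":0},{"grip":0.02,"x":0,"y":0,"z":0,"yaw":0}]' 3
python3 -m crank '[{"grip":0.02,"x":0,"y":0,"z":-0.03,"yaw":0},{"grip":0.02,"x":0,"y":0,"z":-0.01,"yaw":0},{"grip":0.02,"x":0,"y":0,"z":-0.035,"yaw":0},{"grip":0.02,"x":0,"y":0,"z":-0.005,"yaw":0},{"grip":0.02,"x":0,"y":0,"z":0,"yaw":0}]' 3
python3 -m crank '[{"grip":0.02,"x":0,"y":0,"z":-0.03,"yaw":0},{"grip":0.02,"x":0,"y":0,"z":-0.01,"yaw":0},{"grip":0.02,"x":0,"y":0,"z":-0.035,"yaw":0},{"grip":0.02,"x":0,"y":0,"z":-0.005,"yaw":0},{"grip":0.02,"x":0,"y":0,"z":0,"yaw":0}]' 3
python3 -m crank '[{"grip":0.02,"x":0,"y":0,"z":-0.03,"yaw":0},{"grip":0.02,"x":0,"y":0,"z":-0.01,"yaw":0},{"grip":0.02,"x":0,"y":0,"z":-0.035,"yaw":0},{"grip":0.02,"x":0,"y":0,"z":-0.005,"yaw":0},{"grip":0.02,"x":0,"y":0,"z":0,"yaw":0}]' 3
python3 -c "
from h import *
go([553,-256,80.8],4.7)";python3 look.py
```

```text
time_s: 13.97
ee_pos: [581.9, 73.3, 156.9]
ee_rot: [-180.0, -0.0, -8.4]
force: [-0.4, 0.1, -0.6]
gripper_width: 26.7
gripper_force: 40.0
time_s: 14.38
ee_pos: [566.2, -101.5, 156.8]
ee_rot: [-180.0, -0.0, -8.4]
force: [-0.6, -0.1, -2.0]
gripper_width: 26.9
gripper_force: 40.0
time_s: 14.8
ee_pos: [552.1, -261.7, 123.8]
ee_rot: [179.9, 0.1, 4.5]
force: [-0.2, -0.1, -1.3]
gripper_width: 26.9
gripper_force: 40.0
time_s: 15.22
ee_pos: [554.1, -254.7, 125.8]
ee_rot: [180.0, -0.0, 4.8]
force: [-0.0, 0.4, -1.0]
gripper_width: 27.7
gripper_force: 3.0
time_s: 15.63
ee_pos: [552.8, -254.5, 123.7]
ee_rot: [-179.9, 0.1, 4.8]
force: [-1.5, 1.1, -1.7]
gripper_width: 27.4
gripper_force: 3.0
time_s: 16.05
ee_pos: [552.2, -254.6, 123.3]
ee_rot: [-179.9, 0.2, 4.7]
force: [-0.8, 0.9, -2.7]
gripper_width: 27.7
gripper_force: 3.0
time_s: 16.47
ee_pos: [551.9, -254.6, 123.0]
ee_rot: [-179.8, 0.3, 4.7]
force: [-0.9, 0.7, -2.5]
gripper_width: 27.9
gripper_force: 3.0
t 16.5 tcp [ 551.9 -254.6  123. ] yaw 4.7 w 27.9 F [-0.9  0.7 -2.5] 3.0
dxyz [0.0012 0.0016 0.0422] dyaw 0.0004442839584676246
[[9, 9, 8], [11, 10, 10], [11, 10, 10], [11, 10, 10], [22, 22, 21], [31, 30, 29], [33, 33, 31], [32, 31, 30], [48, 30, 17], [181, 114, 54], [245, 240, 215], [243, 237, 210], [64, 45, 14], [64, 44, 13]]
```

```bash

python3 -m crank '[{"grip":0.02,"x":0,"y":0,"z":0.01,"yaw":0},{"grip":0.02,"x":0,"y":0,"z":0.02,"yaw":0},{"grip":0.02,"x":0,"y":0,"z":0.03,"yaw":0},{"grip":0.02,"x":0,"y":0,"z":0.038,"yaw":0},{"grip":0.02,"x":0,"y":0,"z":0.044,"yaw":0}]' 3
python3 -m crank '[{"grip":0.02,"x":-0.005,"y":0,"z":0,"yaw":0},{"grip":0.02,"x":-0.01,"y":0,"z":0,"yaw":0},{"grip":0.02,"x":-0.015,"y":0,"z":0,"yaw":0},{"grip":0.02,"x":-0.02,"y":0,"z":0,"yaw":0},{"grip":0.02,"x":-0.025,"y":0,"z":0,"yaw":0}]' 3
python3 look.py
python3 -m crank '[{"grip":0.02,"x":-0.005,"y":0,"z":0,"yaw":0},{"grip":0.02,"x":-0.01,"y":0,"z":0,"yaw":0},{"grip":0.02,"x":-0.015,"y":0,"z":0.001,"yaw":0},{"grip":0.02,"x":-0.02,"y":0,"z":0.002,"yaw":0},{"grip":0.02,"x":-0.025,"y":0,"z":0.004,"yaw":0}]' 3
python3 look.py
python3 -m crank '[{"grip":0.02,"x":0,"y":0,"z":0.001,"yaw":0},{"grip":0.02,"x":0,"y":0,"z":0.002,"yaw":0},{"grip":0.02,"x":0,"y":0,"z":0.002,"yaw":0},{"grip":0.02,"x":0,"y":0,"z":0.002,"yaw":0},{"grip":0.02,"x":0,"y":0,"z":0.002,"yaw":0}]' 3

```

```text
time_s: 16.93
ee_pos: [553.7, -255.8, 80.6]
ee_rot: [-180.0, -0.0, 4.7]
force: [0.2, 1.7, 4.9]
gripper_width: 27.8
gripper_force: 3.0
time_s: 17.35
ee_pos: [528.0, -258.1, 81.4]
ee_rot: [180.0, -0.0, 4.7]
force: [-0.4, 1.2, -1.0]
gripper_width: 28.0
gripper_force: 3.0
[[10, 10, 9], [9, 9, 9], [10, 9, 9], [10, 10, 10], [22, 21, 20], [30, 30, 29], [33, 33, 31], [32, 31, 30], [93, 89, 88], [172, 98, 34], [245, 240, 215], [244, 238, 213], [64, 45, 14], [64, 44, 13]]
time_s: 17.82
ee_pos: [503.9, -260.2, 77.9]
ee_rot: [180.0, -0.1, 4.7]
force: [-0.0, 0.7, 3.7]
gripper_width: 27.8
gripper_force: 3.0
[[11, 11, 10], [10, 9, 9], [11, 10, 10], [10, 10, 10], [21, 20, 20], [31, 30, 30], [33, 32, 30], [33, 32, 31], [212, 202, 169], [243, 238, 211], [245, 240, 216], [245, 239, 214], [64, 45, 14], [64, 45, 14]]
time_s: 18.28
ee_pos: [504.1, -260.0, 75.3]
ee_rot: [180.0, -0.0, 4.7]
force: [-1.5, 0.4, 4.8]
gripper_width: 28.3
gripper_force: 3.0
```

Same signature as the first, so it is upright. Release and go to heel2.

```bash

python3 -m crank '[{"grip":0.048,"x":0,"y":0,"z":0,"yaw":0},{"grip":0.048,"x":0,"y":0,"z":0,"yaw":0},{"grip":0.048,"x":0,"y":0,"z":0,"yaw":0},{"grip":0.048,"x":0,"y":0,"z":0,"yaw":0},{"grip":0.048,"x":0,"y":0,"z":-0.01,"yaw":0}]' 3
python3 -m crank '[{"grip":0.048,"x":0,"y":0,"z":-0.02,"yaw":0},{"grip":0.048,"x":0,"y":0,"z":-0.04,"yaw":0},{"grip":0.048,"x":0,"y":0,"z":-0.06,"yaw":0},{"grip":0.048,"x":0,"y":0,"z":-0.07,"yaw":0},{"grip":0.048,"x":0,"y":0,"z":-0.07,"yaw":0}]' 40
python3 chk.py 2>/dev/null
python3 -c "
from h import *
go([603.9,311.1,126],-8.42)"
```

```text
time_s: 18.7
ee_pos: [502.3, -259.2, 83.4]
ee_rot: [-179.9, 0.2, 4.7]
force: [0.2, 0.3, -0.1]
gripper_width: 48.2
gripper_force: 0.0
time_s: 19.12
ee_pos: [505.2, -260.8, 158.1]
ee_rot: [179.8, -0.3, 4.7]
force: [0.2, 0.4, 0.9]
gripper_width: 48.0
gripper_force: 0.0
h1 0  h2 4  h3 422  h4 424  thermo 1  rackL 185  mid 3469  rackR 550  t 19.2 tcp [ 504.3 -260.3  156.3] yaw 4.7 w 48.2 F [-1.3 -1.1 -0.4] 0.0
dxyz [ 0.1459 -0.5614  0.0298] dyaw 0.22877329064083807
```

```bash

python3 -m crank '[{"grip":0.048,"x":0.01,"y":-0.038,"z":0,"yaw":0},{"grip":0.048,"x":0.02,"y":-0.076,"z":0,"yaw":0},{"grip":0.048,"x":0.03,"y":-0.114,"z":0,"yaw":0},{"grip":0.048,"x":0.04,"y":-0.152,"z":0,"yaw":0},{"grip":0.048,"x":0.05,"y":-0.19,"z":0,"yaw":0}]'
python3 -m crank '[{"grip":0.048,"x":0.01,"y":-0.038,"z":0,"yaw":0},{"grip":0.048,"x":0.02,"y":-0.076,"z":0,"yaw":0},{"grip":0.048,"x":0.03,"y":-0.114,"z":0,"yaw":0},{"grip":0.048,"x":0.04,"y":-0.152,"z":0,"yaw":0},{"grip":0.048,"x":0.05,"y":-0.19,"z":0,"yaw":0}]'
python3 -m crank '[{"grip":0.048,"x":0.01,"y":-0.038,"z":0,"yaw":0.06},{"grip":0.048,"x":0.02,"y":-0.076,"z":0,"yaw":0.12},{"grip":0.048,"x":0.03,"y":-0.114,"z":0,"yaw":0.18},{"grip":0.048,"x":0.04,"y":-0.152,"z":0.01,"yaw":0.229},{"grip":0.048,"x":0.046,"y":-0.181,"z":0.02,"yaw":0.229}]'
python3 -m crank '[{"grip":0.048,"x":0,"y":0,"z":0,"yaw":0},{"grip":0.048,"x":0,"y":0,"z":0,"yaw":0},{"grip":0.048,"x":0,"y":0,"z":0,"yaw":0},{"grip":0.048,"x":0,"y":0,"z":0,"yaw":0},{"grip":0.048,"x":0,"y":0,"z":0,"yaw":0}]' 40
python3 -c "
from h import *
go([603.9,311.1,46],-8.42)"
```

```text
time_s: 19.58
ee_pos: [537.1, -64.8, 153.6]
ee_rot: [-180.0, 0.2, 4.7]
force: [1.4, 0.1, 0.2]
gripper_width: 48.1
gripper_force: 0.0
time_s: 20.0
ee_pos: [571.4, 128.7, 153.5]
ee_rot: [180.0, 0.2, 4.7]
force: [0.9, -1.1, 0.1]
gripper_width: 47.8
gripper_force: 0.0
time_s: 20.42
ee_pos: [603.3, 314.1, 133.5]
ee_rot: [-180.0, 0.0, -8.5]
force: [0.1, -0.7, 0.1]
gripper_width: 48.1
gripper_force: 0.0
time_s: 20.83
ee_pos: [603.6, 309.7, 135.5]
ee_rot: [180.0, -0.0, -8.5]
force: [1.3, -0.0, -0.4]
gripper_width: 48.1
gripper_force: 0.0
t 20.8 tcp [603.6 309.7 135.5] yaw -8.5 w 48.1 F [ 1.3 -0.  -0.4] 0.0
dxyz [ 0.0001 -0.0015  0.0895] dyaw -0.0018266070280936657
```

```bash

python3 -m crank '[{"grip":0.046,"x":0,"y":-0.001,"z":0.03,"yaw":0},{"grip":0.046,"x":0,"y":-0.001,"z":0.06,"yaw":0},{"grip":0.046,"x":0,"y":-0.001,"z":0.088,"yaw":0},{"grip":0.046,"x":0,"y":-0.001,"z":0.088,"yaw":0},{"grip":0.046,"x":0,"y":-0.001,"z":0.088,"yaw":0}]'
python3 -m crank '[{"grip":0.02,"x":0,"y":0,"z":0.001,"yaw":0},{"grip":0.02,"x":0,"y":0,"z":0.001,"yaw":0},{"grip":0.02,"x":0,"y":0,"z":0.001,"yaw":0},{"grip":0.02,"x":0,"y":0,"z":0.001,"yaw":0},{"grip":0.02,"x":0,"y":0,"z":0.001,"yaw":0}]' 40
python3 -m crank '[{"grip":0.02,"x":0,"y":0,"z":-0.01,"yaw":0},{"grip":0.02,"x":0,"y":0,"z":-0.03,"yaw":0},{"grip":0.02,"x":0,"y":0,"z":-0.05,"yaw":0},{"grip":0.02,"x":0,"y":0,"z":-0.08,"yaw":0},{"grip":0.02,"x":0,"y":0,"z":-0.11,"yaw":0}]' 40
python3 -c "
from h import *
go([547,-182,126],4.7)"
```

```text
time_s: 21.25
ee_pos: [603.5, 310.8, 46.9]
ee_rot: [179.9, 0.1, -8.5]
force: [-0.6, 0.4, 0.1]
gripper_width: 45.9
gripper_force: 0.0
time_s: 21.67
ee_pos: [604.0, 312.0, 47.2]
ee_rot: [-180.0, -0.1, -8.4]
force: [-0.7, -0.9, 4.4]
gripper_width: 27.2
gripper_force: 40.0
time_s: 22.08
ee_pos: [602.9, 312.0, 157.0]
ee_rot: [179.9, 0.1, -8.4]
force: [0.2, 1.3, 0.2]
gripper_width: 26.9
gripper_force: 40.0
t 22.1 tcp [602.9 312.  157. ] yaw -8.4 w 26.9 F [0.2 1.3 0.2] 40.0
dxyz [0.0172 0.4968 0.0314] dyaw -0.22907556344169291
```

```bash

python3 -m crank '[{"grip":0.02,"x":0.001,"y":0.035,"z":0,"yaw":0},{"grip":0.02,"x":0.003,"y":0.07,"z":0,"yaw":0},{"grip":0.02,"x":0.004,"y":0.105,"z":0,"yaw":0},{"grip":0.02,"x":0.005,"y":0.14,"z":0,"yaw":0},{"grip":0.02,"x":0.006,"y":0.175,"z":0,"yaw":0}]' 40
python3 -m crank '[{"grip":0.02,"x":0.001,"y":0.035,"z":0,"yaw":0},{"grip":0.02,"x":0.003,"y":0.07,"z":0,"yaw":0},{"grip":0.02,"x":0.004,"y":0.105,"z":0,"yaw":0},{"grip":0.02,"x":0.005,"y":0.14,"z":0,"yaw":0},{"grip":0.02,"x":0.006,"y":0.175,"z":0,"yaw":0}]' 40
python3 -m crank '[{"grip":0.02,"x":0.002,"y":0.04,"z":0,"yaw":-0.06},{"grip":0.02,"x":0.004,"y":0.08,"z":0.01,"yaw":-0.12},{"grip":0.02,"x":0.005,"y":0.12,"z":0.02,"yaw":-0.18},{"grip":0.02,"x":0.005,"y":0.147,"z":0.03,"yaw":-0.229},{"grip":0.02,"x":0.005,"y":0.147,"z":0.031,"yaw":-0.229}]' 40
python3 -m crank '[{"grip":0.02,"x":0,"y":0,"z":0,"yaw":0},{"grip":0.02,"x":0,"y":0,"z":0,"yaw":0},{"grip":0.02,"x":0,"y":0,"z":0,"yaw":0},{"grip":0.02,"x":0,"y":0,"z":0,"yaw":0},{"grip":0.02,"x":0,"y":0,"z":0,"yaw":0}]' 3
python3 -m crank '[{"grip":0.02,"x":0,"y":0,"z":-0.03,"yaw":0},{"grip":0.02,"x":0,"y":0,"z":-0.01,"yaw":0},{"grip":0.02,"x":0,"y":0,"z":-0.035,"yaw":0},{"grip":0.02,"x":0,"y":0,"z":-0.005,"yaw":0},{"grip":0.02,"x":0,"y":0,"z":0,"yaw":0}]' 3
python3 -m crank '[{"grip":0.02,"x":0,"y":0,"z":-0.03,"yaw":0},{"grip":0.02,"x":0,"y":0,"z":-0.01,"yaw":0},{"grip":0.02,"x":0,"y":0,"z":-0.035,"yaw":0},{"grip":0.02,"x":0,"y":0,"z":-0.005,"yaw":0},{"grip":0.02,"x":0,"y":0,"z":0,"yaw":0}]' 3
python3 -m crank '[{"grip":0.02,"x":0,"y":0,"z":-0.03,"yaw":0},{"grip":0.02,"x":0,"y":0,"z":-0.01,"yaw":0},{"grip":0.02,"x":0,"y":0,"z":-0.035,"yaw":0},{"grip":0.02,"x":0,"y":0,"z":-0.005,"yaw":0},{"grip":0.02,"x":0,"y":0,"z":0,"yaw":0}]' 3
python3 -m crank '[{"grip":0.02,"x":0,"y":0,"z":0,"yaw":0},{"grip":0.02,"x":0,"y":0,"z":0,"yaw":0},{"grip":0.02,"x":0,"y":0,"z":0,"yaw":0},{"grip":0.02,"x":0,"y":0,"z":0,"yaw":0},{"grip":0.02,"x":0,"y":0,"z":0,"yaw":0}]' 3
python3 -c "
from h import *
go([547,-182,81],4.7)";python3 look.py
```

```text
time_s: 22.5
ee_pos: [583.3, 136.9, 156.8]
ee_rot: [-180.0, -0.0, -8.4]
force: [0.1, -0.6, -0.6]
gripper_width: 27.1
gripper_force: 40.0
time_s: 22.92
ee_pos: [563.7, -37.3, 156.8]
ee_rot: [-180.0, -0.0, -8.4]
force: [0.2, -0.5, -1.4]
gripper_width: 26.7
gripper_force: 40.0
time_s: 23.33
ee_pos: [545.8, -186.4, 124.0]
ee_rot: [179.9, 0.1, 4.5]
force: [-0.2, 0.1, -0.3]
gripper_width: 27.0
gripper_force: 40.0
time_s: 23.75
ee_pos: [547.9, -180.9, 125.7]
ee_rot: [180.0, -0.0, 4.8]
force: [-0.2, 0.1, -0.3]
gripper_width: 28.1
gripper_force: 3.0
time_s: 24.17
ee_pos: [546.6, -180.9, 123.7]
ee_rot: [-179.9, 0.1, 4.7]
force: [-1.3, 0.8, -1.3]
gripper_width: 27.7
gripper_force: 3.0
time_s: 24.58
ee_pos: [546.1, -181.0, 123.3]
ee_rot: [-179.9, 0.2, 4.7]
force: [-1.1, -0.1, -1.2]
gripper_width: 27.5
gripper_force: 3.0
time_s: 25.0
ee_pos: [545.7, -181.0, 123.1]
ee_rot: [-179.9, 0.3, 4.7]
force: [-1.3, 1.0, -2.1]
gripper_width: 27.9
gripper_force: 3.0
time_s: 25.42
ee_pos: [547.8, -182.1, 125.8]
ee_rot: [180.0, -0.0, 4.7]
force: [-0.4, 0.1, -1.5]
gripper_width: 28.1
gripper_force: 3.0
t 25.4 tcp [ 547.8 -182.1  125.8] yaw 4.7 w 28.1 F [-0.4  0.1 -1.5] 3.0
dxyz [-0.0008 -0.0002  0.0448] dyaw -0.0001885457415609488
[[10, 10, 10], [10, 10, 9], [9, 9, 9], [10, 10, 9], [21, 21, 21], [31, 30, 29], [34, 33, 31], [32, 32, 30], [75, 69, 64], [170, 97, 33], [246, 241, 218], [246, 242, 220], [64, 44, 13], [63, 44, 13]]
```

```bash

python3 -m crank '[{"grip":0.02,"x":0,"y":0,"z":0.01,"yaw":0},{"grip":0.02,"x":0,"y":0,"z":0.02,"yaw":0},{"grip":0.02,"x":0,"y":0,"z":0.03,"yaw":0},{"grip":0.02,"x":0,"y":0,"z":0.038,"yaw":0},{"grip":0.02,"x":0,"y":0,"z":0.045,"yaw":0}]' 3
python3 -m crank '[{"grip":0.02,"x":-0.005,"y":0,"z":0,"yaw":0},{"grip":0.02,"x":-0.01,"y":0,"z":0,"yaw":0},{"grip":0.02,"x":-0.015,"y":0,"z":0,"yaw":0},{"grip":0.02,"x":-0.02,"y":0,"z":0,"yaw":0},{"grip":0.02,"x":-0.025,"y":0,"z":0,"yaw":0}]' 3
python3 look.py
python3 -m crank '[{"grip":0.02,"x":-0.005,"y":0,"z":0,"yaw":0},{"grip":0.02,"x":-0.01,"y":0,"z":0,"yaw":0},{"grip":0.02,"x":-0.015,"y":0,"z":0.001,"yaw":0},{"grip":0.02,"x":-0.02,"y":0,"z":0.002,"yaw":0},{"grip":0.02,"x":-0.025,"y":0,"z":0.004,"yaw":0}]' 3
python3 look.py
python3 -m crank '[{"grip":0.02,"x":0,"y":0,"z":0.001,"yaw":0},{"grip":0.02,"x":0,"y":0,"z":0.002,"yaw":0},{"grip":0.02,"x":0,"y":0,"z":0.002,"yaw":0},{"grip":0.02,"x":0,"y":0,"z":0.002,"yaw":0},{"grip":0.02,"x":0,"y":0,"z":0.002,"yaw":0}]' 3

```

```text
time_s: 25.88
ee_pos: [547.5, -181.9, 79.2]
ee_rot: [-180.0, 0.0, 4.7]
force: [-0.0, 1.6, 4.4]
gripper_width: 28.3
gripper_force: 3.0
time_s: 26.3
ee_pos: [521.9, -184.2, 80.3]
ee_rot: [180.0, -0.0, 4.7]
force: [0.8, 1.0, -1.2]
gripper_width: 28.0
gripper_force: 3.0
[[10, 10, 10], [10, 10, 10], [11, 10, 10], [9, 9, 9], [22, 21, 21], [31, 30, 29], [34, 33, 32], [33, 32, 31], [92, 87, 87], [167, 96, 36], [246, 240, 217], [246, 242, 220], [64, 45, 14], [64, 45, 14]]
time_s: 26.77
ee_pos: [497.9, -186.3, 76.8]
ee_rot: [180.0, -0.1, 4.7]
force: [-0.4, 0.6, 3.7]
gripper_width: 27.9
gripper_force: 3.0
[[10, 9, 9], [9, 8, 8], [11, 10, 10], [9, 9, 9], [22, 21, 21], [31, 30, 29], [33, 33, 31], [33, 32, 31], [145, 138, 120], [246, 242, 220], [246, 241, 217], [245, 240, 215], [64, 45, 14], [64, 44, 13]]
time_s: 27.23
ee_pos: [498.1, -186.2, 74.4]
ee_rot: [180.0, -0.0, 4.7]
force: [0.3, 0.9, 5.1]
gripper_width: 28.0
gripper_force: 3.0
```

Upright likewise. Release, then heel1.

```bash

python3 -m crank '[{"grip":0.048,"x":0,"y":0,"z":0,"yaw":0},{"grip":0.048,"x":0,"y":0,"z":0,"yaw":0},{"grip":0.048,"x":0,"y":0,"z":0,"yaw":0},{"grip":0.048,"x":0,"y":0,"z":0,"yaw":0},{"grip":0.048,"x":0,"y":0,"z":-0.01,"yaw":0}]' 3
python3 -m crank '[{"grip":0.048,"x":0,"y":0,"z":-0.02,"yaw":0},{"grip":0.048,"x":0,"y":0,"z":-0.04,"yaw":0},{"grip":0.048,"x":0,"y":0,"z":-0.06,"yaw":0},{"grip":0.048,"x":0,"y":0,"z":-0.07,"yaw":0},{"grip":0.048,"x":0,"y":0,"z":-0.07,"yaw":0}]' 40
python3 chk.py 2>/dev/null
python3 -c "
from h import *
go([613,372.4,126],-8.42)"
```

```text
time_s: 27.65
ee_pos: [496.1, -185.6, 82.6]
ee_rot: [-179.9, 0.2, 4.7]
force: [0.9, 0.8, 0.6]
gripper_width: 48.0
gripper_force: 0.0
time_s: 28.07
ee_pos: [499.2, -186.8, 157.0]
ee_rot: [179.8, -0.3, 4.7]
force: [0.3, 0.7, -0.8]
gripper_width: 48.1
gripper_force: 0.0
h1 0  h2 405  h3 406  h4 414  thermo 4  rackL 641  mid 3494  rackR 127  t 28.1 tcp [ 498.2 -186.4  155.2] yaw 4.7 w 48.2 F [ 0.5 -0.2 -0.1] 0.0
dxyz [ 0.16   -0.5476  0.0289] dyaw 0.22877484027823639
```

```bash

python3 -m crank '[{"grip":0.048,"x":0.011,"y":-0.037,"z":0,"yaw":0},{"grip":0.048,"x":0.022,"y":-0.074,"z":0,"yaw":0},{"grip":0.048,"x":0.033,"y":-0.111,"z":0,"yaw":0},{"grip":0.048,"x":0.044,"y":-0.148,"z":0,"yaw":0},{"grip":0.048,"x":0.055,"y":-0.185,"z":0,"yaw":0}]'
python3 -m crank '[{"grip":0.048,"x":0.011,"y":-0.037,"z":0,"yaw":0},{"grip":0.048,"x":0.022,"y":-0.074,"z":0,"yaw":0},{"grip":0.048,"x":0.033,"y":-0.111,"z":0,"yaw":0},{"grip":0.048,"x":0.044,"y":-0.148,"z":0,"yaw":0},{"grip":0.048,"x":0.055,"y":-0.185,"z":0,"yaw":0}]'
python3 -m crank '[{"grip":0.048,"x":0.011,"y":-0.037,"z":0,"yaw":0.06},{"grip":0.048,"x":0.022,"y":-0.074,"z":0,"yaw":0.12},{"grip":0.048,"x":0.033,"y":-0.111,"z":0,"yaw":0.18},{"grip":0.048,"x":0.044,"y":-0.148,"z":0.01,"yaw":0.229},{"grip":0.048,"x":0.05,"y":-0.178,"z":0.02,"yaw":0.229}]'
python3 -m crank '[{"grip":0.048,"x":0,"y":0,"z":0,"yaw":0},{"grip":0.048,"x":0,"y":0,"z":0,"yaw":0},{"grip":0.048,"x":0,"y":0,"z":0,"yaw":0},{"grip":0.048,"x":0,"y":0,"z":0,"yaw":0},{"grip":0.048,"x":0,"y":0,"z":0,"yaw":0}]' 40
python3 -c "
from h import *
go([613,372.4,46],-8.42)"
```

```text
time_s: 28.53
ee_pos: [536.5, 4.4, 152.7]
ee_rot: [-180.0, 0.2, 4.7]
force: [0.4, -1.0, 0.2]
gripper_width: 48.0
gripper_force: 0.0
time_s: 28.95
ee_pos: [576.2, 193.3, 152.4]
ee_rot: [179.9, 0.2, 4.7]
force: [0.5, -0.4, 0.0]
gripper_width: 48.1
gripper_force: 0.0
time_s: 29.37
ee_pos: [612.5, 375.8, 132.3]
ee_rot: [180.0, 0.0, -8.5]
force: [0.0, -0.3, -0.5]
gripper_width: 48.2
gripper_force: 0.0
time_s: 29.78
ee_pos: [612.6, 371.6, 134.6]
ee_rot: [180.0, -0.0, -8.5]
force: [-0.0, 0.4, -0.2]
gripper_width: 47.8
gripper_force: 0.0
t 29.8 tcp [612.6 371.6 134.6] yaw -8.5 w 47.8 F [-0.   0.4 -0.2] 0.0
dxyz [ 0.0003 -0.0008  0.0886] dyaw -0.001780361414724424
```

```bash

python3 -m crank '[{"grip":0.046,"x":0,"y":0,"z":0.03,"yaw":0},{"grip":0.046,"x":0,"y":0,"z":0.06,"yaw":0},{"grip":0.046,"x":0,"y":0,"z":0.088,"yaw":0},{"grip":0.046,"x":0,"y":0,"z":0.088,"yaw":0},{"grip":0.046,"x":0,"y":0,"z":0.088,"yaw":0}]'
python3 -m crank '[{"grip":0.02,"x":0,"y":0,"z":0,"yaw":0},{"grip":0.02,"x":0,"y":0,"z":0,"yaw":0},{"grip":0.02,"x":0,"y":0,"z":0,"yaw":0},{"grip":0.02,"x":0,"y":0,"z":0,"yaw":0},{"grip":0.02,"x":0,"y":0,"z":0,"yaw":0}]' 40
python3 -m crank '[{"grip":0.02,"x":0,"y":0,"z":-0.01,"yaw":0},{"grip":0.02,"x":0,"y":0,"z":-0.03,"yaw":0},{"grip":0.02,"x":0,"y":0,"z":-0.05,"yaw":0},{"grip":0.02,"x":0,"y":0,"z":-0.08,"yaw":0},{"grip":0.02,"x":0,"y":0,"z":-0.11,"yaw":0}]' 40
python3 -c "
from h import *
go([541,-112,126],4.7)"
```

```text
time_s: 30.2
ee_pos: [612.5, 371.8, 46.1]
ee_rot: [180.0, 0.0, -8.5]
force: [-0.1, 1.0, 1.2]
gripper_width: 46.3
gripper_force: 0.0
time_s: 30.62
ee_pos: [612.7, 372.8, 46.9]
ee_rot: [180.0, -0.1, -8.4]
force: [-0.7, -1.5, 2.7]
gripper_width: 26.8
gripper_force: 40.0
time_s: 31.03
ee_pos: [611.7, 373.0, 156.9]
ee_rot: [179.9, 0.1, -8.4]
force: [0.5, -0.1, -0.4]
gripper_width: 27.1
gripper_force: 40.0
t 31.0 tcp [611.7 373.  156.9] yaw -8.4 w 27.1 F [ 0.5 -0.1 -0.4] 40.0
dxyz [0.0012 0.4901 0.0314] dyaw -0.22910778586201827
```

```bash

python3 -m crank '[{"grip":0.02,"x":0,"y":0.035,"z":0,"yaw":0},{"grip":0.02,"x":0,"y":0.07,"z":0,"yaw":0},{"grip":0.02,"x":0,"y":0.105,"z":0,"yaw":0},{"grip":0.02,"x":0,"y":0.14,"z":0,"yaw":0},{"grip":0.02,"x":0,"y":0.175,"z":0,"yaw":0}]' 40
python3 -m crank '[{"grip":0.02,"x":0,"y":0.035,"z":0,"yaw":0},{"grip":0.02,"x":0,"y":0.07,"z":0,"yaw":0},{"grip":0.02,"x":0,"y":0.105,"z":0,"yaw":0},{"grip":0.02,"x":0,"y":0.14,"z":0,"yaw":0},{"grip":0.02,"x":0,"y":0.175,"z":0,"yaw":0}]' 40
python3 -m crank '[{"grip":0.02,"x":0,"y":0.04,"z":0,"yaw":-0.06},{"grip":0.02,"x":0.001,"y":0.08,"z":0.01,"yaw":-0.12},{"grip":0.02,"x":0.001,"y":0.12,"z":0.02,"yaw":-0.18},{"grip":0.02,"x":0.001,"y":0.14,"z":0.03,"yaw":-0.229},{"grip":0.02,"x":0.001,"y":0.14,"z":0.031,"yaw":-0.229}]' 40
python3 -m crank '[{"grip":0.02,"x":0,"y":0,"z":0,"yaw":0},{"grip":0.02,"x":0,"y":0,"z":0,"yaw":0},{"grip":0.02,"x":0,"y":0,"z":0,"yaw":0},{"grip":0.02,"x":0,"y":0,"z":0,"yaw":0},{"grip":0.02,"x":0,"y":0,"z":0,"yaw":0}]' 3
python3 -m crank '[{"grip":0.02,"x":0,"y":0,"z":-0.03,"yaw":0},{"grip":0.02,"x":0,"y":0,"z":-0.01,"yaw":0},{"grip":0.02,"x":0,"y":0,"z":-0.035,"yaw":0},{"grip":0.02,"x":0,"y":0,"z":-0.005,"yaw":0},{"grip":0.02,"x":0,"y":0,"z":0,"yaw":0}]' 3
python3 -m crank '[{"grip":0.02,"x":0,"y":0,"z":-0.03,"yaw":0},{"grip":0.02,"x":0,"y":0,"z":-0.01,"yaw":0},{"grip":0.02,"x":0,"y":0,"z":-0.035,"yaw":0},{"grip":0.02,"x":0,"y":0,"z":-0.005,"yaw":0},{"grip":0.02,"x":0,"y":0,"z":0,"yaw":0}]' 3
python3 -m crank '[{"grip":0.02,"x":0,"y":0,"z":-0.03,"yaw":0},{"grip":0.02,"x":0,"y":0,"z":-0.01,"yaw":0},{"grip":0.02,"x":0,"y":0,"z":-0.035,"yaw":0},{"grip":0.02,"x":0,"y":0,"z":-0.005,"yaw":0},{"grip":0.02,"x":0,"y":0,"z":0,"yaw":0}]' 3
python3 -m crank '[{"grip":0.02,"x":0,"y":0,"z":0,"yaw":0},{"grip":0.02,"x":0,"y":0,"z":0,"yaw":0},{"grip":0.02,"x":0,"y":0,"z":0,"yaw":0},{"grip":0.02,"x":0,"y":0,"z":0,"yaw":0},{"grip":0.02,"x":0,"y":0,"z":0,"yaw":0}]' 3
python3 -c "
from h import *
go([541,-112,81],4.7)";python3 look.py
```

```text
time_s: 31.45
ee_pos: [586.1, 198.8, 156.8]
ee_rot: [-180.0, -0.0, -8.4]
force: [0.6, -0.1, -0.9]
gripper_width: 26.9
gripper_force: 40.0
time_s: 31.87
ee_pos: [560.6, 25.5, 156.9]
ee_rot: [-180.0, -0.1, -8.4]
force: [0.0, -1.4, 0.3]
gripper_width: 27.1
gripper_force: 40.0
time_s: 32.28
ee_pos: [539.8, -115.3, 124.1]
ee_rot: [180.0, 0.1, 4.5]
force: [0.4, -1.0, -0.7]
gripper_width: 26.7
gripper_force: 40.0
time_s: 32.7
ee_pos: [541.9, -110.7, 125.6]
ee_rot: [180.0, -0.1, 4.8]
force: [0.3, 0.4, -0.9]
gripper_width: 28.1
gripper_force: 3.0
time_s: 33.12
ee_pos: [540.5, -110.8, 123.7]
ee_rot: [-180.0, 0.1, 4.7]
force: [-0.5, 0.4, -1.8]
gripper_width: 28.0
gripper_force: 3.0
time_s: 33.53
ee_pos: [540.0, -110.9, 123.4]
ee_rot: [-179.9, 0.2, 4.7]
force: [-0.5, 0.6, -1.8]
gripper_width: 27.7
gripper_force: 3.0
time_s: 33.95
ee_pos: [539.6, -111.0, 123.2]
ee_rot: [-179.9, 0.3, 4.7]
force: [-1.7, 1.2, -0.7]
gripper_width: 27.7
gripper_force: 3.0
time_s: 34.37
ee_pos: [541.8, -111.8, 125.8]
ee_rot: [180.0, -0.1, 4.7]
force: [0.3, 0.8, -0.0]
gripper_width: 27.6
gripper_force: 3.0
t 34.4 tcp [ 541.8 -111.8  125.8] yaw 4.7 w 27.6 F [ 0.3  0.8 -0. ] 3.0
dxyz [-0.0009  0.0001  0.0448] dyaw -0.00016639441040654324
[[11, 10, 10], [10, 10, 9], [10, 9, 9], [10, 9, 9], [22, 21, 21], [31, 30, 29], [34, 33, 32], [32, 32, 31], [62, 59, 58], [172, 98, 35], [246, 242, 219], [246, 242, 219], [63, 44, 12], [64, 45, 14]]
```

```bash

python3 -m crank '[{"grip":0.02,"x":0,"y":0,"z":0.01,"yaw":0},{"grip":0.02,"x":0,"y":0,"z":0.02,"yaw":0},{"grip":0.02,"x":0,"y":0,"z":0.03,"yaw":0},{"grip":0.02,"x":0,"y":0,"z":0.038,"yaw":0},{"grip":0.02,"x":0,"y":0,"z":0.045,"yaw":0}]' 3
python3 -m crank '[{"grip":0.02,"x":-0.005,"y":0,"z":0,"yaw":0},{"grip":0.02,"x":-0.01,"y":0,"z":0,"yaw":0},{"grip":0.02,"x":-0.015,"y":0,"z":0,"yaw":0},{"grip":0.02,"x":-0.02,"y":0,"z":0,"yaw":0},{"grip":0.02,"x":-0.025,"y":0,"z":0,"yaw":0}]' 3
python3 look.py
python3 -m crank '[{"grip":0.02,"x":-0.005,"y":0,"z":0,"yaw":0},{"grip":0.02,"x":-0.01,"y":0,"z":0,"yaw":0},{"grip":0.02,"x":-0.015,"y":0,"z":0.001,"yaw":0},{"grip":0.02,"x":-0.02,"y":0,"z":0.002,"yaw":0},{"grip":0.02,"x":-0.025,"y":0,"z":0.004,"yaw":0}]' 3
python3 look.py
python3 -m crank '[{"grip":0.02,"x":0,"y":0,"z":0.001,"yaw":0},{"grip":0.02,"x":0,"y":0,"z":0.002,"yaw":0},{"grip":0.02,"x":0,"y":0,"z":0.002,"yaw":0},{"grip":0.02,"x":0,"y":0,"z":0.002,"yaw":0},{"grip":0.02,"x":0,"y":0,"z":0.002,"yaw":0}]' 3

```

```text
time_s: 34.83
ee_pos: [541.6, -111.7, 79.2]
ee_rot: [-180.0, -0.0, 4.7]
force: [0.5, 0.6, 5.8]
gripper_width: 27.9
gripper_force: 3.0
time_s: 35.25
ee_pos: [515.8, -113.9, 80.3]
ee_rot: [180.0, 0.0, 4.7]
force: [-0.2, 1.1, -0.6]
gripper_width: 27.6
gripper_force: 3.0
[[10, 9, 9], [10, 10, 10], [10, 9, 9], [10, 9, 10], [22, 21, 21], [31, 30, 30], [33, 32, 31], [32, 32, 31], [72, 68, 68], [146, 99, 66], [246, 242, 218], [246, 242, 219], [64, 45, 14], [64, 44, 14]]
time_s: 35.72
ee_pos: [492.0, -116.0, 76.8]
ee_rot: [180.0, -0.1, 4.7]
force: [0.6, 1.4, 3.7]
gripper_width: 27.8
gripper_force: 3.0
[[11, 10, 10], [10, 10, 9], [9, 9, 9], [10, 10, 9], [22, 21, 21], [30, 30, 29], [34, 33, 31], [32, 31, 31], [107, 101, 94], [247, 243, 220], [247, 243, 222], [246, 242, 221], [64, 45, 14], [63, 44, 13]]
time_s: 36.18
ee_pos: [492.1, -115.9, 74.3]
ee_rot: [180.0, -0.0, 4.7]
force: [1.7, 0.8, 5.3]
gripper_width: 27.9
gripper_force: 3.0
```

Upright again. Release, rise, turn the gripper, and move above the thermometer's tail for a two-view measurement.

```bash

python3 -m crank '[{"grip":0.048,"x":0,"y":0,"z":0,"yaw":0},{"grip":0.048,"x":0,"y":0,"z":0,"yaw":0},{"grip":0.048,"x":0,"y":0,"z":0,"yaw":0},{"grip":0.048,"x":0,"y":0,"z":0,"yaw":0},{"grip":0.048,"x":0,"y":0,"z":-0.01,"yaw":0}]' 3
python3 -m crank '[{"grip":0.048,"x":0,"y":0,"z":-0.03,"yaw":0},{"grip":0.048,"x":0,"y":0,"z":-0.06,"yaw":0},{"grip":0.048,"x":0,"y":0,"z":-0.1,"yaw":0},{"grip":0.048,"x":0,"y":0,"z":-0.14,"yaw":0},{"grip":0.048,"x":0,"y":0,"z":-0.17,"yaw":0}]' 40
python3 -m crank '[{"grip":0.07,"x":0.04,"y":0.004,"z":0,"yaw":-0.12},{"grip":0.07,"x":0.08,"y":0.008,"z":0,"yaw":-0.24},{"grip":0.07,"x":0.12,"y":0.012,"z":0,"yaw":-0.36},{"grip":0.07,"x":0.16,"y":0.016,"z":0,"yaw":-0.48},{"grip":0.07,"x":0.19,"y":0.02,"z":0,"yaw":-0.6}]' 20
python3 -m crank '[{"grip":0.07,"x":0,"y":0,"z":0,"yaw":-0.12},{"grip":0.07,"x":0,"y":0,"z":0,"yaw":-0.24},{"grip":0.07,"x":0,"y":0,"z":0,"yaw":-0.36},{"grip":0.07,"x":0,"y":0,"z":0,"yaw":-0.48},{"grip":0.07,"x":0,"y":0,"z":0,"yaw":-0.6}]' 20
python3 -m crank '[{"grip":0.07,"x":0,"y":0,"z":0,"yaw":-0.12},{"grip":0.07,"x":0,"y":0,"z":0,"yaw":-0.24},{"grip":0.07,"x":0,"y":0,"z":0,"yaw":-0.35},{"grip":0.07,"x":0,"y":0,"z":0,"yaw":-0.35},{"grip":0.07,"x":0,"y":0,"z":0,"yaw":-0.35}]' 20
python3 - <<'E'
from h import *
go([684,-155,250],93.6)
W=cam('wrist');np.savez('w7.npz',**W);w=save('wrist','w7');s=save('scene','s7');t=save('top','t7');T=cam('top');S=cam('scene')
for im,c,n in((w,W,'w'),(t,T,'t'),(s,S,'s')):
    h=cv2.cvtColor(im,cv2.COLOR_RGB2HSV);y=(h[...,1]>130)&(h[...,0]>18)&(h[...,0]<32)&(h[...,2]>80)
    y=cv2.morphologyEx(y.astype(np.uint8),cv2.MORPH_CLOSE,np.ones((9,9)))
    for a,p,mm in blobs(y,150,20000):
        q=rect(mm);r=cv2.minAreaRect(q.astype(np.float32));rr=cv2.boxPoints(r);print(n,a,p,np.round(rr).tolist(),np.round(onz(c,rr,35)[:,:2]).tolist())
o=np.zeros((460,800,3),np.uint8);o[:250,:400]=cv2.resize(w,(400,250))[:,:,::-1];o[:230,400:]=cv2.resize(s[90:220,220:446],(400,230))[:,:,::-1];o[260:]=cv2.resize(t[180:265,290:630],(800,200))[:,:,::-1];cv2.imwrite('pics/c7.png',o)
E
```

```text
time_s: 36.6
ee_pos: [490.0, -115.5, 82.7]
ee_rot: [-179.9, 0.3, 4.7]
force: [-0.2, -0.2, -0.2]
gripper_width: 47.8
gripper_force: 0.0
time_s: 37.02
ee_pos: [492.1, -116.0, 258.3]
ee_rot: [179.9, -0.2, 4.7]
force: [0.7, -0.3, -0.1]
gripper_width: 47.8
gripper_force: 0.0
time_s: 37.43
ee_pos: [685.1, -120.0, 254.5]
ee_rot: [179.9, -0.1, 39.4]
force: [0.2, 0.5, -0.5]
gripper_width: 69.7
gripper_force: 0.0
time_s: 37.85
ee_pos: [682.5, -120.2, 254.6]
ee_rot: [-180.0, 0.0, 73.8]
force: [-0.3, -0.2, 1.1]
gripper_width: 70.2
gripper_force: 0.0
time_s: 38.27
ee_pos: [682.5, -120.2, 254.6]
ee_rot: [180.0, 0.0, 93.3]
force: [0.6, 0.5, -0.5]
gripper_width: 69.9
gripper_force: 0.0
t 38.3 tcp [ 682.5 -120.2  254.6] yaw 93.3 w 69.9 F [ 0.6  0.5 -0.5] 0.0
dxyz [-0.0348 -0.0005  0.0046] dyaw -0.004667656312246682
w 6732 [165.8 153.9] [[118.0, 57.0], [182.0, 48.0], [211.0, 253.0], [146.0, 262.0]] [[464.0, -2.0], [535.0, 9.0], [562.0, -220.0], [482.0, -238.0]]
w 2581 [305.7 186. ] [[288.0, 141.0], [319.0, 140.0], [323.0, 240.0], [293.0, 242.0]] [[651.0, -82.0], [684.0, -79.0], [697.0, -196.0], [661.0, -200.0]]
w 203 [155.3 276.4] [[152.0, 258.0], [159.0, 258.0], [159.0, 293.0], [152.0, 293.0]] [[489.0, -232.0], [498.0, -231.0], [495.0, -279.0], [486.0, -280.0]]
t 450 [ 82.9 239.9] [[60.0, 242.0], [66.0, 223.0], [99.0, 234.0], [92.0, 253.0]] [[482.0, 666.0], [532.0, 651.0], [505.0, 562.0], [455.0, 576.0]]
t 328 [569.2 266.2] [[555.0, 263.0], [567.0, 252.0], [586.0, 270.0], [574.0, 282.0]] [[421.0, -572.0], [448.0, -604.0], [400.0, -651.0], [373.0, -618.0]]
s 483 [265.1 206.2] [[245.0, 201.0], [253.0, 189.0], [285.0, 211.0], [277.0, 223.0]] [[705.0, -190.0], [664.0, -206.0], [652.0, -83.0], [693.0, -71.0]]
```

View pics/c7.png

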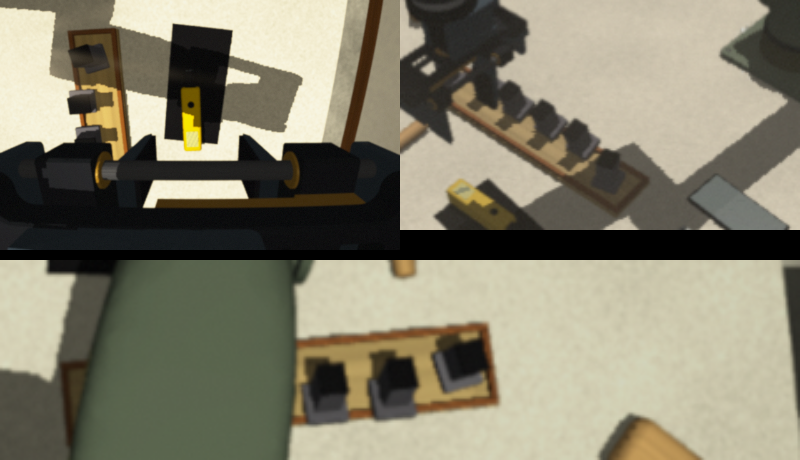

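The picture shows the thermometer has been knocked about 5 cm towards -y, with its tail now off the mat. It is in the wrist view at x 288–323, y 140–242. The placed heels stand upright in the lane. I'll check their flanges against the rail and re-measure the thermometer.

```bash
python3 - <<'E'
from h import *
T=cam('top');S=cam('scene');W=dict(np.load('w7.npz'))
t=cv2.imread('pics/t7.png')
for c in(428,456,487):
    print(c,[ (r,t[r,c-1:c+2].mean(0).astype(int).tolist()) for r in range(236,254,1)])
    print(np.round(onz(T,[[c,r] for r in(240,244,246,248,250)],10)[:,0]),np.round(onz(T,[[c,r] for r in(240,244,246,248,250)],18)[:,0]))
w=[[288,141],[319,140],[323,240],[293,242]];s=[[277,223],[285,211],[253,189],[245,201]]
# order: w0 nose-left(-x world), w1 nose right(+x), w2 tail +x, w3 tail -x
print(np.round(onz(W,w,35),0)[:,:2].tolist())
# scene: (285,211)->(652,-83) nose -x ; (277,223)->(693,-71) nose +x ; tail +x (245,201), tail -x (253,189)
print(np.round(tri(W,w,S,[[285,211],[277,223],[245,201],[253,189]]),0).tolist())
E
```

```text
428 [(236, [17, 17, 18]), (237, [30, 30, 30]), (238, [46, 46, 47]), (239, [54, 53, 54]), (240, [55, 54, 55]), (241, [54, 53, 55]), (242, [53, 53, 53]), (243, [56, 56, 57]), (244, [69, 68, 69]), (245, [80, 80, 82]), (246, [83, 82, 83]), (247, [83, 82, 84]), (248, [79, 78, 80]), (249, [95, 107, 110]), (250, [162, 188, 193]), (251, [179, 206, 212]), (252, [179, 206, 212]), (253, [179, 206, 211])]
[485. 475. 470. 465. 460.] [484. 474. 469. 464. 459.]
456 [(236, [45, 44, 44]), (237, [50, 50, 50]), (238, [53, 52, 53]), (239, [54, 53, 54]), (240, [55, 54, 55]), (241, [57, 57, 58]), (242, [69, 69, 70]), (243, [80, 79, 81]), (244, [82, 81, 83]), (245, [82, 81, 83]), (246, [82, 82, 84]), (247, [100, 113, 115]), (248, [160, 186, 188]), (249, [182, 210, 212]), (250, [182, 209, 213]), (251, [180, 207, 212]), (252, [178, 205, 210]), (253, [174, 201, 206])]
[484. 474. 469. 464. 459.] [483. 473. 468. 463. 458.]
487 [(236, [96, 157, 183]), (237, [96, 158, 184]), (238, [84, 139, 164]), (239, [46, 82, 111]), (240, [34, 70, 117]), (241, [40, 80, 130]), (242, [71, 112, 149]), (243, [127, 163, 178]), (244, [170, 199, 204]), (245, [177, 204, 209]), (246, [176, 203, 208]), (247, [176, 203, 207]), (248, [179, 206, 209]), (249, [181, 208, 211]), (250, [179, 207, 211]), (251, [179, 206, 210]), (252, [179, 206, 210]), (253, [179, 206, 210])]
[483. 473. 468. 463. 458.] [482. 472. 467. 462. 457.]
[[651.0, -82.0], [685.0, -79.0], [696.0, -196.0], [661.0, -200.0]]
[[652.0, -83.0, 37.0, 2.0], [685.0, -81.0, 17.0, 1.0], [697.0, -204.0, 13.0, 0.0], [663.0, -201.0, 38.0, 5.0]]
```

The flanges overlap the robot-side rail by about 14 mm, because the seat edge slid while I dragged it. I'll mend each heel: grip it, lift it clear of the rail, shift it 20 mm towards +x, lower and release. The thermometer comes after that.

```bash

python3 -m crank '[{"grip":0.05,"x":0.003,"y":-0.04,"z":0,"yaw":0.12},{"grip":0.05,"x":0.006,"y":-0.08,"z":0,"yaw":0.24},{"grip":0.05,"x":0.009,"y":-0.12,"z":0,"yaw":0.36},{"grip":0.05,"x":0.012,"y":-0.16,"z":0,"yaw":0.48},{"grip":0.05,"x":0.015,"y":-0.188,"z":0,"yaw":0.6}]' 20
python3 -m crank '[{"grip":0.05,"x":0,"y":0,"z":0,"yaw":0.12},{"grip":0.05,"x":0,"y":0,"z":0.02,"yaw":0.24},{"grip":0.05,"x":0,"y":0,"z":0.04,"yaw":0.36},{"grip":0.05,"x":0,"y":0,"z":0.06,"yaw":0.48},{"grip":0.05,"x":0,"y":0,"z":0.08,"yaw":0.6}]' 20
python3 -m crank '[{"grip":0.05,"x":0,"y":0,"z":0,"yaw":0.12},{"grip":0.05,"x":0,"y":0,"z":0.01,"yaw":0.24},{"grip":0.05,"x":0,"y":0,"z":0.02,"yaw":0.345},{"grip":0.05,"x":0,"y":0,"z":0.03,"yaw":0.345},{"grip":0.05,"x":0,"y":0,"z":0.03,"yaw":0.345}]' 20
python3 -m crank '[{"grip":0.05,"x":0,"y":0,"z":0,"yaw":0},{"grip":0.05,"x":0,"y":0,"z":0,"yaw":0},{"grip":0.05,"x":0,"y":0,"z":0,"yaw":0},{"grip":0.05,"x":0,"y":0,"z":0,"yaw":0},{"grip":0.05,"x":0,"y":0,"z":0,"yaw":0}]' 20
python3 - <<'E'
from h import *
go([494,-116,62],4.7)
W=cam('wrist');np.savez('w8.npz',**W);save('wrist','w8')
w=cv2.imread('pics/w8.png');s=cv2.imread('pics/s7.png')
o=np.zeros((600,800,3),np.uint8);o[:250,:400]=cv2.resize(w,(400,250));o[:,400:]=cv2.resize(s[125:215,285:345],(400,600),interpolation=cv2.INTER_CUBIC)
cv2.imwrite('pics/c8.png',cv2.convertScaleAbs(o,alpha=1.5))
E
```

```text
time_s: 38.83
ee_pos: [490.6, -116.5, 254.2]
ee_rot: [-179.9, 0.1, 58.7]
force: [-0.9, -0.3, -0.1]
gripper_width: 49.8
gripper_force: 0.0
time_s: 39.25
ee_pos: [494.0, -116.8, 173.8]
ee_rot: [180.0, -0.1, 24.3]
force: [0.2, 0.1, -0.8]
gripper_width: 49.9
gripper_force: 0.0
time_s: 39.67
ee_pos: [492.8, -116.4, 142.4]
ee_rot: [-179.9, 0.2, 5.1]
force: [-0.4, -0.0, -1.2]
gripper_width: 50.3
gripper_force: 0.0
time_s: 40.08
ee_pos: [494.3, -116.8, 144.6]
ee_rot: [180.0, -0.1, 5.0]
force: [-0.5, 0.5, 0.1]
gripper_width: 49.4
gripper_force: 0.0
t 40.1 tcp [ 494.3 -116.8  144.6] yaw 5.0 w 49.4 F [-0.5  0.5  0.1] 0.0
dxyz [-0.0004 -0.0009  0.0826] dyaw 0.005136358772059419
```

View pics/c8.png

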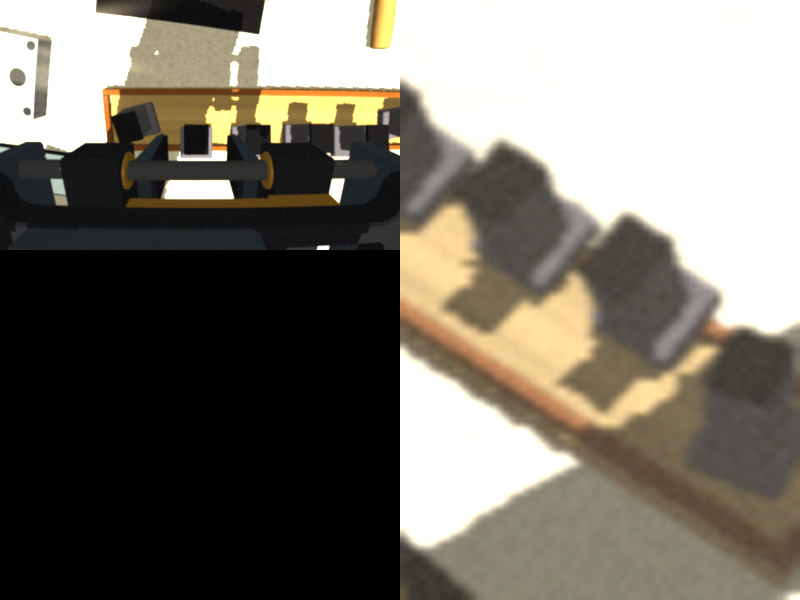

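Confirmed: the heels lean, with the flange on the rail. Heel1's tip is at about (314,222) in the wrist view; I'll locate it and re-seat it.

```bash
python3 -c "
from h import *
W=dict(np.load('w8.npz'));print(np.round(onz(W,[[296,205],[336,205],[314,248]],74)))"
python3 -m crank '[{"grip":0.05,"x":0,"y":0,"z":0.02,"yaw":0},{"grip":0.05,"x":0,"y":0,"z":0.04,"yaw":0},{"grip":0.05,"x":0.006,"y":0,"z":0.06,"yaw":0},{"grip":0.05,"x":0.006,"y":0,"z":0.078,"yaw":0},{"grip":0.05,"x":0.006,"y":0,"z":0.078,"yaw":0}]' 20
python3 -m crank '[{"grip":0.02,"x":0,"y":0,"z":0,"yaw":0},{"grip":0.02,"x":0,"y":0,"z":0,"yaw":0},{"grip":0.02,"x":0,"y":0,"z":0,"yaw":0},{"grip":0.02,"x":0,"y":0,"z":-0.006,"yaw":0},{"grip":0.02,"x":0,"y":0,"z":-0.014,"yaw":0}]' 20
python3 -m crank '[{"grip":0.02,"x":0.005,"y":0,"z":0,"yaw":0},{"grip":0.02,"x":0.012,"y":0,"z":0,"yaw":0},{"grip":0.02,"x":0.02,"y":0,"z":0,"yaw":0},{"grip":0.02,"x":0.02,"y":0,"z":0,"yaw":0},{"grip":0.02,"x":0.02,"y":0,"z":0.006,"yaw":0}]' 20
python3 -m crank '[{"grip":0.02,"x":0,"y":0,"z":0.004,"yaw":0},{"grip":0.02,"x":0,"y":0,"z":0.008,"yaw":0},{"grip":0.02,"x":0,"y":0,"z":0.01,"yaw":0},{"grip":0.02,"x":0,"y":0,"z":0.012,"yaw":0},{"grip":0.02,"x":0,"y":0,"z":0.014,"yaw":0}]' 3
python3 -m crank '[{"grip":0.02,"x":0,"y":0,"z":0.001,"yaw":0},{"grip":0.02,"x":0,"y":0,"z":0.002,"yaw":0},{"grip":0.05,"x":0,"y":0,"z":0.002,"yaw":0},{"grip":0.05,"x":0,"y":0,"z":0.002,"yaw":0},{"grip":0.05,"x":0,"y":0,"z":0.002,"yaw":0}]' 3
python3 -m crank '[{"grip":0.05,"x":0,"y":0,"z":0,"yaw":0},{"grip":0.05,"x":0,"y":0,"z":-0.02,"yaw":0},{"grip":0.05,"x":0,"y":0,"z":-0.04,"yaw":0},{"grip":0.05,"x":0,"y":0,"z":-0.07,"yaw":0},{"grip":0.05,"x":0,"y":0,"z":-0.085,"yaw":0}]' 20
python3 - <<'E'
from h import *
go([500,-186.5,145],4.7)
T=cam('top');t=save('top','t9');s=save('scene','s9')
E
```

```text
[[ 500. -102.   74.]
 [ 503. -130.   74.]
 [ 470. -117.   74.]]
time_s: 40.55
ee_pos: [497.9, -115.6, 63.3]
ee_rot: [-179.9, 0.4, 5.0]
force: [-0.6, 0.7, 0.1]
gripper_width: 50.0
gripper_force: 0.0
time_s: 40.97
ee_pos: [500.0, -116.2, 81.0]
ee_rot: [180.0, -0.0, 5.0]
force: [-0.5, 0.0, -0.8]
gripper_width: 27.8
gripper_force: 20.0
time_s: 41.38
ee_pos: [521.3, -114.6, 74.6]
ee_rot: [180.0, -0.1, 5.0]
force: [-0.1, -0.4, 0.2]
gripper_width: 27.9
gripper_force: 20.0
time_s: 41.8
ee_pos: [520.1, -114.1, 60.2]
ee_rot: [-180.0, -0.0, 5.0]
force: [0.5, 2.8, 5.3]
gripper_width: 28.0
gripper_force: 3.0
time_s: 42.22
ee_pos: [519.7, -114.9, 57.8]
ee_rot: [180.0, 0.0, 5.0]
force: [0.2, 0.3, -0.1]
gripper_width: 45.0
gripper_force: 0.0
time_s: 42.63
ee_pos: [521.1, -115.0, 145.8]
ee_rot: [179.9, -0.2, 5.0]
force: [0.3, 0.7, 0.9]
gripper_width: 49.8
gripper_force: 0.0
t 42.6 tcp [ 521.1 -115.   145.8] yaw 5.0 w 49.8 F [0.3 0.7 0.9] 0.0
dxyz [-0.0272  0.0694  0.0008] dyaw 0.004791893871204472
```

```bash

python3 -m crank '[{"grip":0.05,"x":-0.015,"y":0.035,"z":0,"yaw":0},{"grip":0.05,"x":-0.033,"y":0.069,"z":0.01,"yaw":0},{"grip":0.05,"x":-0.033,"y":0.069,"z":0.04,"yaw":0},{"grip":0.05,"x":-0.033,"y":0.069,"z":0.07,"yaw":0},{"grip":0.05,"x":-0.033,"y":0.069,"z":0.081,"yaw":0}]' 20
python3 -m crank '[{"grip":0.05,"x":0,"y":0,"z":0,"yaw":0},{"grip":0.02,"x":0,"y":0,"z":0,"yaw":0},{"grip":0.02,"x":0,"y":0,"z":0,"yaw":0},{"grip":0.02,"x":0,"y":0,"z":0,"yaw":0},{"grip":0.02,"x":0,"y":0,"z":0,"yaw":0}]' 20
python3 -m crank '[{"grip":0.02,"x":0,"y":0,"z":-0.008,"yaw":0},{"grip":0.02,"x":0,"y":0,"z":-0.014,"yaw":0},{"grip":0.02,"x":0.007,"y":0,"z":-0.014,"yaw":0},{"grip":0.02,"x":0.014,"y":0,"z":-0.014,"yaw":0},{"grip":0.02,"x":0.02,"y":0,"z":-0.014,"yaw":0}]' 20
python3 -m crank '[{"grip":0.02,"x":0,"y":0,"z":0.004,"yaw":0},{"grip":0.02,"x":0,"y":0,"z":0.008,"yaw":0},{"grip":0.02,"x":0,"y":0,"z":0.011,"yaw":0},{"grip":0.02,"x":0,"y":0,"z":0.014,"yaw":0},{"grip":0.02,"x":0,"y":0,"z":0.016,"yaw":0}]' 3
python3 -m crank '[{"grip":0.02,"x":0,"y":0,"z":0.001,"yaw":0},{"grip":0.02,"x":0,"y":0,"z":0.001,"yaw":0},{"grip":0.05,"x":0,"y":0,"z":0.001,"yaw":0},{"grip":0.05,"x":0,"y":0,"z":0.001,"yaw":0},{"grip":0.05,"x":0,"y":0,"z":0.001,"yaw":0}]' 3
python3 -m crank '[{"grip":0.05,"x":0,"y":0,"z":0,"yaw":0},{"grip":0.05,"x":0,"y":0,"z":-0.02,"yaw":0},{"grip":0.05,"x":0,"y":0,"z":-0.04,"yaw":0},{"grip":0.05,"x":0,"y":0,"z":-0.07,"yaw":0},{"grip":0.05,"x":0,"y":0,"z":-0.085,"yaw":0}]' 20
python3 - <<'E'
from h import *
go([500,-260,145],4.7)
E
```

```text
time_s: 43.15
ee_pos: [489.4, -185.7, 57.5]
ee_rot: [-179.8, 0.4, 4.9]
force: [-1.3, -0.5, 0.1]
gripper_width: 50.1
gripper_force: 0.0
time_s: 43.57
ee_pos: [493.9, -186.2, 63.2]
ee_rot: [179.9, -0.1, 5.0]
force: [0.6, -0.4, 0.6]
gripper_width: 28.2
gripper_force: 20.0
time_s: 43.98
ee_pos: [514.2, -184.4, 76.6]
ee_rot: [180.0, -0.1, 5.0]
force: [-0.1, 0.0, 0.2]
gripper_width: 27.9
gripper_force: 20.0
time_s: 44.4
ee_pos: [512.9, -184.1, 60.0]
ee_rot: [-180.0, 0.0, 5.0]
force: [-0.0, 1.7, 4.5]
gripper_width: 28.2
gripper_force: 3.0
time_s: 44.82
ee_pos: [512.9, -184.5, 59.0]
ee_rot: [180.0, 0.0, 5.0]
force: [-0.6, -0.8, -0.5]
gripper_width: 45.2
gripper_force: 0.0
time_s: 45.23
ee_pos: [514.1, -184.9, 146.9]
ee_rot: [179.9, -0.2, 5.0]
force: [0.2, -1.1, -0.3]
gripper_width: 50.2
gripper_force: 0.0
t 45.2 tcp [ 514.1 -184.9  146.9] yaw 5.0 w 50.2 F [ 0.2 -1.1 -0.3] 0.0
dxyz [-0.0206  0.0736  0.002 ] dyaw 0.004767451678231139
```

```bash

python3 -m crank '[{"grip":0.05,"x":-0.01,"y":0.036,"z":0,"yaw":0},{"grip":0.05,"x":-0.02,"y":0.073,"z":0.01,"yaw":0},{"grip":0.05,"x":-0.02,"y":0.073,"z":0.04,"yaw":0},{"grip":0.05,"x":-0.02,"y":0.073,"z":0.07,"yaw":0},{"grip":0.05,"x":-0.02,"y":0.073,"z":0.083,"yaw":0}]' 20
python3 -m crank '[{"grip":0.05,"x":0,"y":0,"z":0,"yaw":0},{"grip":0.02,"x":0,"y":0,"z":0,"yaw":0},{"grip":0.02,"x":0,"y":0,"z":0,"yaw":0},{"grip":0.02,"x":0,"y":0,"z":0,"yaw":0},{"grip":0.02,"x":0,"y":0,"z":0,"yaw":0}]' 20
python3 -m crank '[{"grip":0.02,"x":0,"y":0,"z":-0.008,"yaw":0},{"grip":0.02,"x":0,"y":0,"z":-0.014,"yaw":0},{"grip":0.02,"x":0.007,"y":0,"z":-0.014,"yaw":0},{"grip":0.02,"x":0.014,"y":0,"z":-0.014,"yaw":0},{"grip":0.02,"x":0.02,"y":0,"z":-0.014,"yaw":0}]' 20
python3 -m crank '[{"grip":0.02,"x":0,"y":0,"z":0.004,"yaw":0},{"grip":0.02,"x":0,"y":0,"z":0.008,"yaw":0},{"grip":0.02,"x":0,"y":0,"z":0.011,"yaw":0},{"grip":0.02,"x":0,"y":0,"z":0.014,"yaw":0},{"grip":0.02,"x":0,"y":0,"z":0.016,"yaw":0}]' 3
python3 -m crank '[{"grip":0.02,"x":0,"y":0,"z":0.001,"yaw":0},{"grip":0.02,"x":0,"y":0,"z":0.001,"yaw":0},{"grip":0.05,"x":0,"y":0,"z":0.001,"yaw":0},{"grip":0.05,"x":0,"y":0,"z":0.001,"yaw":0},{"grip":0.05,"x":0,"y":0,"z":0.001,"yaw":0}]' 3
python3 -m crank '[{"grip":0.05,"x":0,"y":0,"z":0,"yaw":0},{"grip":0.05,"x":0,"y":0,"z":-0.02,"yaw":0},{"grip":0.05,"x":0,"y":0,"z":-0.04,"yaw":0},{"grip":0.05,"x":0,"y":0,"z":-0.07,"yaw":0},{"grip":0.05,"x":0,"y":0,"z":-0.085,"yaw":0}]' 20
python3 - <<'E'
from h import *
go([504,-331,145],4.7)
E
```

```text
time_s: 45.65
ee_pos: [497.1, -258.7, 57.9]
ee_rot: [-179.8, 0.3, 4.9]
force: [-0.3, 1.0, -0.7]
gripper_width: 50.0
gripper_force: 0.0
time_s: 46.07
ee_pos: [500.4, -259.2, 62.6]
ee_rot: [179.9, -0.2, 5.0]
force: [0.2, -0.4, 1.3]
gripper_width: 28.0
gripper_force: 20.0
time_s: 46.48
ee_pos: [520.5, -257.1, 75.5]
ee_rot: [180.0, -0.1, 5.0]
force: [1.3, 1.1, -0.9]
gripper_width: 27.6
gripper_force: 20.0
time_s: 46.9
ee_pos: [519.1, -256.8, 59.0]
ee_rot: [-180.0, 0.0, 5.0]
force: [-1.6, 2.3, 4.5]
gripper_width: 28.0
gripper_force: 3.0
time_s: 47.32
ee_pos: [519.3, -257.3, 58.1]
ee_rot: [180.0, -0.0, 5.0]
force: [0.5, 0.6, 0.0]
gripper_width: 45.2
gripper_force: 0.0
time_s: 47.73
ee_pos: [520.5, -257.8, 146.0]
ee_rot: [179.9, -0.2, 5.0]
force: [1.0, -0.7, 0.1]
gripper_width: 50.2
gripper_force: 0.0
t 47.7 tcp [ 520.5 -257.8  146. ] yaw 5.0 w 50.2 F [ 1.  -0.7  0.1] 0.0
dxyz [-0.0228  0.0715  0.0011] dyaw 0.004738672921760427
```

```bash

python3 -m crank '[{"grip":0.05,"x":-0.011,"y":0.036,"z":0,"yaw":0},{"grip":0.05,"x":-0.022,"y":0.071,"z":0.01,"yaw":0},{"grip":0.05,"x":-0.022,"y":0.071,"z":0.04,"yaw":0},{"grip":0.05,"x":-0.022,"y":0.071,"z":0.07,"yaw":0},{"grip":0.05,"x":-0.022,"y":0.071,"z":0.083,"yaw":0}]' 20
python3 -m crank '[{"grip":0.05,"x":0,"y":0,"z":0,"yaw":0},{"grip":0.02,"x":0,"y":0,"z":0,"yaw":0},{"grip":0.02,"x":0,"y":0,"z":0,"yaw":0},{"grip":0.02,"x":0,"y":0,"z":0,"yaw":0},{"grip":0.02,"x":0,"y":0,"z":0,"yaw":0}]' 20
python3 -m crank '[{"grip":0.02,"x":0,"y":0,"z":-0.008,"yaw":0},{"grip":0.02,"x":0,"y":0,"z":-0.014,"yaw":0},{"grip":0.02,"x":0.007,"y":0,"z":-0.014,"yaw":0},{"grip":0.02,"x":0.014,"y":0,"z":-0.014,"yaw":0},{"grip":0.02,"x":0.02,"y":0,"z":-0.014,"yaw":0}]' 20
python3 -m crank '[{"grip":0.02,"x":0,"y":0,"z":0.004,"yaw":0},{"grip":0.02,"x":0,"y":0,"z":0.008,"yaw":0},{"grip":0.02,"x":0,"y":0,"z":0.011,"yaw":0},{"grip":0.02,"x":0,"y":0,"z":0.014,"yaw":0},{"grip":0.02,"x":0,"y":0,"z":0.016,"yaw":0}]' 3
python3 -m crank '[{"grip":0.02,"x":0,"y":0,"z":0.001,"yaw":0},{"grip":0.02,"x":0,"y":0,"z":0.001,"yaw":0},{"grip":0.05,"x":0,"y":0,"z":0.001,"yaw":0},{"grip":0.05,"x":0,"y":0,"z":0.001,"yaw":0},{"grip":0.05,"x":0,"y":0,"z":0.001,"yaw":0}]' 3
python3 -m crank '[{"grip":0.05,"x":0,"y":0,"z":0,"yaw":0},{"grip":0.05,"x":0,"y":0,"z":-0.03,"yaw":0},{"grip":0.05,"x":0,"y":0,"z":-0.07,"yaw":0},{"grip":0.05,"x":0,"y":0,"z":-0.11,"yaw":0},{"grip":0.05,"x":0,"y":0,"z":-0.15,"yaw":0}]' 20
python3 - <<'E'
from h import *
go([670,-240,210],95.3)
E
```

```text
time_s: 48.15
ee_pos: [501.3, -329.4, 56.7]
ee_rot: [-179.8, 0.2, 4.9]
force: [-0.8, 1.0, 0.3]
gripper_width: 50.1
gripper_force: 0.0
time_s: 48.57
ee_pos: [504.6, -330.3, 61.7]
ee_rot: [179.9, -0.1, 5.0]
force: [0.3, -0.0, 0.6]
gripper_width: 27.8
gripper_force: 20.0
time_s: 48.98
ee_pos: [524.6, -328.0, 74.5]
ee_rot: [180.0, -0.1, 5.0]
force: [-0.4, 0.7, -0.4]
gripper_width: 28.2
gripper_force: 20.0
time_s: 49.4
ee_pos: [523.3, -327.6, 58.1]
ee_rot: [-180.0, 0.0, 5.0]
force: [-1.4, 2.0, 5.2]
gripper_width: 27.7
gripper_force: 3.0
time_s: 49.82
ee_pos: [523.4, -328.2, 57.0]
ee_rot: [180.0, 0.0, 5.0]
force: [0.5, -0.5, -0.3]
gripper_width: 45.0
gripper_force: 0.0
time_s: 50.23
ee_pos: [523.1, -327.9, 208.6]
ee_rot: [-180.0, 0.0, 5.0]
force: [1.7, -0.2, -0.6]
gripper_width: 49.6
gripper_force: 0.0
t 50.2 tcp [ 523.1 -327.9  208.6] yaw 5.0 w 49.6 F [ 1.7 -0.2 -0.6] 0.0
dxyz [ 0.1539 -0.0748 -0.0015] dyaw 1.5650322105527108
```

```bash

python3 -m crank '[{"grip":0.06,"x":0.033,"y":-0.016,"z":0,"yaw":-0.12},{"grip":0.06,"x":0.066,"y":-0.032,"z":0,"yaw":-0.24},{"grip":0.06,"x":0.1,"y":-0.048,"z":0,"yaw":-0.36},{"grip":0.06,"x":0.13,"y":-0.064,"z":0,"yaw":-0.48},{"grip":0.06,"x":0.154,"y":-0.075,"z":0,"yaw":-0.6}]' 20
python3 -m crank '[{"grip":0.06,"x":0,"y":0,"z":0,"yaw":-0.12},{"grip":0.06,"x":0,"y":0,"z":0,"yaw":-0.24},{"grip":0.06,"x":0,"y":0,"z":0,"yaw":-0.36},{"grip":0.06,"x":0,"y":0,"z":0,"yaw":-0.48},{"grip":0.06,"x":0,"y":0,"z":0,"yaw":-0.6}]' 20
python3 -m crank '[{"grip":0.06,"x":0,"y":0,"z":0,"yaw":-0.12},{"grip":0.06,"x":0,"y":0,"z":0,"yaw":-0.24},{"grip":0.06,"x":0,"y":0,"z":0,"yaw":-0.376},{"grip":0.06,"x":0,"y":0,"z":0,"yaw":-0.376},{"grip":0.06,"x":0,"y":0,"z":0,"yaw":-0.376}]' 20
cat > m.py <<'E'
from h import *
import sys
tag=sys.argv[1]
W=cam('wrist');np.savez(tag+'.npz',**W);w=save('wrist','w'+tag);s=save('scene','s'+tag);t=save('top','t'+tag);T=cam('top');S=cam('scene')
for im,c,n in((w,W,'w'),(t,T,'t'),(s,S,'s')):
    h=cv2.cvtColor(im,cv2.COLOR_RGB2HSV);y=(h[...,1]>150)&(h[...,0]>21)&(h[...,0]<32)&(h[...,2]>80)
    y=cv2.morphologyEx(y.astype(np.uint8),cv2.MORPH_CLOSE,np.ones((9,9)))
    for a,p,mm in blobs(y,100,20000):
        q=rect(mm);r=cv2.minAreaRect(q.astype(np.float32));rr=cv2.boxPoints(r);print(n,a,p,np.round(rr).tolist(),np.round(onz(c,rr,35)[:,:2]).tolist())
E
python3 -c "
from h import *
go([670,-240,210],95.3)"
python3 m.py 10
```

```text
time_s: 50.65
ee_pos: [672.4, -238.1, 207.0]
ee_rot: [180.0, -0.0, 39.8]
force: [-0.0, -0.1, 0.0]
gripper_width: 60.0
gripper_force: 0.0
time_s: 51.07
ee_pos: [670.5, -239.9, 206.8]
ee_rot: [-180.0, 0.0, 74.1]
force: [0.9, -0.3, 0.2]
gripper_width: 59.8
gripper_force: 0.0
time_s: 51.48
ee_pos: [670.4, -240.0, 207.0]
ee_rot: [-180.0, 0.0, 95.1]
force: [0.5, 0.5, -0.4]
gripper_width: 60.0
gripper_force: 0.0
t 51.5 tcp [ 670.4 -240.   207. ] yaw 95.1 w 60.0 F [ 0.5  0.5 -0.4] 0.0
dxyz [ 0.     -0.0004 -0.003 ] dyaw -0.003099692628527253
w 3802 [327.9  68.8] [[309.0, 12.0], [347.0, 12.0], [347.0, 144.0], [309.0, 144.0]] [[651.0, -82.0], [685.0, -79.0], [698.0, -197.0], [661.0, -200.0]]
t 484 [372.4 165.1] [[352.0, 160.0], [399.0, 155.0], [401.0, 170.0], [354.0, 175.0]] [[684.0, -77.0], [696.0, -195.0], [659.0, -198.0], [646.0, -80.0]]
```

```bash
python3 -c "
import cv2,numpy as np
t=cv2.imread('pics/t10.png');s=cv2.imread('pics/s10.png')
o=np.zeros((600,800,3),np.uint8);o[:230]=cv2.resize(t[200:262,305:520],(800,230),interpolation=cv2.INTER_CUBIC)
o[235:595]=cv2.resize(s[112:216,220:451],(800,360),interpolation=cv2.INTER_CUBIC)
cv2.imwrite('pics/c10.png',cv2.convertScaleAbs(o,alpha=1.4))"
```

```text
(no output)
```

View pics/c10.png

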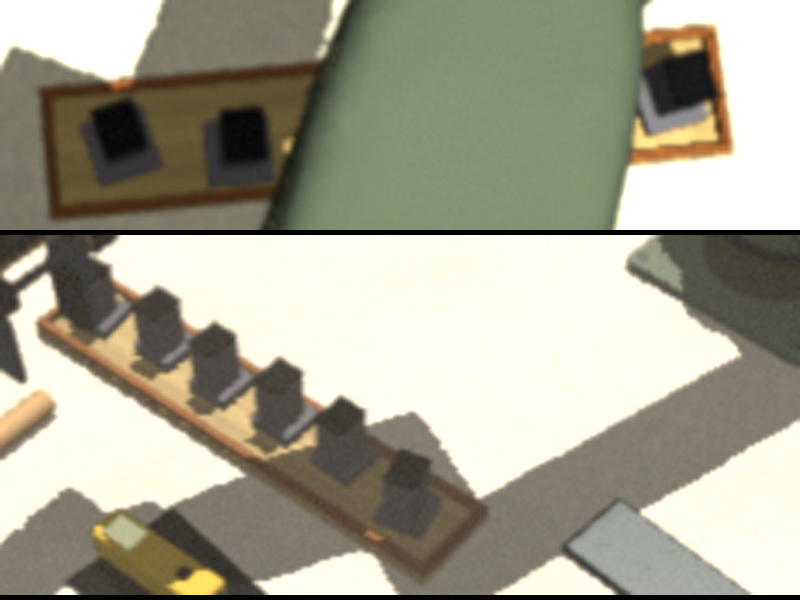

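All six heels now stand upright within the lane, three of them in full view at scene-crop (160,330), (215,365) and (280,400). Now grip the thermometer by its tail.

```bash

python3 -m crank '[{"grip":0.055,"x":0.012,"y":0.004,"z":0.03,"yaw":0},{"grip":0.055,"x":0.024,"y":0.008,"z":0.06,"yaw":0},{"grip":0.055,"x":0.0365,"y":0.0123,"z":0.09,"yaw":0},{"grip":0.055,"x":0.0365,"y":0.0123,"z":0.12,"yaw":0},{"grip":0.055,"x":0.0365,"y":0.0123,"z":0.15,"yaw":0}]' 20
python3 -m crank '[{"grip":0.055,"x":0,"y":0,"z":0,"yaw":0},{"grip":0.055,"x":0,"y":0,"z":0,"yaw":0},{"grip":0.055,"x":0,"y":0,"z":0,"yaw":0},{"grip":0.055,"x":0,"y":0,"z":0,"yaw":0},{"grip":0.055,"x":0,"y":0,"z":0,"yaw":0}]' 20
python3 -c "
from h import *
go([679.4,-202.5,32],95.3)"
```

```text
time_s: 52.05
ee_pos: [679.5, -201.6, 56.1]
ee_rot: [180.0, 0.0, 95.3]
force: [0.1, 0.1, -0.2]
gripper_width: 54.5
gripper_force: 0.0
time_s: 52.47
ee_pos: [680.7, -203.0, 59.8]
ee_rot: [179.8, 0.1, 95.2]
force: [0.0, -0.4, -0.2]
gripper_width: 55.0
gripper_force: 0.0
t 52.5 tcp [ 680.7 -203.    59.8] yaw 95.2 w 55.0 F [ 0.  -0.4 -0.2] 0.0
dxyz [ 0.0007 -0.0013  0.0278] dyaw -0.0010050973244029075
```

```bash

python3 -m crank '[{"grip":0.055,"x":0,"y":-0.001,"z":0.01,"yaw":0},{"grip":0.055,"x":0,"y":-0.001,"z":0.02,"yaw":0},{"grip":0.055,"x":0,"y":-0.001,"z":0.027,"yaw":0},{"grip":0.055,"x":0,"y":-0.001,"z":0.027,"yaw":0},{"grip":0.055,"x":0,"y":-0.001,"z":0.027,"yaw":0}]' 20
python3 -m crank '[{"grip":0.02,"x":0,"y":0,"z":0,"yaw":0},{"grip":0.02,"x":0,"y":0,"z":0,"yaw":0},{"grip":0.02,"x":0,"y":0,"z":0,"yaw":0},{"grip":0.02,"x":0,"y":0,"z":0,"yaw":0},{"grip":0.02,"x":0,"y":0,"z":0,"yaw":0}]' 40
python3 -m crank '[{"grip":0.02,"x":0,"y":0,"z":-0.02,"yaw":0},{"grip":0.02,"x":0,"y":0,"z":-0.05,"yaw":0},{"grip":0.02,"x":0,"y":0,"z":-0.09,"yaw":0},{"grip":0.02,"x":0,"y":0,"z":-0.13,"yaw":0},{"grip":0.02,"x":0,"y":0,"z":-0.17,"yaw":0}]' 40
python3 -m crank '[{"grip":0.02,"x":0,"y":0,"z":-0.02,"yaw":0},{"grip":0.02,"x":0,"y":0,"z":-0.03,"yaw":0},{"grip":0.02,"x":0,"y":0,"z":-0.04,"yaw":0},{"grip":0.02,"x":0,"y":0,"z":-0.04,"yaw":0},{"grip":0.02,"x":0,"y":0,"z":-0.04,"yaw":0}]' 40
python3 m.py 11
python3 -m crank '[{"grip":0.02,"x":0,"y":0,"z":0,"yaw":0},{"grip":0.02,"x":0,"y":0,"z":0,"yaw":0},{"grip":0.02,"x":0,"y":0,"z":0,"yaw":0},{"grip":0.02,"x":0,"y":0,"z":0,"yaw":0},{"grip":0.02,"x":0,"y":0,"z":0,"yaw":0}]' 4
python3 m.py 12
```

```text
time_s: 52.88
ee_pos: [677.7, -202.3, 29.0]
ee_rot: [-179.9, -0.0, 95.3]
force: [0.8, -0.0, -0.4]
gripper_width: 55.0
gripper_force: 0.0
time_s: 53.3
ee_pos: [678.7, -202.6, 30.6]
ee_rot: [179.9, 0.0, 95.3]
force: [0.3, 0.1, 0.9]
gripper_width: 33.7
gripper_force: 40.0
time_s: 53.72
ee_pos: [677.7, -202.4, 201.4]
ee_rot: [-179.9, -0.0, 95.3]
force: [1.2, -0.3, -1.7]
gripper_width: 33.7
gripper_force: 40.0
time_s: 54.13
ee_pos: [677.7, -202.4, 238.4]
ee_rot: [-179.8, -0.1, 95.3]
force: [-0.5, 0.6, -2.1]
gripper_width: 33.3
gripper_force: 40.0
w 14784 [315.6 107.2] [[277.0, 250.0], [277.0, 0.0], [355.0, 0.0], [355.0, 250.0]] [[641.0, -288.0], [624.0, -28.0], [700.0, -21.0], [730.0, -280.0]]
t 510 [374.3 141. ] [[356.0, 135.0], [392.0, 131.0], [394.0, 148.0], [358.0, 152.0]] [[749.0, -88.0], [759.0, -179.0], [714.0, -182.0], [704.0, -92.0]]
s 308 [260.1 154.5] [[243.0, 150.0], [249.0, 140.0], [277.0, 158.0], [271.0, 168.0]] [[587.0, -347.0], [545.0, -367.0], [536.0, -245.0], [576.0, -228.0]]
time_s: 54.7
ee_pos: [678.3, -202.8, 240.1]
ee_rot: [180.0, 0.0, 95.3]
force: [0.1, 0.6, -1.2]
gripper_width: 33.7
gripper_force: 4.0
w 2396 [315.7 236.6] [[285.0, 216.0], [346.0, 216.0], [346.0, 256.0], [285.0, 256.0]] [[649.0, -248.0], [717.0, -241.0], [722.0, -289.0], [652.0, -296.0]]
```

```bash

python3 -m crank '[{"grip":0.02,"x":0,"y":0,"z":0,"yaw":0},{"grip":0.02,"x":0,"y":0,"z":0,"yaw":0},{"grip":0.02,"x":0,"y":0,"z":0,"yaw":0},{"grip":0.02,"x":0,"y":0,"z":0,"yaw":0},{"grip":0.02,"x":0,"y":0,"z":0,"yaw":0}]' 20
cat > y.py <<'E'
from h import *
S,T,W=cam('scene'),cam('top'),cam('wrist')
P=np.array(state()['ee_pos'])
for n,c in(('scene',S),('top',T),('wrist',W)):
    im=save(n,'y_'+n);h=cv2.cvtColor(im,cv2.COLOR_RGB2HSV);y=(h[...,1]>120)&(h[...,0]>=18)&(h[...,0]<34)&(h[...,2]>20)
    pr=lambda X:np.round(cv2.projectPoints(np.array(X,float).reshape(1,1,3),cv2.Rodrigues(c['R'])[0],c['t'],c['intrinsics'],c['distortion'])[0].ravel())
    print(n,'tcp',pr(P),'below140',pr(P-[0,0,148]))
    y=cv2.morphologyEx(y.astype(np.uint8),cv2.MORPH_CLOSE,np.ones((3,3)))
    for a,p,mm in blobs(y,25,20000):
        q=rect(mm)
        if len(q)>8: print('  ',a,p,np.round(cv2.boxPoints(cv2.minAreaRect(q.astype(np.float32)))).tolist())
E
python3 y.py
```

```text
time_s: 55.27
ee_pos: [678.3, -202.5, 240.2]
ee_rot: [180.0, 0.0, 95.3]
force: [-0.9, -0.2, -2.0]
gripper_width: 33.6
gripper_force: 20.0
scene tcp [236. 139.] below140 [246. 179.]
   350 [236.6 156.2] [[226.0, 173.0], [232.0, 136.0], [247.0, 139.0], [241.0, 176.0]]
top tcp [416. 136.] below140 [406. 156.]
   157 [454.5 131.2] [[449.0, 111.0], [458.0, 111.0], [459.0, 145.0], [450.0, 145.0]]
   124 [  1.1 213.5] [[-0.0, 196.0], [4.0, 196.0], [4.0, 244.0], [0.0, 244.0]]
   2088 [ 62.9 230.1] [[11.0, 225.0], [21.0, 199.0], [107.0, 231.0], [97.0, 257.0]]
   457 [475.  224.9] [[459.0, 213.0], [495.0, 209.0], [498.0, 237.0], [462.0, 241.0]]
   770 [342.5 237.7] [[319.0, 225.0], [368.0, 222.0], [370.0, 253.0], [321.0, 257.0]]
   44 [172.7 233.8] [[170.0, 239.0], [172.0, 228.0], [175.0, 229.0], [174.0, 239.0]]
   44 [234.6 242.8] [[232.0, 248.0], [233.0, 237.0], [237.0, 238.0], [236.0, 248.0]]
   2375 [591.4 282.4] [[545.0, 269.0], [561.0, 244.0], [642.0, 297.0], [626.0, 322.0]]
wrist tcp [314. 256.] below140 [315. 191.]
   7630 [167.4 112.4] [[120.0, 3.0], [184.0, -1.0], [199.0, 229.0], [135.0, 233.0]]
   665 [200.7 109.8] [[191.0, 0.0], [196.0, -0.0], [210.0, 229.0], [205.0, 229.0]]
   2996 [315.5 234.4] [[282.0, 257.0], [282.0, 208.0], [348.0, 208.0], [348.0, 257.0]]
   59 [148.3 238.4] [[143.0, 237.0], [152.0, 234.0], [154.0, 240.0], [145.0, 243.0]]
   640 [234.8 273. ] [[227.0, 303.0], [229.0, 242.0], [245.0, 242.0], [244.0, 303.0]]
   632 [395.9 273. ] [[386.0, 242.0], [402.0, 242.0], [404.0, 303.0], [387.0, 303.0]]
   878 [315.6 294.4] [[280.0, 300.0], [280.0, 287.0], [352.0, 287.0], [352.0, 300.0]]
   5593 [343.9 323.5] [[164.0, 315.0], [507.0, 310.0], [507.0, 331.0], [164.0, 337.0]]
```

The thermometer swung down and hangs slightly past vertical. I'll compute its axis from the silhouette edges in the scene view, using the fact that it lies in the tool's x-z plane.

```bash
cat > axis.py <<'E'
from h import *
from scipy.spatial.transform import Rotation as Ro
s=state();c=cam('scene');im=save('scene','ax')
tcp=np.array(s['ee_pos']);R=Ro.from_euler('xyz',s['ee_rot'],degrees=True).as_matrix();ty=R[:,1]
h=cv2.cvtColor(im,cv2.COLOR_RGB2HSV);m=((h[...,1]>120)&(h[...,0]>=18)&(h[...,0]<34)&(h[...,2]>20)).astype(np.uint8)
pr=lambda X:cv2.projectPoints(np.array(X,float).reshape(-1,1,3),cv2.Rodrigues(c['R'])[0],c['t'],c['intrinsics'],c['distortion'])[0].reshape(-1,2)
u0=pr(tcp)[0]
bl=[b for b in blobs(m,100,3000) if np.hypot(*(b[1]-u0-[3,20]))<45];a,p,mm=max(bl,key=lambda b:b[0]);rows=np.where(mm.any(1))[0];print('blob',a,p,rows[0],rows[-1])
L,Rr=[],[]
g=im[...,0].astype(float)-im[...,2].astype(float)   # yellow-ness, subpixel edges
for r in range(rows[0]+6,rows[-1]-7):
    x=np.where(mm[r])[0];xl,xr=x[0],x[-1]
    def sub(x0,sg):
        inn,out=g[r,x0+2*sg],g[r,x0-3*sg];half=(inn+out)/2
        for k in range(-3,3):
            A,B=g[r,x0+k*sg],g[r,x0+(k+1)*sg]
            if (A-half)*(B-half)<=0 and A!=B: return x0+sg*(k+(half-A)/(B-A))
        return x0
    L.append((sub(xl,1),r));Rr.append((sub(xr,-1),r))
o=-c['R'].T@c['t']
def plane(pts):
    _,d=ray(c,pts);d/=np.linalg.norm(d,axis=1)[:,None];k=np.ones(len(d),bool)
    for _ in range(4):
        n=np.linalg.svd(d[k])[2][2];e=np.abs(d@n);k=e<2.5*np.median(e)+1e-5
    return n if n[0]>0 else -n
dirs=[]
nl,nr=plane(L),plane(Rr)
for n in(nl,nr):
    v=np.cross(n,ty);v/=np.linalg.norm(v);v*=-np.sign(v[2]);dirs.append(v)
    print('dir',np.round(v,3),'tilt along tool x deg',round(np.degrees(np.arctan2(v@R[:,0],-v[2])),2))
n=nl+nr;n/=np.linalg.norm(n);v=np.cross(n,ty);v/=np.linalg.norm(v);v*=-np.sign(v[2])
# point of axis: in tool plane through tcp and plane n through o ; at tcp height-8
A=np.array([n,ty,[0,0,1.]]);P=np.linalg.solve(A,[n@o,ty@tcp,tcp[2]-10])
print('tcp',np.round(tcp,1),'axis',np.round(v,3),'axis pt-tcp',np.round(R.T@(P-tcp),1))
for t in(0,50,100,110,120,140):print(t,np.round(pr(P+t*v)[0],1),end=' ')
# body bottom end in the mask along axis
pts=pr(np.array([P+t*v for t in np.arange(40,170)]));val=[int(mm[int(round(y)),int(round(x))]) for x,y in pts]
e=40+max(i for i,q in enumerate(val) if q);print('\nbody end at t',e);N=P+(e+30)*v;t=(N[2]-28)/-v[2]
print('nose',np.round(N,1),'hits z28 at',np.round(N+t*v,1),'dist',round(t,1))
d=np.array([538.4,128,28])-100*v-N;print('shift world',np.round(d,1),'tool',np.round(R.T@d/1000,4))
E
python3 axis.py
```

```text
blob 337 [236.5 156.2] 137 175
dir [ 0.042 -0.456 -0.889] tilt along tool x deg -27.22
dir [ 0.029 -0.309 -0.951] tilt along tool x deg -18.05
tcp [ 678.3 -202.5  240.2] axis [ 0.036 -0.388 -0.921] axis pt-tcp [ 9. -0. 10.]
0 [239.4 143.5] 50 [237.2 153.5] 100 [235.2 162.5] 110 [234.8 164.3] 120 [234.5 165.9] 140 [233.8 169.2] 
body end at t 154
nose [ 684.1 -265.    60.7] hits z28 at [ 685.4 -278.7   28. ] dist 35.5
shift world [-149.3  431.7   59.4] tool [ 0.4436 -0.109  -0.0595]
```

The two edges disagree by 9°, so this measure is too coarse. I'd rather have the nose lean forward, where the wrist camera sees all of it: touch the nose on the mat under a light grip and draw the tail back.

```bash

python3 -m crank '[{"grip":0.02,"x":0.035,"y":0,"z":0,"yaw":0},{"grip":0.02,"x":0.075,"y":0,"z":0,"yaw":0},{"grip":0.02,"x":0.115,"y":0,"z":0,"yaw":0},{"grip":0.02,"x":0.155,"y":0,"z":0.01,"yaw":0},{"grip":0.02,"x":0.19,"y":0,"z":0.03,"yaw":0}]' 30
python3 -m crank '[{"grip":0.02,"x":0.005,"y":0,"z":0.02,"yaw":0},{"grip":0.02,"x":0.01,"y":0,"z":0.04,"yaw":0},{"grip":0.02,"x":0.01,"y":0,"z":0.055,"yaw":0},{"grip":0.02,"x":0.01,"y":0,"z":0.062,"yaw":0},{"grip":0.02,"x":0.01,"y":0,"z":0.062,"yaw":0}]' 30
python3 -m crank '[{"grip":0.02,"x":0,"y":0,"z":0.002,"yaw":0},{"grip":0.02,"x":0,"y":0,"z":0.004,"yaw":0},{"grip":0.02,"x":0,"y":0,"z":0.006,"yaw":0},{"grip":0.02,"x":0,"y":0,"z":0.008,"yaw":0},{"grip":0.02,"x":0,"y":0,"z":0.008,"yaw":0}]' 5
python3 y.py | head -3;python3 y.py | grep -A4 wrist
```

```text
time_s: 55.88
ee_pos: [662.1, -11.1, 213.0]
ee_rot: [179.6, 0.0, 95.3]
force: [0.3, -0.9, -1.8]
gripper_width: 33.2
gripper_force: 30.0
time_s: 56.3
ee_pos: [665.1, -1.0, 156.3]
ee_rot: [179.0, -0.1, 95.3]
force: [0.5, 4.8, 22.9]
gripper_width: 33.9
gripper_force: 30.2
time_s: 56.72
ee_pos: [661.0, -2.9, 142.6]
ee_rot: [179.8, -0.0, 95.3]
force: [-1.4, 0.9, 5.6]
gripper_width: 33.8
gripper_force: 5.0
scene tcp [302. 206.] below140 [304. 239.]
   262 [299.7 218.9] [[286.0, 225.0], [303.0, 199.0], [315.0, 208.0], [298.0, 233.0]]
top tcp [322. 158.] below140 [323. 173.]
wrist tcp [314. 256.] below140 [314. 191.]
   374 [170.4 193.8] [[164.0, 160.0], [170.0, 160.0], [176.0, 228.0], [170.0, 228.0]]
   2842 [123.5 199. ] [[79.0, 170.0], [153.0, 162.0], [163.0, 252.0], [89.0, 261.0]]
   3253 [315.6 234.8] [[280.0, 208.0], [352.0, 208.0], [352.0, 257.0], [280.0, 257.0]]
   659 [233.7 273.2] [[227.0, 242.0], [243.0, 242.0], [243.0, 303.0], [227.0, 303.0]]
```

```bash

python3 -m crank '[{"grip":0.02,"x":-0.01,"y":0,"z":-0.002,"yaw":0},{"grip":0.02,"x":-0.02,"y":0,"z":-0.004,"yaw":0},{"grip":0.02,"x":-0.03,"y":0,"z":-0.006,"yaw":0},{"grip":0.02,"x":-0.04,"y":0,"z":-0.008,"yaw":0},{"grip":0.02,"x":-0.05,"y":0,"z":-0.009,"yaw":0}]' 4
python3 -m crank '[{"grip":0.02,"x":-0.01,"y":0,"z":0,"yaw":0},{"grip":0.02,"x":-0.02,"y":0,"z":0,"yaw":0},{"grip":0.02,"x":-0.03,"y":0,"z":0,"yaw":0},{"grip":0.02,"x":-0.04,"y":0,"z":0.002,"yaw":0},{"grip":0.02,"x":-0.05,"y":0,"z":0.004,"yaw":0}]' 4
python3 y.py | head -2;python3 y.py | grep -A6 wrist
python3 -m crank '[{"grip":0.02,"x":-0.01,"y":0,"z":0.002,"yaw":0},{"grip":0.02,"x":-0.02,"y":0,"z":0.004,"yaw":0},{"grip":0.02,"x":-0.03,"y":0,"z":0.008,"yaw":0},{"grip":0.02,"x":-0.04,"y":0,"z":0.012,"yaw":0},{"grip":0.02,"x":-0.04,"y":0,"z":0.012,"yaw":0}]' 4
python3 y.py | head -2;python3 y.py | grep -A6 wrist
```

```text
time_s: 57.43
ee_pos: [664.6, -54.8, 149.0]
ee_rot: [-180.0, 0.0, 95.2]
force: [-0.3, 0.1, -1.3]
gripper_width: 33.8
gripper_force: 4.0
time_s: 57.85
ee_pos: [669.2, -104.1, 145.0]
ee_rot: [180.0, 0.0, 95.3]
force: [-0.0, 0.9, -1.8]
gripper_width: 34.2
gripper_force: 4.0
scene tcp [271. 185.] below140 [277. 219.]
   347 [272.2 198. ] [[263.0, 214.0], [265.0, 179.0], [280.0, 179.0], [279.0, 214.0]]
wrist tcp [314. 256.] below140 [315. 191.]
   1046 [167.5 131.9] [[156.0, 39.0], [163.0, 39.0], [179.0, 228.0], [172.0, 228.0]]
   8194 [124.  145.8] [[66.0, 50.0], [145.0, 42.0], [164.0, 243.0], [85.0, 251.0]]
   4084 [315.4 228.4] [[279.0, 193.0], [352.0, 193.0], [352.0, 257.0], [279.0, 257.0]]
   651 [234.  273.4] [[226.0, 303.0], [228.0, 242.0], [244.0, 242.0], [243.0, 303.0]]
   667 [396.8 273. ] [[387.0, 242.0], [403.0, 242.0], [405.0, 303.0], [388.0, 303.0]]
   415 [125.7 300.8] [[105.0, 290.0], [136.0, 288.0], [137.0, 309.0], [106.0, 311.0]]
time_s: 58.57
ee_pos: [673.3, -145.9, 133.9]
ee_rot: [179.9, 0.2, 95.2]
force: [-0.6, -0.9, 3.2]
gripper_width: 33.7
gripper_force: 4.0
scene tcp [259. 180.] below140 [266. 213.]
   385 [265.1 194.4] [[250.0, 174.0], [265.0, 170.0], [277.0, 209.0], [263.0, 213.0]]
wrist tcp [314. 256.] below140 [315. 191.]
   9920 [115.8 126.8] [[52.0, 0.0], [133.0, -8.0], [158.0, 253.0], [76.0, 261.0]]
   1316 [159.2 113. ] [[145.0, 0.0], [154.0, -0.0], [173.0, 228.0], [163.0, 229.0]]
   6246 [315.4 213.4] [[276.0, 160.0], [355.0, 160.0], [355.0, 257.0], [276.0, 257.0]]
   659 [233.9 273.2] [[226.0, 303.0], [228.0, 242.0], [244.0, 242.0], [243.0, 303.0]]
   640 [396.8 273.3] [[387.0, 242.0], [403.0, 242.0], [405.0, 303.0], [388.0, 303.0]]
   242 [315.2 289.4] [[283.0, 288.0], [347.0, 288.0], [347.0, 291.0], [283.0, 291.0]]
```

```bash

python3 -m crank '[{"grip":0.02,"x":-0.008,"y":0,"z":0.003,"yaw":0},{"grip":0.02,"x":-0.016,"y":0,"z":0.006,"yaw":0},{"grip":0.02,"x":-0.022,"y":0,"z":0.01,"yaw":0},{"grip":0.02,"x":-0.022,"y":0,"z":0.01,"yaw":0},{"grip":0.02,"x":-0.022,"y":0,"z":0.01,"yaw":0}]' 4
python3 -m crank '[{"grip":0.02,"x":0,"y":0,"z":0,"yaw":0},{"grip":0.02,"x":0,"y":0,"z":0,"yaw":0},{"grip":0.02,"x":0,"y":0,"z":-0.01,"yaw":0},{"grip":0.02,"x":0,"y":0,"z":-0.02,"yaw":0},{"grip":0.02,"x":0,"y":0,"z":-0.04,"yaw":0}]' 40
python3 - <<'E'
from h import *
W=cam('wrist');np.savez('13.npz',**W);im=save('wrist','w13')
h=cv2.cvtColor(im,cv2.COLOR_RGB2HSV);y=(h[...,1]>120)&(h[...,0]>=18)&(h[...,0]<34)&(h[...,2]>40)
for r in range(100,215,8):
    x=np.where(y[r,240:390])[0]+240;print(r,(x.min(),x.max(),len(x)) if len(x) else None,end='; ')
for r in list(range(60,170,6)):print('\n',r,h[r,270:360:10,2].tolist(),end='')
c=cv2.resize(im[60:260,230:400],(680,600)[:2] if 0 else (510,600))[:,:,::-1];cv2.imwrite('pics/c13.png',c)
E
```

```text
time_s: 59.28
ee_pos: [675.1, -164.8, 123.2]
ee_rot: [180.0, 0.0, 95.3]
force: [0.8, -1.2, 3.1]
gripper_width: 34.0
gripper_force: 4.0
time_s: 59.7
ee_pos: [673.1, -163.4, 161.1]
ee_rot: [-179.7, -0.2, 95.3]
force: [0.9, 0.6, -1.9]
gripper_width: 33.7
gripper_force: 40.0
100 None; 108 None; 116 None; 124 None; 132 None; 140 None; 148 (np.int64(291), np.int64(340), 50); 156 (np.int64(290), np.int64(341), 34); 164 (np.int64(289), np.int64(342), 54); 172 (np.int64(287), np.int64(343), 57); 180 (np.int64(286), np.int64(345), 60); 188 (np.int64(285), np.int64(346), 62); 196 (np.int64(283), np.int64(347), 65); 204 (np.int64(282), np.int64(348), 25); 212 (np.int64(282), np.int64(350), 25); 
 60 [111, 12, 11, 13, 12, 14, 16, 25, 27]
 66 [111, 7, 12, 9, 14, 13, 10, 14, 24]
 72 [114, 7, 14, 13, 6, 11, 7, 12, 10]
 78 [109, 13, 13, 12, 12, 7, 14, 13, 8]
 84 [101, 14, 15, 11, 15, 13, 15, 15, 11]
 90 [87, 14, 11, 13, 11, 12, 15, 12, 13]
 96 [64, 10, 10, 16, 11, 16, 11, 10, 12]
 102 [42, 14, 13, 15, 12, 11, 13, 11, 10]
 108 [31, 14, 13, 13, 10, 10, 9, 11, 12]
 114 [31, 27, 17, 16, 11, 14, 14, 12, 11]
 120 [31, 25, 23, 19, 15, 13, 13, 11, 13]
 126 [17, 22, 18, 16, 16, 19, 17, 15, 16]
 132 [12, 14, 13, 15, 17, 12, 15, 11, 16]
 138 [15, 10, 17, 8, 10, 8, 12, 14, 15]
 144 [13, 13, 13, 95, 92, 90, 93, 20, 10]
 150 [13, 14, 38, 93, 92, 94, 100, 61, 13]
 156 [9, 9, 65, 93, 8, 12, 138, 82, 13]
 162 [11, 12, 82, 93, 76, 73, 136, 88, 11]
 168 [7, 8, 89, 96, 93, 93, 93, 95, 14]
```

```bash
cat > tilt.py <<'E'
from h import *
from scipy.spatial.transform import Rotation as Ro
s=state();W=cam('wrist');im=save('wrist','tl');S=cam('scene')
tcp=np.array(s['ee_pos']);R=Ro.from_euler('xyz',s['ee_rot'],degrees=True).as_matrix()
g=im[...,0].astype(float)-im[...,2]
g=cv2.GaussianBlur(g,(1,3),0);Q=[]
col=g[:,312:320].mean(1);print('front rows',np.round(col[136:150]).tolist())
for r in range(150,200,2):
    row=g[r,260:375];hi=np.median(np.sort(row)[-20:]);
    def cross(seq,x0,sg):
        ref=None
        k=np.where(seq>0.5*np.median(seq[(seq>0.3*hi)][:12]))[0][0];lo=np.median(seq[max(0,k-10):k-3]);up=np.median(seq[k+2:k+8]);h=(lo+up)/2
        for i in range(k-4,k+4):
            if seq[i]<h<=seq[i+1]:return x0+sg*(i+(h-seq[i])/(seq[i+1]-seq[i]))
        return x0+sg*k
    l=cross(row,260,1);rr=cross(row[::-1],374,-1)
    o,d=ray(W,[[l,r],[rr,r]])
    # depth where the two rays are 34 mm apart
    k=34/np.linalg.norm(d[0]-d[1]);Q.append(R.T@(o+k*d.mean(0)-tcp))
Q=np.array(Q);m=Q.mean(0);v=np.linalg.svd(Q-m)[2][0];v*=np.sign(v[2])
print('tool-frame face line mean',np.round(m,1),'dir',np.round(v,3),'below horizontal',round(np.degrees(np.arctan2(v[2],v[0])),1),'rms',np.round((Q-m-np.outer((Q-m)@v,v)).std(0),2))
v[1]=0;v/=np.linalg.norm(v)
# front edge: from rows
k=136+np.argmax(col[136:150]>0.5*np.median(col[146:150]));o,d=ray(W,[[315.5,k-0.5]]);dt=R.T@d[0];ot=R.T@(o-tcp)
# intersect ray with face line in tool xz
A=np.array([[v[0],-dt[0]],[v[2],-dt[2]]]);t,kk=np.linalg.solve(A,[ot[0]-m[0],ot[2]-m[2]])
F=m+t*v;n=np.array([-v[2],0,v[0]])  # into the body (down/back)
n=n if n[2]>0 else -n
N=F+30*v+16*n;N[1]=0;print('front edge',np.round(F,1),'nose tool',np.round(N,1))
Nw=tcp+R@N;vw=R@v;print('nose world',np.round(Nw,1),'look',np.round(vw,3))
tk=(Nw[2]-28)/-vw[2];print('hits z28',np.round(Nw+tk*vw,1),'dist',round(tk,1))
dd=np.array([538.4,128,28])-100*vw-Nw;print('shift tool',np.round(R.T@dd/1000,4),'world',np.round(dd,1))
pr=lambda c,X:np.round(cv2.projectPoints(np.array(X,float).reshape(1,1,3),cv2.Rodrigues(c['R'])[0],c['t'],c['intrinsics'],c['distortion'])[0].ravel(),1)
print('nose px wrist',pr(W,Nw),'tail end dist from tcp axis', np.round(F-120*v+16*n,1))
E
python3 tilt.py
```

```text
front rows [1.0, 1.0, 1.0, 2.0, 11.0, 35.0, 64.0, 83.0, 91.0, 93.0, 94.0, 94.0, 94.0, 94.0]
tool-frame face line mean [34.4  0.5 44.1] dir [ 0.299 -0.004  0.954] below horizontal 72.6 rms [0.3  0.04 0.09]
front edge [49.3  0.5 91.7] nose tool [ 43.    0.  125.1]
nose world [ 672.5 -121.3   42.3] look [-0.024  0.298 -0.954]
hits z28 [ 672.1 -116.9   28. ] dist 15.0
shift tool [ 0.2307 -0.1106 -0.0816] world [-131.7  219.5   81.1]
nose px wrist [314.8 146. ] tail end dist from tcp axis [ -1.9   0.5 -18. ]
```

```bash
python3 - <<'E'
from h import *
w=cv2.imread('pics/tl.png');s=save('scene','s14')[:,:,::-1];t=save('top','t14')[:,:,::-1];S=cam('scene');T=cam('top');W=cam('wrist')
P=np.array(state()['ee_pos']);pr=lambda c,X:cv2.projectPoints(np.array(X,float).reshape(1,1,3),cv2.Rodrigues(c['R'])[0],c['t'],c['intrinsics'],c['distortion'])[0].ravel()
us=pr(S,P-[0,-20,60]).astype(int);ut=pr(T,P-[0,-20,60]).astype(int);print(us,ut)
o=np.zeros((600,800,3),np.uint8)
a=s[us[1]-30:us[1]+30,us[0]-40:us[0]+40];o[:300,:400]=cv2.resize(a,(400,300),interpolation=cv2.INTER_CUBIC)
a=t[ut[1]-30:ut[1]+30,ut[0]-40:ut[0]+40];o[:300,400:]=cv2.resize(a,(400,300),interpolation=cv2.INTER_CUBIC)
o[300:,:400]=cv2.resize(w[60:210,215:415],(400,300),interpolation=cv2.INTER_CUBIC)
cv2.imwrite('pics/c14.png',cv2.convertScaleAbs(o,alpha=2))
E
```

```text
[260 187] [381 155]
```

View pics/c14.png

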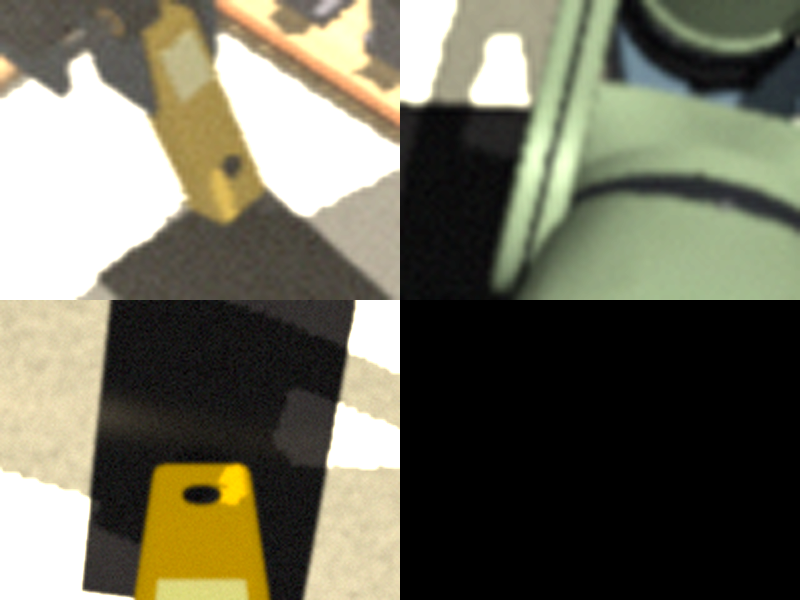

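The button is at scene (266.2,190.0) and wrist (315.5,157). The front edge's middle is at scene (268.8,198.1) and wrist (315.5,141.5). The label's front edge is at scene (259,176.2) and wrist (316,199.5). Triangulating these.

```bash
python3 - <<'E'
from h import *
from scipy.spatial.transform import Rotation as Ro
s=state();W,S=cam('wrist'),cam('scene');tcp=np.array(s['ee_pos']);R=Ro.from_euler('xyz',s['ee_rot'],degrees=True).as_matrix()
w=[[315.5,157],[315.5,141.5],[316,199.5]];sc=[[266.2,190],[268.8,198.1],[259,176.2]]
t=tri(W,w,S,sc);print(np.round(t,1).tolist());Q=(t[:,:3]-tcp)@R;print(np.round(Q,1).tolist())
v=Q[1]-Q[2];print('angle below horizontal',np.degrees(np.arctan2(v[2],v[0])),np.linalg.norm(v))
E
```

```text
[[672.3, -122.1, 111.2, 2.0], [672.4, -115.3, 83.8, 3.8], [674.3, -139.0, 152.7, 2.9]]
[[42.2, 1.3, 52.3], [49.0, 2.0, 79.7], [25.2, 1.7, 10.8]]
angle below horizontal 70.94635675989936 72.90439674330753
```

```bash

python3 -m crank '[{"grip":0.02,"x":0,"y":0,"z":-0.016,"yaw":0},{"grip":0.02,"x":0,"y":0,"z":-0.032,"yaw":0},{"grip":0.02,"x":0,"y":0,"z":-0.048,"yaw":0},{"grip":0.02,"x":0,"y":0,"z":-0.064,"yaw":0},{"grip":0.02,"x":0,"y":0,"z":-0.078,"yaw":0}]' 40
python3 -m crank '[{"grip":0.02,"x":0.02,"y":-0.01,"z":0,"yaw":0},{"grip":0.02,"x":0.045,"y":-0.021,"z":0,"yaw":0},{"grip":0.02,"x":0.07,"y":-0.033,"z":0,"yaw":0},{"grip":0.02,"x":0.095,"y":-0.045,"z":0,"yaw":0},{"grip":0.02,"x":0.12,"y":-0.057,"z":0,"yaw":0}]' 40
python3 -m crank '[{"grip":0.02,"x":0.025,"y":-0.012,"z":0,"yaw":0},{"grip":0.02,"x":0.05,"y":-0.024,"z":0,"yaw":0},{"grip":0.02,"x":0.075,"y":-0.036,"z":0,"yaw":0},{"grip":0.02,"x":0.095,"y":-0.045,"z":0,"yaw":0},{"grip":0.02,"x":0.107,"y":-0.05,"z":0,"yaw":0}]' 40
python3 -m crank '[{"grip":0.02,"x":0,"y":0,"z":0,"yaw":0},{"grip":0.02,"x":0,"y":0,"z":0,"yaw":0},{"grip":0.02,"x":0,"y":0,"z":0,"yaw":0},{"grip":0.02,"x":0,"y":0,"z":0,"yaw":0},{"grip":0.02,"x":0,"y":0,"z":0,"yaw":0}]' 40
cat > sp.py <<'E'
from h import *
from scipy.spatial.transform import Rotation as Ro
go([545.3,53.3,240.3],95.3)
s=state();W,S=cam('wrist'),cam('scene');tcp=np.array(s['ee_pos']);R=Ro.from_euler('xyz',s['ee_rot'],degrees=True).as_matrix()
im=save('wrist','sp');sc=save('scene','spS')
pr=lambda c,X:np.round(cv2.projectPoints(np.array(X,float).reshape(-1,1,3),cv2.Rodrigues(c['R'])[0],c['t'],c['intrinsics'],c['distortion'])[0].reshape(-1,2),1)
print('spot px',pr(W,[538.4,128,28]),'scene',pr(S,[538.4,128,28]))
for z,a in((84,71.2),(80,71),(92,72.6)):
    a=np.radians(a);v=np.array([np.cos(a),0,np.sin(a)]);n=np.array([-v[2],0,v[0]]);F=np.array([49,0,z]);N=F+30*v+16*n;Nw=tcp+R@N;vw=R@v;k=(Nw[2]-28)/-vw[2];print('hit',np.round(Nw+k*vw,1),'dist',round(k,1),'scene hit/nose/front',pr(S,[Nw+k*vw,Nw,tcp+R@F]).tolist(),'wrist front/nose',pr(W,[tcp+R@F,Nw]).tolist())
g=cv2.cvtColor(im,cv2.COLOR_RGB2GRAY)
for r in range(60,150,6):print(r,g[r,280:352:6].tolist())
E
python3 sp.py; python3 tilt.py | head -2
```

```text
time_s: 60.32
ee_pos: [674.3, -164.3, 240.6]
ee_rot: [-179.9, -0.1, 95.3]
force: [0.9, -0.0, -2.3]
gripper_width: 33.5
gripper_force: 40.0
time_s: 60.73
ee_pos: [605.4, -49.2, 239.5]
ee_rot: [-179.8, -0.1, 95.3]
force: [0.3, -0.2, -1.3]
gripper_width: 33.7
gripper_force: 40.0
time_s: 61.15
ee_pos: [545.2, 53.5, 240.1]
ee_rot: [-179.8, -0.1, 95.4]
force: [-0.6, -1.2, -1.6]
gripper_width: 34.0
gripper_force: 40.0
time_s: 61.57
ee_pos: [547.9, 50.6, 240.9]
ee_rot: [-180.0, 0.0, 95.2]
force: [0.1, 0.0, -1.6]
gripper_width: 34.1
gripper_force: 40.0
t 61.6 tcp [547.9  50.6 240.9] yaw 95.2 w 34.1 F [ 0.1  0.  -1.6] 40.0
dxyz [ 0.0029 -0.0024  0.0006] dyaw -0.0018037412618361723
spot px [[312.6 105.3]] scene [[372.4 233.3]]
hit [541.  126.2  28. ] dist 100.7 scene hit/nose/front [[371.2, 233.5], [364.4, 205.5], [367.7, 198.3]] wrist front/nose [[314.7, 142.8], [314.8, 146.2]]
hit [540.9 128.1  28. ] dist 105.0 scene hit/nose/front [[371.8, 233.9], [364.6, 204.6], [367.8, 197.2]] wrist front/nose [[314.7, 143.3], [314.8, 146.6]]
hit [541.6 120.4  28. ] dist 91.6 scene hit/nose/front [[369.4, 
[... 523 characters left out ...]
5, 234, 233]
102 [237, 236, 233, 234, 36, 26, 25, 66, 236, 235, 235, 232]
108 [237, 237, 238, 239, 35, 26, 25, 51, 234, 235, 236, 235]
114 [237, 238, 201, 223, 207, 32, 29, 216, 232, 194, 222, 225]
120 [211, 227, 101, 102, 102, 103, 98, 97, 99, 98, 96, 96]
126 [108, 109, 108, 104, 101, 98, 98, 98, 98, 101, 100, 67]
132 [104, 109, 111, 108, 105, 77, 43, 79, 96, 94, 93, 38]
138 [105, 104, 107, 105, 25, 15, 10, 15, 65, 110, 104, 98]
144 [104, 102, 89, 71, 70, 70, 71, 81, 86, 76, 103, 112]
front rows [2.0, 2.0, 2.0, 3.0, 11.0, 34.0, 63.0, 85.0, 95.0, 101.0, 106.0, 114.0, 123.0, 130.0]
tool-frame face line mean [33.6  0.4 48.9] dir [ 0.285 -0.003  0.959] below horizontal 73.4 rms [0.29 0.05 0.09]
```

```bash
python3 - <<'E'
from h import *
im=cv2.imread('pics/spS.png');h=cv2.cvtColor(im,cv2.COLOR_BGR2HSV)
for r in range(184,218,2):print(r,[f"{h[r,c,2]}{'y' if h[r,c,1]>120 and 17<h[r,c,0]<34 else ''}" for c in range(348,384,2)])
from scipy.spatial.transform import Rotation as Ro
W=cam('wrist');s=state();tcp=np.array(s['ee_pos']);R=Ro.from_euler('xyz',s['ee_rot'],degrees=True).as_matrix()
for z,a in((84,71.2),(80,71),(92,72.6),(86,68),(86,74)):
    a=np.radians(a);v=np.array([np.cos(a),0,np.sin(a)]);n=np.array([-v[2],0,v[0]]);X=tcp+R@(np.array([49,0,z])+30*v+4*n)
    print(z,np.degrees(a),np.round(cv2.projectPoints(X.reshape(-1,1,3),cv2.Rodrigues(W['R'])[0],W['t'],W['intrinsics'],W['distortion'])[0].ravel(),1))
g=cv2.cvtColor(cv2.imread('pics/sp.png'),cv2.COLOR_BGR2GRAY);print(g[124:144,310:321].mean(1).astype(int).tolist())
E
```

```text
184 ['128', '105', '81y', '80y', '80y', '84y', '88y', '84y', '82y', '82y', '83y', '90', '88', '92', '92', '92', '90', '92']
186 ['74', '84', '80y', '80y', '82y', '84y', '86y', '82y', '83y', '80y', '83y', '88', '92', '90', '92', '92', '90', '93']
188 ['155', '124', '81y', '79y', '79y', '82y', '87y', '86y', '73y', '39', '67y', '90', '92', '92', '94', '93', '92', '91']
190 ['169', '173', '105y', '81y', '81y', '80y', '83y', '84y', '66', '42', '73y', '83', '90', '91', '93', '91', '93', '92']
192 ['163', '170', '129', '81y', '79y', '83y', '82y', '99y', '105y', '80y', '85y', '85', '88', '90', '91', '92', '94', '92']
194 ['169', '164', '138', '82y', '81y', '80y', '82y', '98y', '111y', '110y', '86y', '85', '90', '90', '90', '89', '91', '92']
196 ['172', '168', '105', '81y', '82y', '80y', '81y', '93y', '112y', '97y', '85y', '88', '89', '88', '90', '90', '89', '91']
198 ['167', '106', '59', '72y', '81y', '79y', '81y', '87y', '107y', '84y', '80', '89', '91', '89', '89', '91', '90', '90']
200 ['111', '61', '59', '78', '88', '76', '77y', '84y', '84y', '50', '62', '89', '92', '89', '90', '93', '92'
[... 401 characters left out ...]
44', '57', '88', '91', '91', '91', '89', '92', '89', '90']
210 ['92', '92', '91', '91', '90', '91', '90', '87', '89', '91', '89', '90', '90', '88', '89', '91', '90', '91']
212 ['93', '90', '92', '87', '91', '89', '92', '91', '90', '88', '90', '93', '92', '89', '89', '90', '93', '89']
214 ['90', '89', '90', '86', '90', '92', '91', '89', '88', '89', '91', '92', '93', '92', '92', '88', '89', '89']
216 ['92', '90', '93', '89', '92', '91', '95', '92', '91', '91', '89', '91', '91', '90', '89', '90', '98', '93']
84 71.2 [314.8 132.2]
80 71.0 [314.7 132.3]
92 72.6 [314.8 132.6]
86 68.0 [314.8 130. ]
86 74.0 [314.8 133.9]
[98, 98, 97, 98, 98, 99, 95, 82, 57, 34, 20, 16, 15, 12, 12, 9, 12, 28, 51, 65]
```

The nose rim (wrist row 131.8) and nose end (scene row 208.7) agree with a look angle of 71° and a distance of 100 mm. Correct by 2 mm and hold still.

```bash

python3 -m crank '[{"grip":0.02,"x":0.001,"y":-0.001,"z":0,"yaw":0},{"grip":0.02,"x":0.002,"y":-0.002,"z":0,"yaw":0},{"grip":0.02,"x":0.002,"y":-0.002,"z":0,"yaw":0},{"grip":0.02,"x":0.002,"y":-0.002,"z":0,"yaw":0},{"grip":0.02,"x":0.002,"y":-0.002,"z":0,"yaw":0}]' 40
Z='[{"grip":0.02,"x":0,"y":0,"z":0,"yaw":0},{"grip":0.02,"x":0,"y":0,"z":0,"yaw":0},{"grip":0.02,"x":0,"y":0,"z":0,"yaw":0},{"grip":0.02,"x":0,"y":0,"z":0,"yaw":0},{"grip":0.02,"x":0,"y":0,"z":0,"yaw":0}]' >/dev/null
python3 -m crank '[{"grip":0.02,"x":0,"y":0,"z":0,"yaw":0},{"grip":0.02,"x":0,"y":0,"z":0,"yaw":0},{"grip":0.02,"x":0,"y":0,"z":0,"yaw":0},{"grip":0.02,"x":0,"y":0,"z":0,"yaw":0},{"grip":0.02,"x":0,"y":0,"z":0,"yaw":0}]' 40
python3 sp.py | head -5
python3 -m crank '[{"grip":0.02,"x":0,"y":0,"z":0,"yaw":0},{"grip":0.02,"x":0,"y":0,"z":0,"yaw":0},{"grip":0.02,"x":0,"y":0,"z":0,"yaw":0},{"grip":0.02,"x":0,"y":0,"z":0,"yaw":0},{"grip":0.02,"x":0,"y":0,"z":0,"yaw":0}]' 40 >/dev/null
python3 -m crank '[{"grip":0.02,"x":0,"y":0,"z":0,"yaw":0},{"grip":0.02,"x":0,"y":0,"z":0,"yaw":0},{"grip":0.02,"x":0,"y":0,"z":0,"yaw":0},{"grip":0.02,"x":0,"y":0,"z":0,"yaw":0},{"grip":0.02,"x":0,"y":0,"z":0,"yaw":0}]' 40 >/dev/null
python3 -m crank '[{"grip":0.02,"x":0,"y":0,"z":0,"yaw":0},{"grip":0.02,"x":0,"y":0,"z":0,"yaw":0},{"grip":0.02,"x":0,"y":0,"z":0,"yaw":0},{"grip":0.02,"x":0,"y":0,"z":0,"yaw":0},{"grip":0.02,"x":0,"y":0,"z":0,"yaw":0}]' 40 >/dev/null
python3 -m crank '[{"grip":0.02,"x":0,"y":0,"z":0,"yaw":0},{"grip":0.02,"x":0,"y":0,"z":0,"yaw":0},{"grip":0.02,"x":0,"y":0,"z":0,"yaw":0},{"grip":0.02,"x":0,"y":0,"z":0,"yaw":0},{"grip":0.02,"x":0,"y":0,"z":0,"yaw":0}]' 40 >/dev/null
python3 -m crank '[{"grip":0.02,"x":0,"y":0,"z":0,"yaw":0},{"grip":0.02,"x":0,"y":0,"z":0,"yaw":0},{"grip":0.02,"x":0,"y":0,"z":0,"yaw":0},{"grip":0.02,"x":0,"y":0,"z":0,"yaw":0},{"grip":0.02,"x":0,"y":0,"z":0,"yaw":0}]' 40 >/dev/null
python3 -m crank '[{"grip":0.02,"x":0,"y":0,"z":0,"yaw":0},{"grip":0.02,"x":0,"y":0,"z":0,"yaw":0},{"grip":0.02,"x":0,"y":0,"z":0,"yaw":0},{"grip":0.02,"x":0,"y":0,"z":0,"yaw":0},{"grip":0.02,"x":0,"y":0,"z":0,"yaw":0}]' 40
python3 sp.py | head -4; python3 tilt.py | sed -n 2p
```

```text
time_s: 62.13
ee_pos: [545.2, 53.4, 241.2]
ee_rot: [180.0, 0.0, 95.3]
force: [-0.1, 0.5, -2.4]
gripper_width: 33.8
gripper_force: 40.0
time_s: 62.55
ee_pos: [545.3, 53.3, 241.1]
ee_rot: [180.0, 0.0, 95.3]
force: [0.5, 0.7, -2.5]
gripper_width: 33.7
gripper_force: 40.0
t 62.5 tcp [545.3  53.3 241.1] yaw 95.3 w 33.7 F [ 0.5  0.7 -2.5] 40.0
dxyz [-0.      0.      0.0008] dyaw -0.0005503800162923085
spot px [[315.  108.1]] scene [[372.4 233.3]]
hit [538.3 129.1  28. ] dist 101.0 scene hit/nose/front [[372.8, 233.5], [366.0, 205.4], [369.3, 198.2]] wrist front/nose [[314.7, 142.8], [314.8, 146.2]]
hit [538.1 130.9  28. ] dist 105.3 scene hit/nose/front [[373.4, 233.8], [366.2, 204.5], [369.5, 197.1]] wrist front/nose [[314.7, 143.3], [314.8, 146.6]]
time_s: 65.15
ee_pos: [545.2, 53.3, 241.1]
ee_rot: [-180.0, 0.0, 95.3]
force: [0.1, 0.4, -2.6]
gripper_width: 33.7
gripper_force: 40.0
t 65.2 tcp [545.2  53.3 241.1] yaw 95.3 w 33.7 F [ 0.1  0.4 -2.6] 40.0
dxyz [-0.      0.0001  0.0008] dyaw -0.0005595735045532245
spot px [[315.  108.1]] scene [[372.4 233.3]]
hit [538.3 129.   28. ] dist 100.9 scene hit/nose/front [[372.8, 233.5], [366.0, 205.4], [369.3, 198.2]] wrist front/nose [[314.7, 142.9], [314.8, 146.3]]
tool-frame face line mean [33.6  0.4 48.9] dir [ 0.284 -0.004  0.959] below horizontal 73.5 rms [0.26 0.05 0.08]
```

The pose held still for over 2.5 s at 100 mm, hitting within 2 mm of the spot centre. Now measure the mat and carry the thermometer back.

```bash
python3 - <<'E'
from h import *
t=cv2.imread('pics/top0.png');h=cv2.cvtColor(t,cv2.COLOR_BGR2HSV);m=np.zeros((400,640),np.uint8);m[138:195,300:405]=(h[138:195,300:405,2]<60);m=cv2.morphologyEx(m,cv2.MORPH_CLOSE,np.ones((15,15)))
q=rect(m);r=cv2.boxPoints(cv2.minAreaRect(q.astype(np.float32)));P=onz(cam('top'),r,3);print(np.round(P),P.mean(0))
go([674,-28,241],95.3)
E
```

```text
[[ 630.   30.    3.]
 [ 737.   26.    3.]
 [ 727. -192.    3.]
 [ 620. -185.    3.]] [678.64959627 -80.43825214   3.        ]
t 65.3 tcp [545.3  53.3 241.2] yaw 95.3 w 33.9 F [-0.3 -0.  -1.3] 40.0
dxyz [-0.0928  0.1207  0.0002] dyaw -0.0004958556348973526
```

```bash

python3 -m crank '[{"grip":0.02,"x":-0.023,"y":0.024,"z":0,"yaw":0},{"grip":0.02,"x":-0.046,"y":0.048,"z":0,"yaw":0},{"grip":0.02,"x":-0.069,"y":0.072,"z":0,"yaw":0},{"grip":0.02,"x":-0.092,"y":0.096,"z":0,"yaw":0},{"grip":0.02,"x":-0.113,"y":0.1205,"z":0,"yaw":0}]' 40
python3 -m crank '[{"grip":0.02,"x":0,"y":0,"z":0.025,"yaw":0},{"grip":0.02,"x":0,"y":0,"z":0.05,"yaw":0},{"grip":0.02,"x":0,"y":0,"z":0.075,"yaw":0},{"grip":0.02,"x":0,"y":0,"z":0.1,"yaw":0},{"grip":0.02,"x":0,"y":0,"z":0.108,"yaw":0}]' 40
python3 -m crank '[{"grip":0.02,"x":0,"y":0,"z":0.002,"yaw":0},{"grip":0.02,"x":0,"y":0,"z":0.004,"yaw":0},{"grip":0.02,"x":0,"y":0,"z":0.007,"yaw":0},{"grip":0.02,"x":0,"y":0,"z":0.01,"yaw":0},{"grip":0.02,"x":0,"y":0,"z":0.01,"yaw":0}]' 5
python3 -c "
from h import *
go([675.7,-48,123],95.3)"; python3 tilt.py | sed -n 2p
```

```text
time_s: 65.72
ee_pos: [676.6, -49.4, 241.1]
ee_rot: [-180.0, 0.0, 95.3]
force: [0.2, 0.3, -2.6]
gripper_width: 34.0
gripper_force: 40.0
time_s: 66.13
ee_pos: [673.3, -48.0, 128.6]
ee_rot: [-179.6, -0.1, 95.3]
force: [-0.2, 0.6, -2.2]
gripper_width: 33.7
gripper_force: 40.0
time_s: 66.55
ee_pos: [676.0, -48.1, 123.9]
ee_rot: [179.9, 0.0, 95.3]
force: [0.3, -0.4, -1.3]
gripper_width: 34.0
gripper_force: 5.0
t 66.5 tcp [676.  -48.1 123.9] yaw 95.3 w 34.0 F [ 0.3 -0.4 -1.3] 5.0
dxyz [ 0.0001 -0.0002  0.0009] dyaw -0.00039660493292350223
tool-frame face line mean [34.5  0.5 43.5] dir [ 0.313 -0.     0.95 ] below horizontal 71.8 rms [0.13 0.02 0.04]
```

```bash

python3 -m crank '[{"grip":0.02,"x":-0.006,"y":0,"z":0.004,"yaw":0},{"grip":0.02,"x":-0.013,"y":0,"z":0.007,"yaw":0},{"grip":0.02,"x":-0.02,"y":0,"z":0.01,"yaw":0},{"grip":0.02,"x":-0.025,"y":0,"z":0.013,"yaw":0},{"grip":0.02,"x":-0.03,"y":0,"z":0.016,"yaw":0}]' 4
python3 tilt.py | sed -n 2p
python3 -m crank '[{"grip":0.02,"x":-0.006,"y":0,"z":0.004,"yaw":0},{"grip":0.02,"x":-0.011,"y":0,"z":0.008,"yaw":0},{"grip":0.02,"x":-0.016,"y":0,"z":0.012,"yaw":0},{"grip":0.02,"x":-0.02,"y":0,"z":0.016,"yaw":0},{"grip":0.02,"x":-0.024,"y":0,"z":0.02,"yaw":0}]' 4
python3 tilt.py | sed -n 2p
```

```text
time_s: 67.02
ee_pos: [679.0, -79.4, 107.5]
ee_rot: [179.9, 0.1, 95.2]
force: [-0.1, -1.2, 3.1]
gripper_width: 34.0
gripper_force: 4.0
tool-frame face line mean [38.2  0.5 20.2] dir [ 0.521 -0.004  0.854] below horizontal 58.6 rms [0.36 0.06 0.22]
time_s: 67.48
ee_pos: [680.8, -102.4, 86.6]
ee_rot: [180.0, 0.0, 95.3]
force: [0.7, -2.4, 3.0]
gripper_width: 33.8
gripper_force: 4.0
tool-frame face line mean [40.4  0.6  7. ] dir [0.711 0.002 0.703] below horizontal 44.7 rms [0.4  0.08 0.4 ]
```

Following nicely (58.6° → 44.7°). Continue the arc down.

```bash

python3 -m crank '[{"grip":0.02,"x":-0.004,"y":0,"z":0.005,"yaw":0},{"grip":0.02,"x":-0.008,"y":0,"z":0.01,"yaw":0},{"grip":0.02,"x":-0.011,"y":0,"z":0.015,"yaw":0},{"grip":0.02,"x":-0.014,"y":0,"z":0.02,"yaw":0},{"grip":0.02,"x":-0.017,"y":0,"z":0.025,"yaw":0}]' 4
python3 -m crank '[{"grip":0.02,"x":-0.002,"y":0,"z":0.005,"yaw":0},{"grip":0.02,"x":-0.004,"y":0,"z":0.01,"yaw":0},{"grip":0.02,"x":-0.006,"y":0,"z":0.015,"yaw":0},{"grip":0.02,"x":-0.008,"y":0,"z":0.02,"yaw":0},{"grip":0.02,"x":-0.009,"y":0,"z":0.026,"yaw":0}]' 4
python3 tilt.py | sed -n 2p
python3 -m crank '[{"grip":0.02,"x":-0.001,"y":0,"z":0.003,"yaw":0},{"grip":0.02,"x":-0.002,"y":0,"z":0.006,"yaw":0},{"grip":0.02,"x":-0.002,"y":0,"z":0.009,"yaw":0},{"grip":0.02,"x":-0.002,"y":0,"z":0.012,"yaw":0},{"grip":0.02,"x":-0.002,"y":0,"z":0.014,"yaw":0}]' 4
python3 tilt.py | sed -n 2p
```

```text
time_s: 67.95
ee_pos: [681.7, -118.9, 61.2]
ee_rot: [-179.9, -0.0, 95.3]
force: [0.7, -2.1, 0.9]
gripper_width: 34.0
gripper_force: 4.0
time_s: 68.37
ee_pos: [682.8, -127.9, 35.6]
ee_rot: [-180.0, -0.0, 95.3]
force: [0.6, -0.6, -0.5]
gripper_width: 34.1
gripper_force: 4.0
tool-frame face line mean [ 43.8   0.6 -13.7] dir [0.966 0.003 0.26 ] below horizontal 15.0 rms [0.04 0.02 0.13]
time_s: 68.83
ee_pos: [683.3, -129.8, 21.9]
ee_rot: [180.0, 0.0, 95.3]
force: [-0.4, -1.4, -1.2]
gripper_width: 33.8
gripper_force: 4.0
tool-frame face line mean [ 44.6   0.5 -18.3] dir [0.982 0.003 0.191] below horizontal 11.0 rms [0.02 0.02 0.1 ]
```

```bash

python3 -m crank '[{"grip":0.02,"x":0,"y":0,"z":0.001,"yaw":0},{"grip":0.02,"x":0,"y":0,"z":0.002,"yaw":0},{"grip":0.02,"x":0,"y":0,"z":0.003,"yaw":0},{"grip":0.02,"x":0,"y":0,"z":0.003,"yaw":0},{"grip":0.02,"x":0,"y":0,"z":0.003,"yaw":0}]' 3
python3 -m crank '[{"grip":0.036,"x":0,"y":0,"z":0,"yaw":0},{"grip":0.038,"x":0,"y":0,"z":0,"yaw":0},{"grip":0.04,"x":0,"y":0,"z":0,"yaw":0},{"grip":0.045,"x":0,"y":0,"z":0,"yaw":0},{"grip":0.05,"x":0,"y":0,"z":0,"yaw":0}]' 3
python3 -m crank '[{"grip":0.055,"x":0,"y":0,"z":0,"yaw":0},{"grip":0.055,"x":0,"y":0,"z":-0.02,"yaw":0},{"grip":0.055,"x":0,"y":0,"z":-0.06,"yaw":0},{"grip":0.055,"x":0,"y":0,"z":-0.1,"yaw":0},{"grip":0.055,"x":0,"y":0,"z":-0.14,"yaw":0}]' 20
python3 -m crank '[{"grip":0.055,"x":-0.03,"y":0,"z":-0.02,"yaw":0},{"grip":0.055,"x":-0.06,"y":0,"z":-0.04,"yaw":0},{"grip":0.055,"x":-0.09,"y":0,"z":-0.06,"yaw":0},{"grip":0.055,"x":-0.1,"y":0,"z":-0.06,"yaw":0},{"grip":0.055,"x":-0.1,"y":0,"z":-0.06,"yaw":0}]' 20
python3 m.py 20; python3 tilt.py | sed -n 2p
```

```text
time_s: 69.3
ee_pos: [683.2, -129.7, 19.2]
ee_rot: [180.0, -0.0, 95.3]
force: [0.2, -0.8, -0.5]
gripper_width: 34.3
gripper_force: 3.0
time_s: 69.72
ee_pos: [683.2, -129.7, 19.3]
ee_rot: [180.0, 0.0, 95.3]
force: [-0.9, -0.3, 0.0]
gripper_width: 48.9
gripper_force: 0.0
time_s: 70.13
ee_pos: [682.7, -129.7, 160.3]
ee_rot: [-179.9, -0.0, 95.3]
force: [1.8, 0.3, 0.2]
gripper_width: 54.9
gripper_force: 0.0
time_s: 70.55
ee_pos: [692.6, -232.2, 220.1]
ee_rot: [179.9, 0.1, 95.1]
force: [-0.1, 0.0, -0.8]
gripper_width: 54.8
gripper_force: 0.0
w 2834 [314.3  42.3] [[296.0, 0.0], [332.0, 0.0], [332.0, 103.0], [296.0, 103.0]] [[660.0, -62.0], [694.0, -59.0], [703.0, -152.0], [668.0, -155.0]]
t 503 [352.4 163.3] [[334.0, 158.0], [381.0, 153.0], [382.0, 168.0], [335.0, 173.0]] [[691.0, -32.0], [702.0, -149.0], [663.0, -152.0], [652.0, -35.0]]
s 252 [281.4 220.8] [[267.0, 218.0], [274.0, 208.0], [294.0, 223.0], [287.0, 232.0]] [[699.0, -101.0], [666.0, -112.0], [661.0, -39.0], [693.0, -30.0]]
tool-frame face line mean [ 51.3   0.8 -56.8] dir [ 0.965 -0.016  0.262] below horizontal 15.2 rms [0.43 0.22 1.59]
```

The thermometer lies flat on the mat: both views give it at height 35 mm, 118 mm long, inside the mat. Last, check that the heels and bystanders are unchanged.

```bash
python3 - <<'E'
from h import *
a=cv2.imread('pics/s10.png').astype(int);b=cv2.imread('pics/s20.png').astype(int);d=np.abs(a-b).max(2)>45
print('scene rack diff by col',[int(d[120:212,c:c+15].sum()) for c in range(228,362,15)])
# heel tops, scene: dark blobs in rack region
for n in('10','20'):
    g=cv2.cvtColor(cv2.imread(f'pics/s{n}.png'),cv2.COLOR_BGR2GRAY);m=np.zeros(g.shape,np.uint8);m[112:212,235:362]=g[112:212,235:362]<48
    print(n,[(int(x),p.tolist()) for x,p,_ in blobs(m,20,900)])
t0=cv2.imread('pics/top0.png').astype(int);t=cv2.imread('pics/t20.png').astype(int);D=np.abs(t0-t).max(2)>45
for k,(x0,y0,x1,y1) in dict(tin=(230,118,262,150),phone=(230,262,294,298),mallet=(430,92,470,190),blue=(184,270,218,294),doneL=(325,222,352,252)).items():print(k,int(D[y0:y1,x0:x1].sum()),end=' ')
E
```

```text
scene rack diff by col [215, 134, 150, 74, 41, 61, 62, 62, 47]
10 [(262, [241.2, 124.3]), (41, [264.2, 132.8]), (26, [280.7, 143.4]), (75, [317.5, 164.9]), (91, [337.3, 179.8]), (171, [276.0, 201.3]), (52, [249.2, 209.3])]
20 [(226, [239.9, 125.1]), (28, [264.1, 132.8]), (70, [317.7, 164.7]), (90, [337.0, 179.9]), (357, [268.3, 203.6])]
tin 0 phone 119 mallet 3415 blue 0 doneL 523
```

```bash
python3 -c "
from workcell import *
print(job_done())"
```

```text
the job is handed in; nothing more can be done
None
```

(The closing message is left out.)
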